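Change the reagent cassettes and dock the carriage

TASK

Lift the loader's clear guard, put the spent grey cassette into the orange waste tray, and set every fresh white cassette flat in a pocket of its own in the loading tray. With the carriage still at the loading end, lower the guard closed; then turn the blue feed knob, which travels along with the carriage, until the carriage is fully home at the docking head. Leave the bottle, the beaker and the tip box where they are.

Things in the scene. Friction and masses are not known exactly. Their poses are not given: they have to be found in the camera images.
- fresh0: Fresh (white body, blue fin) reagent cassette: a flat box 90 (x) x 50 (y) x 14 (z) mm with an upright grip fin on top, 50 (x) x 12 (y) mm, rising from 14 to 48 mm above the underside; about 0.15 kg, base-heavy. Origin: centre of the underside; x along the fin, z up. Either way round fits. Starts flat on the bench, to the robot's right; one to three of the fresh ones are present.
- fresh1: Fresh (white body, blue fin) reagent cassette: a flat box 90 (x) x 50 (y) x 14 (z) mm with an upright grip fin on top, 50 (x) x 12 (y) mm, rising from 14 to 48 mm above the underside; about 0.15 kg, base-heavy. Origin: centre of the underside; x along the fin, z up. Either way round fits. Starts flat on the bench, to the robot's right; one to three of the fresh ones are present.
- fresh2: Fresh (white body, blue fin) reagent cassette: a flat box 90 (x) x 50 (y) x 14 (z) mm with an upright grip fin on top, 50 (x) x 12 (y) mm, rising from 14 to 48 mm above the underside; about 0.15 kg, base-heavy. Origin: centre of the underside; x along the fin, z up. Either way round fits. Starts flat on the bench, to the robot's right; one to three of the fresh ones are present.
- spent0: Spent (grey body, black fin) reagent cassette: a flat box 90 (x) x 50 (y) x 14 (z) mm with an upright grip fin on top, 50 (x) x 12 (y) mm, rising from 14 to 48 mm above the underside; about 0.15 kg, base-heavy. Origin: centre of the underside; x along the fin, z up. Either way round fits. Starts in one of the tray's pockets; exactly one of the three spent ones is present.
- spent1: Spent (grey body, black fin) reagent cassette: a flat box 90 (x) x 50 (y) x 14 (z) mm with an upright grip fin on top, 50 (x) x 12 (y) mm, rising from 14 to 48 mm above the underside; about 0.15 kg, base-heavy. Origin: centre of the underside; x along the fin, z up. Either way round fits. Starts in one of the tray's pockets; exactly one of the three spent ones is present.
- spent2: Spent (grey body, black fin) reagent cassette: a flat box 90 (x) x 50 (y) x 14 (z) mm with an upright grip fin on top, 50 (x) x 12 (y) mm, rising from 14 to 48 mm above the underside; about 0.15 kg, base-heavy. Origin: centre of the underside; x along the fin, z up. Either way round fits. Starts in one of the tray's pockets; exactly one of the three spent ones is present.
- waste_tray: Orange open waste tray fixed on the bench, outer 140 (x) x 110 (y) x 30 (z) mm, walls and floor 4 mm. Origin: centre of its underside.
- tray (a point): Centre of the carriage's loading tray, on the top of its floor (32 mm above the bench); moves with the carriage. x points away from the robot towards the guard's hinge, y is the direction of feed (to the robot's left), z up. Three pockets side by side along y; corner posts (up to 60 mm above the floor) stand 64 mm towards the robot and 111 mm to each side, and a clear rear wall (up to 60 mm above the floor) at x = +68 to +76 mm.
- carriage (a joint): Travel of the aluminium carriage along its rails in m: 0 = at the loading end, 0.08 = fully home against the white docking head at the left. It is driven by the feed knob, 20 mm per rad of knob, and is too stiff to be pushed lightly (about 16 N). The docking head is a fixed white block 150 (x) x 80 (y) x 142 (z) mm whose near face is 205 mm to the left of the tray centre at the loading end.
- feed_knob (a joint): Angle of the feed knob in rad, 0 to 4.0 (end stops); grows clockwise seen from above. About 0.3 N m to turn. It stays where it is left. It rides on the carriage, so it travels along the tray's +y by 20 mm per rad as it turns.
- knob_grip (a point): Grip point of the feed knob, on its upright axis about 91 mm above the bench, on the carriage's right-hand end, 166 mm from the tray's centre. The knob has a blue bar grip 54 (x) x 14 (y) mm, whose top is 10 mm above this point and whose foot is 26 mm below, standing on a black disc of 28 mm radius. x along the bar; turns with the knob.
- guard (a joint): Opening angle of the guard in rad: 0 = closed flat over the tray, 1.75 = fully up and leaning back. Stiff hinge: it stays at any angle and takes about 3 N at the bar. It may start slightly ajar. The tray is free from above when the guard is past about 1.55.
- guard_bar (a point): Middle of the blue pull bar of the clear guard: a round bar of 10 mm diameter, 90 mm long along y, held by two arms 42 mm in front of the guard's front edge (clear gap about 37 mm). 180 mm from the hinge axis; turns with the guard (closed: about 95 mm above the bench, on the robot's side).
- guard_hinge (a point): Middle of the guard's hinge axis (along the tray's y) at the top of the tray's rear wall, 72 mm behind the tray's centre and 63 mm above its floor; moves with the carriage. The guard is a clear sheet 230 mm wide, 5 mm thick, that lifts from the robot's side.
- reagent_bottle: Bystander: white bottle with blue cap, 64 mm diameter, 150 mm high. Origin: centre of its underside.
- beaker: Bystander: glass beaker, 70 mm diameter, 80 mm high. Origin: centre of its underside.
- tip_box: Bystander: clear pipette-tip box with green lid, 100 x 70 x 56 mm. Origin: centre of its underside.
- pocket0 (a point): Centre of the floor of the right-hand pocket of the tray (where the middle of a cassette's underside belongs); 98 (x) x 56 (y) mm, between ribs 8 mm high; axes as the tray's.
- pocket1 (a point): Centre of the floor of the middle pocket of the tray (where the middle of a cassette's underside belongs); 98 (x) x 56 (y) mm, between ribs 8 mm high; axes as the tray's.
- pocket2 (a point): Centre of the floor of the left-hand pocket of the tray (where the middle of a cassette's underside belongs); 98 (x) x 56 (y) mm, between ribs 8 mm high; axes as the tray's.
Things that resemble listed ones, but are neither listed nor needed, are in the scene too. What is shaped like the fresh1 but pink or purple is not meant.

How it is judged:
On the way, in this order (a step that is already met when the one before it is completed fails the run):
1. the guard is lifted open (past 1.3 rad) (value of joint guard above 1.3 rad), for 0.2 s.
2. every fresh cassette sits level in a pocket, the spent one lies in the waste tray and the guard is closed (under 0.05 rad), with the carriage still at the loading end (within 12 mm) (x of fresh0 in the frame of tray between -0.012 and 0.012 m and y of fresh0 in the frame of tray between -0.075 and 0.075 m and z of fresh0 in the frame of tray between -0.004 and 0.004 m and angle between each of fresh0, fresh1, fresh2's own z axis and vertical below 0.06 rad and x of fresh1 in the frame of tray between -0.012 and 0.012 m and y of fresh1 in the frame of tray between -0.075 and 0.075 m and z of fresh1 in the frame of tray between -0.004 and 0.004 m and x of fresh2 in the frame of tray between -0.012 and 0.012 m and y of fresh2 in the frame of tray between -0.075 and 0.075 m and z of fresh2 in the frame of tray between -0.004 and 0.004 m and x of spent0 in the frame of waste_tray between -0.06 and 0.06 m and y of spent0 in the frame of waste_tray between -0.05 and 0.05 m and z of spent0 in the frame of waste_tray between -0.005 and 0.03 m and x of spent1 in the frame of waste_tray between -0.06 and 0.06 m and y of spent1 in the frame of waste_tray between -0.05 and 0.05 m and z of spent1 in the frame of waste_tray between -0.005 and 0.03 m and x of spent2 in the frame of waste_tray between -0.06 and 0.06 m and y of spent2 in the frame of waste_tray between -0.05 and 0.05 m and z of spent2 in the frame of waste_tray between -0.005 and 0.03 m and value of joint guard below 0.05 rad and value of joint carriage below 0.012 m), for 0.3 s.
3. the carriage is wound fully home (travel above 77 mm) (value of joint carriage above 0.077 m), for 0.2 s.
At the end, for the whole second after the job is handed in: Carriage fully home (within 3 mm of its 80 mm stop), guard closed (under 0.05 rad), every fresh cassette level in a pocket (underside within 4 mm of the tray's floor, tilt under 0.06 rad), the spent cassette lying in the waste tray (underside less than 30 mm above the bench), everything at rest (x of fresh0 in the frame of tray between -0.012 and 0.012 m and y of fresh0 in the frame of tray between -0.075 and 0.075 m and z of fresh0 in the frame of tray between -0.004 and 0.004 m and angle between each of fresh0, fresh1, fresh2's own z axis and vertical below 0.06 rad and x of fresh1 in the frame of tray between -0.012 and 0.012 m and y of fresh1 in the frame of tray between -0.075 and 0.075 m and z of fresh1 in the frame of tray between -0.004 and 0.004 m and x of fresh2 in the frame of tray between -0.012 and 0.012 m and y of fresh2 in the frame of tray between -0.075 and 0.075 m and z of fresh2 in the frame of tray between -0.004 and 0.004 m and x of spent0 in the frame of waste_tray between -0.06 and 0.06 m and y of spent0 in the frame of waste_tray between -0.05 and 0.05 m and z of spent0 in the frame of waste_tray between -0.005 and 0.03 m and x of spent1 in the frame of waste_tray between -0.06 and 0.06 m and y of spent1 in the frame of waste_tray between -0.05 and 0.05 m and z of spent1 in the frame of waste_tray between -0.005 and 0.03 m and x of spent2 in the frame of waste_tray between -0.06 and 0.06 m and y of spent2 in the frame of waste_tray between -0.05 and 0.05 m and z of spent2 in the frame of waste_tray between -0.005 and 0.03 m and value of joint guard below 0.05 rad and value of joint carriage above 0.077 m and linear speed of each of fresh0, fresh1, fresh2, spent0, spent1, spent2 below 0.02 m/s); the robot touches nothing.
It fails at once if the reagent bottle is moved more than 30 mm or tipped over (distance of reagent_bottle from where it was at the start of the episode above 0.03 m or angle between reagent_bottle's own z axis and vertical above 0.5 rad).
It fails at once if the beaker is moved more than 30 mm or tipped over (distance of beaker from where it was at the start of the episode above 0.03 m or angle between beaker's own z axis and vertical above 0.5 rad).
It fails at once if the tip box is moved more than 30 mm or tipped over (distance of tip_box from where it was at the start of the episode above 0.03 m or angle between tip_box's own z axis and vertical above 0.5 rad).
Of spent0, spent1, spent2 only 1 to 1 are there at a start; the rules pass over those that are not, and their reading is None.
Of fresh0, fresh1, fresh2 only 1 to 3 are there at a start; the rules pass over those that are not, and their reading is None.
At some moment in a run one of fresh0, fresh1, fresh2 may be knocked a few centimetres aside while the robot is not near it.
Once in a run the grip may slacken for a moment while it holds something.
It also fails if it takes over 210 s, if anything falls off the work surface, if the arm or the gripper's body presses on something with over 40 N, if the wrist force passes 120 N, or if a joint passes its speed limit or range.

ROBOT

A 6-joint arm with a two-finger parallel gripper is mounted at the origin on the work surface. World frame = base frame: x ahead of the robot, y to its left, z up, the work surface at z = 0. Lengths are in m, angles in rad, forces in N, time in s.
With the tool pointing down it reaches from about 0.25 to 0.725 m from the base axis. Payload 4 kg.
Tool frame: the origin (TCP) lies at the very end of the fingers, on their centre line; the grasp point (between the pads) lies 19 mm behind it; x points along the fingers, z is the direction in which the jaws open and shut, and the axes are right-handed (so a half turn about x gives the same grasp; the last joint's range is limited). The gripper opens to 85 mm and grips with 20 to 120 N. Pads are 22 mm wide; open, the fingers measure 114 mm over their backs; the gripper's body (76 mm by 85 mm) begins 54 mm behind the grasp point. The pads swing forward as they close: fully open they stand 13 mm farther back than shut.
Start: joints at [1.3, 0.241, 0.005, 1.335, 0, 1.571], TCP at [0.134, 0.482, 0.205] pointing down, gripper open.
Joint ranges: [-2.72, 2.72], [-1.05, 1.87], [-1.09, 1.28], [-1.99, 2.15], [-1.42, 1.44], [-3.14, 3.14]. Speed limits (rad/s): [2.79, 2.79, 3.14, 3.14, 3.14, 3.14].

INTERFACE

Orientations are given as a unit quaternion [x, y, z, w].
In Python, from workcell import bot gives the robot as it stands.
- The arm moves only by the tool apply_moves, never from a script. Its argument "targets" is one flat list of numbers, 7 for each row, row after row: the shift along the tool's x, y, z in units of 25 cm (1.0 is 25 cm), then the turn, a rotation vector about the tool's x, y, z in units of 0.5 rad (1.0 is 0.5 rad), then the opening, from 0 (shut) to 1 (fully open). In form: [tx, ty, tz, wx, wy, wz, claw, tx, ty, tz, wx, wy, wz, claw, ...]. A call has 1 to 12 rows; each row is the pose to reach, as a shift and turn from the pose commanded when the call began, along the tool's axes at that moment; what a row does not reach only later rows make up. A row lasts 1/12 s, in which the tool goes at most 41.7 mm and 7.16 degrees, less where a joint would pass 70% of its speed; a pose out of reach is approached as far as the arm can. A call with a number of a shift or a turn outside -1 to 1 is refused whole. A call with a gripper value outside its range is refused whole. The fingers move at their own pace and stop on an object; the grip force is fixed at half the most. Time passes only in rows, so rows that repeat a pose let the fingers close. It gives the time, the measured TCP pose, the force and the opening at its end, in the units of the state.
- bot.get_obs(): the state, without advancing time (a new reading comes with each control period).
- bot.camera(name): name is "scene" or "top"; returns (picture, depth): 420x560x3 uint8, red, green, blue; 420x560 float32, m along the optical axis (not along the pixel's ray), 0 where there is no reading.
- bot.camera_params(name): a dict with "fx", "fy", "cx", "cy" (pixels), "T" (4x4, takes a point from camera to world coordinates). Camera axes: x right, y up, looking along -z (the intrinsics and any distortion apply to the point x, -y, -z); pixel columns grow to the right and rows downward; lengths in m; the calibration is good to about 2 mm. A picture is of the moment at which its call begins. camera_params takes no time and is no camera call.
- bot.job_done(): hands the job in, once; it reports no verdict.
The state is a dict: "clock": time; "joint_pos": joint angles; "joint_vel": joint speeds; "tau": joint torques, N m; "eef_pos": TCP position; "tool_rot": TCP orientation; "ft_force": force on the tool from outside, world axes, zero at the start; "ft_torque": the same for the moment, N m; "grip_width": finger opening in m.
Only numpy, scipy, OpenCV 4.12 (cv2) and the standard library are available. Lean on these libraries where they do the work, as an engineer would, in place of code of your own. Each camera call takes 0.05 s, during which the arm holds its last target.

## Working session

There is one attempt and no reset: what is moved stays moved. The work goes in short steps, Python scripts to look and compute and a tool call to move; the robot and the scene stay as the last step left them, time stands still between calls to the robot, and variables do not carry over. Pictures are saved under pics/ and viewed, and the job is handed in when it is done.

Besides the shell and the picture viewer there is one more tool, called after "Request:" as name(argument=value, ...) on one line, values as JSON. apply_moves: Moves the arm, as the interface text tells. Its arguments: {"type":"object","properties":{"targets":{"type":"array"}},"required":["targets"]}

```bash
mkdir -p pics; ls; python3 - <<'E'
from workcell import bot
import cv2, numpy as np
o=bot.get_obs(); print(o)
for n in ("scene","top"):
    im,d=bot.camera(n); cv2.imwrite(f"pics/{n}0.png",im[:,:,::-1]); np.save(f"pics/{n}0.npy",d)
    p=bot.camera_params(n); print(n,p)
E
```

```text
pics
{'clock': 0.0, 'joint_pos': array([ 1.29997790e+00,  2.41420881e-01,  3.72873866e-03,  1.33522053e+00,
       -1.27290154e-05,  1.57081890e+00]), 'joint_vel': array([ 8.50649409e-05, -3.78767054e-04,  1.06107239e-03, -1.51057617e-03,
       -8.21893208e-04,  8.55535299e-04]), 'tau': array([-9.03297678e-04, -3.72318721e+01,  2.52407330e+01,  1.70171721e-02,
       -3.17631784e-04, -1.21283421e-05]), 'eef_pos': array([0.13357809, 0.48110501, 0.20361081]), 'tool_rot': array([-0.42837501,  0.56351843,  0.4274622 ,  0.56233255]), 'ft_force': array([-0.15005246, -0.19090946, -0.16362346]), 'ft_torque': array([-0.01454328, -0.0152989 , -0.02525871]), 'grip_width': 0.08544355780365599}
scene {'fx': 465.8294120855663, 'fy': 465.8294120855663, 'cx': 284.36422607391995, 'cy': 207.2198488704623, 'T': array([[-0.46676841, -0.45989555,  0.75539614,  1.48119696],
       [ 0.88436586, -0.24748369,  0.39578889,  0.54514325],
       [ 0.00492668,  0.85278831,  0.52223349,  0.72790841],
       [ 0.        ,  0.        ,  0.        ,  1.        ]])}
top {'fx': 448.9592709858931, 'fy': 448.9592709858931, 'cx': 278.549017704751, 'cy': 215.92845201177235, 'T': array([[ 0.0377961 ,  0.97483959, -0.21967981,  0.30978227],
       [-0.99927587,  0.03590758, -0.01258467,  0.03202975],
       [-0.00437986,  0.21999639,  0.97549085,  1.1625658 ],
       [ 0.        ,  0.        ,  0.        ,  1.        ]])}
```

View pics/scene0.png

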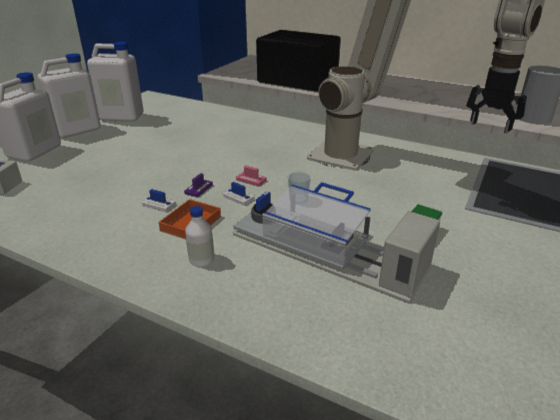

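View pics/top0.png

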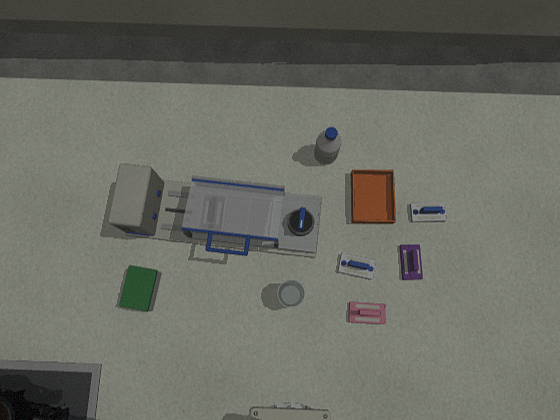

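The scene shows two fresh cassettes: top pixels (355,265) and (428,212). The purple and pink ones are decoys. The orange tray is at (373,196), and the knob is at (302,220). The loader with its guard bar sits around (235,213), and the beaker is near at (290,293).

```bash
cat > h.py <<'E'
import numpy as np, cv2
from workcell import bot
from scipy.spatial.transform import Rotation as R
def ray(p,u,v):
    d=np.stack([(np.asarray(u,float)-p['cx'])/p['fx'],-(np.asarray(v,float)-p['cy'])/p['fy'],-np.ones_like(np.asarray(u,float))],-1)
    return d@p['T'][:3,:3].T, p['T'][:3,3]
def onz(p,u,v,z):
    d,o=ray(p,u,v); return o+d*((z-o[2])/d[...,2])[...,None]
def cloud(p,d):
    v,u=np.mgrid[:d.shape[0],:d.shape[1]]; r,o=ray(p,u,v); return o+r*d[...,None]
def proj(p,X):
    X=np.atleast_2d(X); c=(X-p['T'][:3,3])@p['T'][:3,:3]
    return np.stack([p['cx']+p['fx']*c[:,0]/-c[:,2], p['cy']-p['fy']*c[:,1]/-c[:,2]],-1)
E
python3 - <<'E'
from h import *
im=cv2.imread('pics/top0.png'); d=np.load('pics/top0.npy'); p=bot.camera_params('top'); X=cloud(p,d)
cv2.imwrite('pics/c1.png',cv2.resize(im[150:300,100:300],None,fx=4,fy=4,interpolation=cv2.INTER_CUBIC))
cv2.imwrite('pics/c2.png',cv2.resize(im[150:340,270:460],None,fx=3.15,fy=3.15,interpolation=cv2.INTER_CUBIC))
s=cv2.imread('pics/scene0.png'); cv2.imwrite('pics/c3.png',cv2.resize(s[150:300,220:450],None,fx=3.4,fy=3.4,interpolation=cv2.INTER_CUBIC))
z=X[...,2]; print('bench z',np.median(z[300:340,180:260]))
hsv=cv2.cvtColor(im,cv2.COLOR_BGR2HSV)
blue=((hsv[...,0]>105)&(hsv[...,0]<125)&(hsv[...,1]>140)&(hsv[...,2]>50)).astype(np.uint8)
n,l,st,c=cv2.connectedComponentsWithStats(blue)
for i in range(1,n):
    if st[i,4]>8:
        m=l==i; q=X[m]; print(c[i].round(1),st[i],np.median(q,0).round(4),q[:,2].min().round(3),q[:,2].max().round(3))
org=((hsv[...,0]<15)&(hsv[...,1]>150)&(hsv[...,2]>80)).astype(np.uint8); ys,xs=np.nonzero(org[150:240,330:410]); print('orange',xs.min()+330,xs.max()+330,ys.min()+150,ys.max()+150)
E
```

```text
bench z 0.0006203010891240313
[331.  132.2] [326 128  11  10  89] [ 0.7493 -0.0736  0.1509] 0.147 0.155
[237.8 184.5] [192 179  92  12 116] [0.6244 0.15   0.1002] 0.096 0.105
[157.7 192.4] [157 191   3   5   9] [0.6069 0.354  0.0684] 0.063 0.071
[432.  208.2] [423 207  19   4  62] [ 0.5953 -0.3426  0.0491] 0.044 0.056
[301.5 216.7] [298 208   7  21  81] [ 0.5511 -0.0108  0.1009] 0.097 0.106
[415.4 211.4] [414 210   4   4  10] [ 0.5939 -0.3105  0.0184] 0.014 0.021
[153.6 215.2] [153 213   3   6  10] [0.5461 0.359  0.0672] 0.061 0.073
[227.9 241.4] [181 228  97  27 387] [0.4825 0.1621 0.1242] 0.115 0.134
[343.6 262. ] [342 261   4   4   9] [ 0.4537 -0.1245  0.0156] 0.012 0.02
[361.1 264.8] [350 261  23  10  82] [ 0.445  -0.1628  0.0483] 0.014 0.052
orange 352 395 170 221
```

View pics/c1.png

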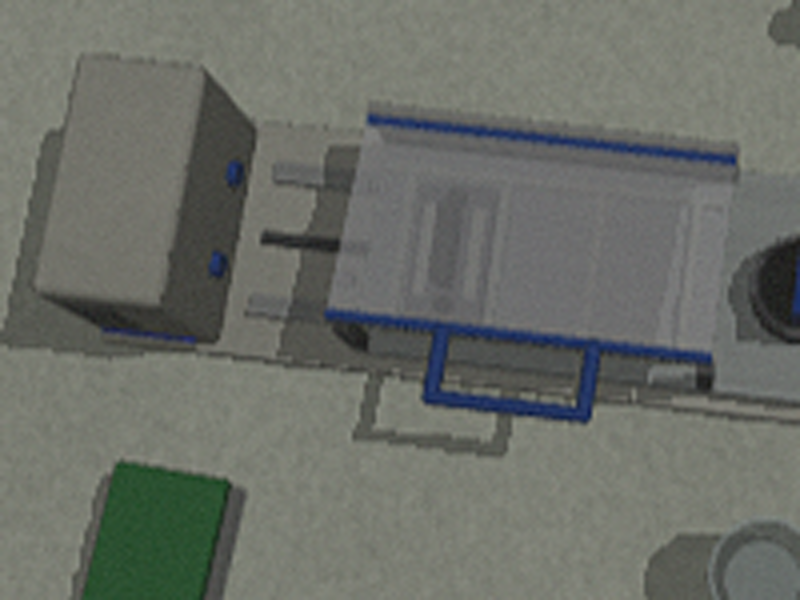

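View pics/c2.png

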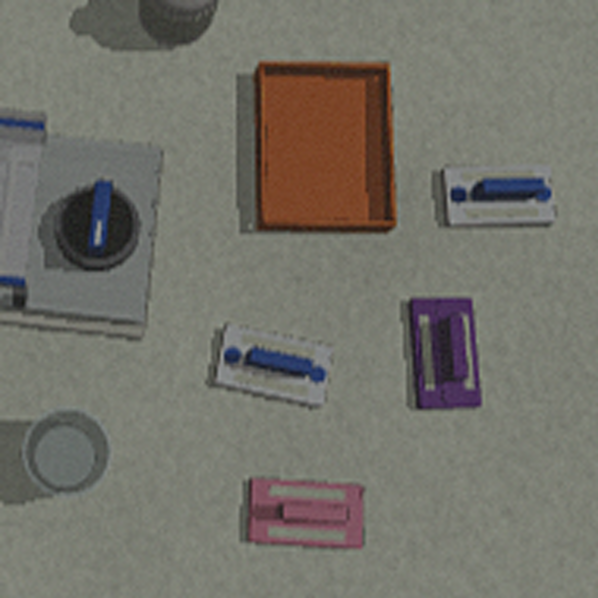

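View pics/c3.png

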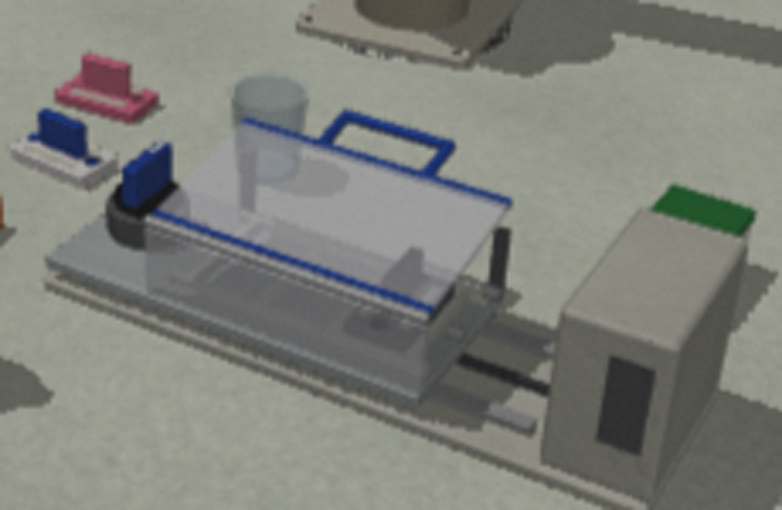

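```bash
python3 - <<'E'
from h import *
im=cv2.imread('pics/top0.png'); d=np.load('pics/top0.npy'); p=bot.camera_params('top'); X=cloud(p,d)
hsv=cv2.cvtColor(im,cv2.COLOR_BGR2HSV)
blue=((hsv[...,0]>105)&(hsv[...,0]<125)&(hsv[...,1]>120)&(hsv[...,2]>40)).astype(np.uint8)
def box(u0,v0,u1,v1):
    m=np.zeros_like(blue); m[v0:v1,u0:u1]=1; m&=blue; v,u=np.nonzero(m); return u,v,X[v,u]
def rep(name,b,z):
    u,v,q=box(*b); w=onz(p,u,v,z)[:,:2]; c=w.mean(0); pc=np.linalg.svd(w-c,full_matrices=False)
    r=cv2.minAreaRect(w.astype(np.float32)*1000)
    print(name,len(u),'c',c.round(4),'dir',pc[2][0].round(3),'ang',np.arctan2(pc[2][0][1],pc[2][0][0]).round(3),'depthmed',np.median(q,0).round(4),'rect',np.round(r[0],1),np.round(r[1],1))
rep('hinge',(188,175,290,198),0.098)
rep('bar',(205,244,250,258),0.124)
rep('knob',(294,204,312,232),0.101)
rep('F_A',(348,256,377,275),0.048)
rep('F_B',(421,203,446,213),0.048)
# arms of bar
for nm,hs in (('white',None),):
    wh=((hsv[...,1]<40)&(hsv[...,2]>125)).astype(np.uint8)
    for b in ((335,250,380,282),(408,198,450,226)):
        m=np.zeros_like(wh); m[b[1]:b[3],b[0]:b[2]]=1; m&=(wh|blue)
        n,l,st,c=cv2.connectedComponentsWithStats(m); i=1+np.argmax(st[1:,4]); v,u=np.nonzero(l==i)
        w=onz(p,u,v,0.014).astype(np.float32)[:,:2]*1000; print('body',cv2.minAreaRect(w))
org=((hsv[...,0]<15)&(hsv[...,1]>150)&(hsv[...,2]>60)).astype(np.uint8); m=np.zeros_like(org);m[160:235,340:405]=1;m&=org
v,u=np.nonzero(m); w=onz(p,u,v,0.03).astype(np.float32)[:,:2]*1000; print('org',cv2.minAreaRect(w))
q=X[v,u]; print('rim',[ (lambda s:(s[:,0].min(),s[:,0].max(),s[:,1].min(),s[:,1].max()))(q[q[:,2]>0.024])])
# dark fin in pocket2
o=bot.get_obs(); print(R.from_quat(o['tool_rot']).as_matrix().round(3))
print('d at spent', X[200:225:6,206:222:4].round(3).tolist())
E
```

```text
hinge 136 c [0.6252 0.1489] dir [0.079 0.997] ang 1.491 depthmed [0.6246 0.1475 0.1002] rect [625.7 150.5] [227.3   4.5]
bar 177 c [0.458  0.1604] dir [-0.019 -1.   ] ang -1.589 depthmed [0.4559 0.1573 0.1283] rect [460.2 162.9] [23.5 98.3]
knob 92 c [ 0.5478 -0.0095] dir [-0.997  0.073] ang 3.068 depthmed [ 0.5504 -0.0106  0.101 ] rect [545.8  -9.4] [12.4 50.8]
F_A 101 c [ 0.4435 -0.1623] dir [-0.238 -0.971] ang -1.811 depthmed [ 0.4438 -0.1627  0.0473] rect [ 443.8 -162.5] [58.9 13. ]
F_B 87 c [ 0.5938 -0.3484] dir [-0.052 -0.999] ang -1.622 depthmed [ 0.5945 -0.3492  0.0485] rect [ 592.1 -347.7] [13.1 53.3]
body ((446.95355224609375, -176.56118774414062), (79.27093505859375, 78.1441650390625), 2.1465139389038086)
body ((595.158203125, -348.2657470703125), (72.8124008178711, 108.85429382324219), 2.098904609680176)
org ((629.3953247070312, -197.1270751953125), (137.93714904785156, 112.3480224609375), 2.0818676948547363)
rim [(np.float64(0.30978226589783275), np.float64(0.7003020418422676), np.float64(-0.25454965279908487), np.float64(0.032029750622084234))]
[[-0.    -0.964  0.268]
 [-0.002  0.268  0.964]
 [-1.     0.    -0.002]]
d at spent [[[0.31, 0.032, 1.163], [0.581, 0.214, 0.107], [0.581, 0.204, 0.108], [0.581, 0.194, 0.111]], [[0.564, 0.221, 0.113], [0.565, 0.212, 0.113], [0.566, 0.202, 0.11], [0.566, 0.193, 0.111]], [[0.549, 0.22, 0.116], [0.55, 0.211, 0.112], [0.55, 0.201, 0.115], [0.551, 0.192, 0.111]], [[0.534, 0.218, 0.117], [0.535, 0.209, 0.115], [0.535, 0.2, 0.115], [0.536, 0.19, 0.113]], [[0.519, 0.218, 0.116], [0.519, 0.208, 0.118], [0.519, 0.198, 0.119], [0.521, 0.189, 0.113]]]
```

```bash
cat >> h.py <<'E'
def tri(pts):
    A=[];b=[]
    for n,u,v in pts:
        d,o=ray(bot.camera_params(n),u,v); d=d/np.linalg.norm(d); P=np.eye(3)-np.outer(d,d); A.append(P);b.append(P@o)
    x=np.linalg.lstsq(np.vstack(A),np.hstack(b),rcond=None)[0]; return x
E
python3 - <<'E'
from h import *
p=bot.camera_params('top')
print(tri([('top',227.5,251.5),('scene',337.6,188.2)]).round(4), onz(p,227.5,251.5,.126))
d=np.load('pics/top0.npy'); X=cloud(p,d)
for u in (212,220,228,236,244): print(u,[X[v,u].round(3).tolist() for v in range(247,256)])
E
```

```text
[0.4536 0.1638 0.1226] [0.45407142 0.16087941 0.126     ]
212 [[0.31, 0.032, 1.163], [0.461, 0.197, 0.127], [0.458, 0.197, 0.13], [0.456, 0.197, 0.129], [0.454, 0.197, 0.128], [0.469, 0.217, -0.001], [0.466, 0.216, 0.004], [0.463, 0.216, 0.001], [0.461, 0.216, 0.001]]
220 [[0.483, 0.198, -0.005], [0.461, 0.178, 0.131], [0.459, 0.179, 0.127], [0.457, 0.178, 0.127], [0.454, 0.178, 0.129], [0.452, 0.178, 0.126], [0.467, 0.195, 0.003], [0.464, 0.195, 0.003], [0.462, 0.195, 0.002]]
228 [[0.484, 0.176, -0.003], [0.481, 0.176, -0.001], [0.46, 0.16, 0.128], [0.458, 0.16, 0.126], [0.455, 0.159, 0.131], [0.453, 0.16, 0.127], [0.468, 0.175, -0.003], [0.465, 0.175, -0.0], [0.462, 0.175, 0.001]]
236 [[0.482, 0.154, 0.013], [0.482, 0.155, 0.001], [0.479, 0.155, 0.002], [0.458, 0.141, 0.131], [0.455, 0.141, 0.132], [0.453, 0.141, 0.13], [0.451, 0.141, 0.128], [0.466, 0.154, 0.002], [0.463, 0.154, 0.002]]
244 [[0.483, 0.133, 0.013], [0.464, 0.123, 0.123], [0.461, 0.123, 0.127], [0.459, 0.123, 0.124], [0.456, 0.122, 0.129], [0.454, 0.122, 0.128], [0.451, 0.122, 0.132], [0.449, 0.122, 0.128], [0.464, 0.133, 0.002]]
```

```bash
cat >> h.py <<'E'
def Rt(a,tilt=0.):  # tool down, jaw at yaw a
    z=np.array([np.cos(a),np.sin(a),0]); x=np.array([0,0,-1.]); y=np.cross(z,x)
    return np.stack([x,y,z],1)
def plan(*tg):
    """tg: list of (pos3, yaw) ; prints relative units from measured pose"""
    o=bot.get_obs(); R0=R.from_quat(o['tool_rot']).as_matrix(); p0=o['eef_pos']
    print('now',p0.round(4),'yaw',np.arctan2(R0[1,2],R0[0,2]).round(4),'f',o['ft_force'].round(2),'w',o['grip_width'].round(4),'t',o['clock'].round(2))
    for pos,a in tg:
        s=R0.T@(np.asarray(pos)-p0)/.25; M=Rt(a) if np.isscalar(a) else a
        w=R.from_matrix(R0.T@M).as_rotvec()/.5
        print(np.round(s,4).tolist(),np.round(w,4).tolist())
E
python3 - <<'E'
from h import *
plan(((.25,.35,.22),.9),((.36,.25,.22),.4),((.456,.16,.19),-.08))
E
```

```text
Traceback (most recent call last):
  File "h.py", line 25, in plan
    print('now',p0.round(4),'yaw',np.arctan2(R0[1,2],R0[0,2]).round(4),'f',o['ft_force'].round(2),'w',o['grip_width'].round(4),'t',o['clock'].round(2))
                                                                                                      ^^^^^^^^^^^^^^^^^^^^^
AttributeError: 'float' object has no attribute 'round'
```

```bash
sed -i "s/o\['grip_width'\].round(4)/round(float(o['grip_width']),4)/; s/o\['clock'\].round(2)/round(float(o['clock']),2)/; s/R0\[0,2\]).round(4)/R0[0,2]).round(4)/" h.py; python3 - <<'E'
from h import *
plan(((.25,.35,.22),.9),((.36,.25,.22),.4),((.456,.16,.19),-.08))
E
```

```text
now [0.1336 0.4812 0.2037] yaw 1.3 f [-0.02 -0.13 -0.  ] w 0.0853 t 0.1
[-0.0644, -0.5891, -0.3812] [0.7999, -0.0036, 0.0007]
[-0.0639, -1.12, -0.6489] [1.7999, -0.0034, 0.0016]
[0.0566, -1.5864, -0.8928] [2.7599, -0.0031, 0.0025]
```

Request:
apply_moves(targets=[-0.07,-0.8,-0.46,1,0,0,0.5,-0.07,-0.8,-0.46,1,0,0,0.5,-0.07,-0.8,-0.46,1,0,0,0.5,-0.07,-0.8,-0.46,1,0,0,0.5,-0.07,-0.8,-0.46,1,0,0,0.5,-0.07,-0.8,-0.46,1,0,0,0.5,-0.07,-0.8,-0.46,1,0,0,0.5,-0.07,-0.8,-0.46,1,0,0,0.5])

```text
clock: 0.77
eef_pos: [0.2963, 0.3164, 0.2219]
tool_rot: [-0.274, 0.652, 0.274, 0.652]
ft_force: [-0.4, 0.8, -0.0]
grip_width: 0.0423
```

```bash
python3 - <<'E'
from h import *
plan(((.456,.16,.2),-.08))
E
```

```text
now [0.2963 0.3164 0.2219] yaw 0.7966 f [-0.41  0.83 -0.02] w 0.0423 t 0.77
[0.0872, -0.8941, -0.0009] [1.7533, -0.001, -0.0003]
```

Request:
apply_moves(targets=[0.085,-0.89,0,1,0,0,0.5,0.085,-0.89,0,1,0,0,0.5,0.085,-0.89,0,1,0,0,0.5,0.085,-0.89,0,1,0,0,0.5,0.085,-0.89,0,1,0,0,0.5,0.085,-0.89,0,1,0,0,0.5,0.085,-0.89,0,1,0,0,0.5,0.085,-0.89,0,1,0,0,0.5])

```text
clock: 1.43
eef_pos: [0.4549, 0.1628, 0.1999]
tool_rot: [-0.105, 0.7, 0.106, 0.698]
ft_force: [-0.0, 0.7, 0.9]
grip_width: 0.0431
```

```bash
python3 - <<'E'
from h import *
plan(((.456,.16,.19),-.08))
E
```

```text
now [0.4549 0.1628 0.1999] yaw 0.2996 f [-0.03  0.68  0.92] w 0.0431 t 1.43
[0.0396, -0.0121, 0.001] [0.7591, -0.0044, -0.0006]
```

Request:
apply_moves(targets=[0.04,-0.01,0.004,0.76,0,0,0.5,0.04,-0.01,0.004,0.76,0,0,0.5,0.04,-0.01,0.004,0.76,0,0,0.5,0.04,-0.01,0.004,0.76,0,0,0.5,0.04,-0.01,0.004,0.76,0,0,0.5,0.12,-0.01,0.004,0.76,0,0,0.5,0.18,-0.01,0.004,0.76,0,0,0.5])

```text
clock: 2.02
eef_pos: [0.4571, 0.1617, 0.156]
tool_rot: [0.027, 0.706, -0.026, 0.707]
ft_force: [-0.6, -0.3, -0.5]
grip_width: 0.0427
```

```bash
python3 - <<'E'
from h import *
plan(((.456,.16,.107),-.08))
for n in ("scene","top"):
    im,d=bot.camera(n); cv2.imwrite(f"pics/{n}1.png",cv2.resize(im[150:300,220:450] if n=='scene' else im[150:300,100:330],None,fx=3.4,fy=3.4,interpolation=cv2.INTER_CUBIC)[:,:,::-1])
E
```

```text
now [0.4571 0.1617 0.156 ] yaw -0.0749 f [-0.65 -0.31 -0.46] w 0.0427 t 2.02
[0.196, -0.0073, -0.0041] [0.0102, 0.004, -0.0023]
```

View pics/scene1.png

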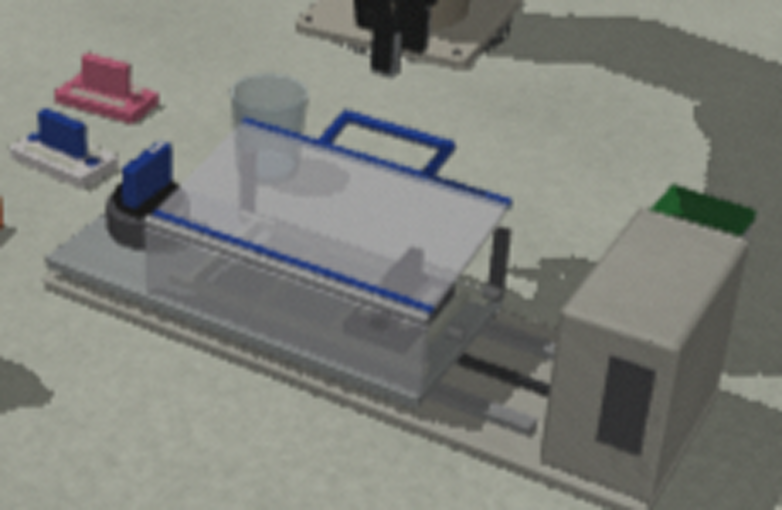

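View pics/top1.png

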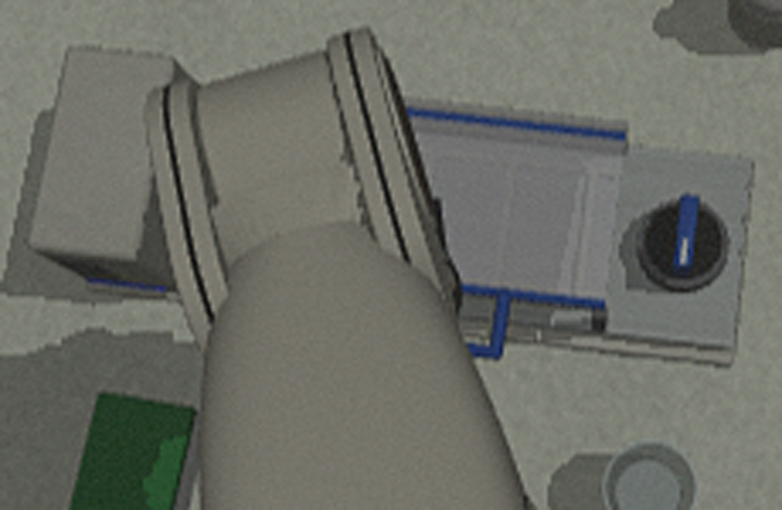

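Request:
apply_moves(targets=[0.05,-0.006,-0.004,0,0,0,0.5,0.1,-0.006,-0.004,0,0,0,0.5,0.15,-0.006,-0.004,0,0,0,0.5,0.19,-0.006,-0.004,0,0,0,0.5,0.19,-0.006,-0.004,0,0,0,0.5])

```text
clock: 2.53
eef_pos: [0.4546, 0.1591, 0.1073]
tool_rot: [0.027, 0.708, -0.028, 0.706]
ft_force: [0.4, -0.6, -0.6]
grip_width: 0.0426
```

```bash
python3 - <<'E'
from h import *
plan(((.456,.16,.107),-.08))
n="scene"
im,d=bot.camera(n); cv2.imwrite(f"pics/{n}2.png",cv2.resize(im[120:270,250:400],None,fx=4,fy=4,interpolation=cv2.INTER_CUBIC)[:,:,::-1])
E
```

```text
now [0.4546 0.1591 0.1073] yaw -0.0775 f [ 0.39 -0.61 -0.63] w 0.0426 t 2.53
[0.0012, 0.004, 0.0054] [0.0051, -0.0052, 0.002]
```

View pics/scene2.png

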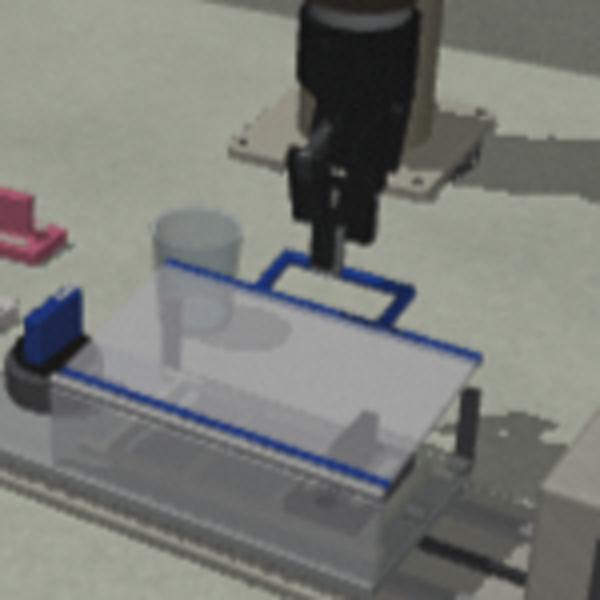

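Request:
apply_moves(targets=[0,0,0.004,0,0,0,0.3,0,0,0.004,0,0,0,0.1,0,0,0.004,0,0,0,0,0,0,0.004,0,0,0,0,0,0,0.004,0,0,0,0,0,0,0.004,0,0,0,0])

```text
clock: 3.08
eef_pos: [0.457, 0.1589, 0.1085]
tool_rot: [0.028, 0.706, -0.028, 0.707]
ft_force: [0.4, 0.0, -0.2]
grip_width: -0.0
```

```bash
python3 - <<'E'
from h import *
o=bot.get_obs(); P=o['eef_pos']; a=-.08
ex=np.array([np.cos(a),np.sin(a),0])
h=P+np.array([0,0,.019]) # bar
print(h)
th0=np.arcsin((h[2]-.095)/.18)
H=h+ex*.18*np.cos(th0); H[2]=.095
print('hinge',H,'th0',th0)
R0=R.from_quat(o['tool_rot']).as_matrix()
for th in np.arange(th0,1.72,.09):
    b=H+np.array([0,0,.18*np.sin(th)])-ex*.18*np.cos(th)
    print(round(th,2), np.round(R0.T@(b-h)/.25,3).tolist())
plan()
E
```

```text
[0.4570089  0.15890642 0.12753381]
hinge [0.63347814 0.14475868 0.095     ] th0 0.18174225519185233
0.18 [-0.0, -0.0, -0.0]
0.27 [-0.063, 0.0, 0.015]
0.36 [-0.125, 0.0, 0.035]
0.45 [-0.184, 0.0, 0.06]
0.54 [-0.241, 0.0, 0.091]
0.63 [-0.295, 0.0, 0.127]
0.72 [-0.346, 0.0, 0.168]
0.81 [-0.392, 0.0, 0.213]
0.9 [-0.435, 0.0, 0.262]
0.99 [-0.472, 0.0, 0.314]
1.08 [-0.505, 0.0, 0.37]
1.17 [-0.533, 0.0, 0.429]
1.26 [-0.556, 0.0, 0.489]
1.35 [-0.572, 0.0, 0.552]
1.44 [-0.584, 0.0, 0.616]
1.53 [-0.589, 0.0, 0.68]
1.62 [-0.589, 0.0, 0.745]
1.71 [-0.582, 0.0, 0.81]
now [0.457  0.1589 0.1085] yaw -0.08 f [ 0.43  0.03 -0.19] w -0.0 t 3.08
```

```bash
python3 - <<'E'
from h import *
n="scene"
im,d=bot.camera(n); cv2.imwrite(f"pics/{n}3.png",cv2.resize(im[120:250,270:400],None,fx=4.5,fy=4.5,interpolation=cv2.INTER_CUBIC)[:,:,::-1])
print(proj(bot.camera_params(n),[[.457,.159,.1085],[.457,.159,.1275],[.457,.159,.124]]))
E
```

```text
[[334.12272266 192.92294773]
 [334.55603298 186.721885  ]
 [334.47569239 187.87163155]]
```

View pics/scene3.png

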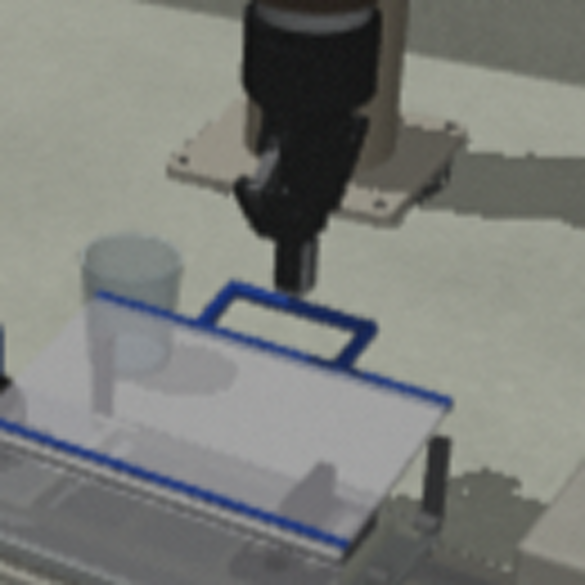

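```bash
python3 - <<'E'
from h import *
n="scene"; p=bot.camera_params(n)
im,d=bot.camera(n); X=cloud(p,d)
for v in range(172,194,1): print(v,[ (u,X[v,u].round(3).tolist(), im[v,u].tolist()) for u in (333,336,339)])
im,d=bot.camera('top'); cv2.imwrite("pics/top3.png",cv2.resize(im[180:300,160:320],None,fx=4.5,fy=4.5)[:,:,::-1])
E
```

```text
172 [(333, [0.497, 0.167, 0.191], [22, 24, 23]), (336, [0.485, 0.17, 0.187], [25, 26, 26]), (339, [0.47, 0.173, 0.181], [32, 33, 34])]
173 [(333, [0.492, 0.166, 0.186], [23, 25, 24]), (336, [0.488, 0.172, 0.186], [25, 27, 28]), (339, [0.465, 0.171, 0.175], [38, 40, 38])]
174 [(333, [0.468, 0.156, 0.17], [25, 26, 26]), (336, [0.471, 0.166, 0.173], [28, 28, 28]), (339, [0.459, 0.169, 0.169], [54, 55, 56])]
175 [(333, [0.472, 0.158, 0.169], [27, 28, 27]), (336, [0.47, 0.166, 0.17], [29, 30, 30]), (339, [0.456, 0.169, 0.165], [53, 55, 56])]
176 [(333, [0.468, 0.157, 0.164], [26, 26, 27]), (336, [0.469, 0.166, 0.167], [34, 36, 35]), (339, [0.46, 0.17, 0.164], [50, 52, 52])]
177 [(333, [0.469, 0.157, 0.162], [25, 26, 27]), (336, [0.47, 0.166, 0.164], [33, 33, 34]), (339, [0.46, 0.17, 0.161], [55, 56, 55])]
178 [(333, [0.473, 0.159, 0.161], [27, 28, 29]), (336, [0.47, 0.166, 0.161], [33, 35, 35]), (339, [0.461, 0.171, 0.159], [55, 56, 56])]
179 [(333, [0.469, 0.158, 0.156], [27, 27, 27]), (336, [0.475, 0.168, 0.161], [38, 39, 39]), (339, [0.455, 0.169, 0.153], [56, 57, 57])]
180 [(333, [0.4
[... 1243 characters left out ...]
 0.156, 0.121], [97, 103, 108]), (336, [0.459, 0.164, 0.123], [38, 49, 82]), (339, [0.46, 0.173, 0.126], [25, 40, 86])]
190 [(333, [0.267, 0.083, 0.003], [158, 159, 147]), (336, [0.46, 0.165, 0.12], [99, 105, 108]), (339, [0.467, 0.176, 0.127], [48, 59, 87])]
191 [(333, [0.265, 0.082, -0.002], [161, 163, 152]), (336, [0.262, 0.091, -0.001], [159, 162, 150]), (339, [0.46, 0.173, 0.12], [109, 116, 116])]
192 [(333, [0.269, 0.084, -0.003], [158, 162, 149]), (336, [0.266, 0.093, -0.002], [163, 166, 152]), (339, [0.263, 0.102, -0.001], [157, 160, 148])]
193 [(333, [0.28, 0.088, -0.0], [156, 160, 147]), (336, [0.268, 0.094, -0.005], [161, 164, 152]), (339, [0.267, 0.104, -0.002], [159, 160, 149])]
```

View pics/top3.png

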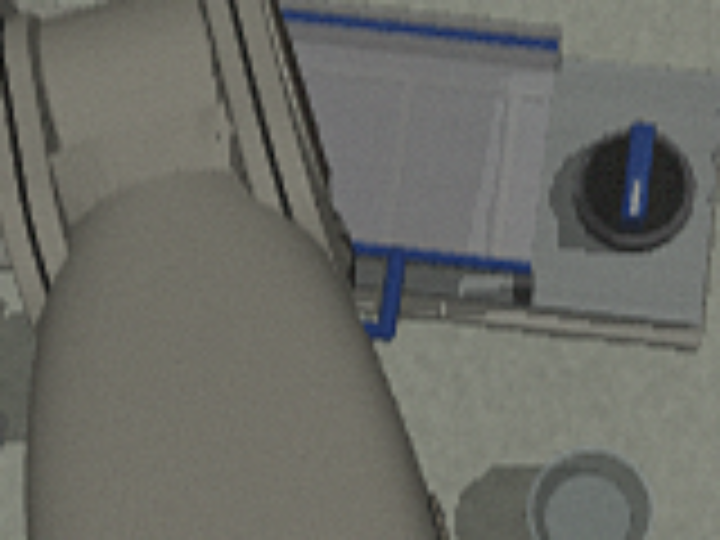

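The shut fingers missed the bar. The scene depth puts their visible end at about z = 0.135, which is above the bar (top about 0.129), although the state gives the TCP at 0.108. I'll open the gripper, go deeper and measure the tip again.

Request:
apply_moves(targets=[-0.04,0,0,0,0,0,0,-0.04,0,0,0,0,0,0.3,-0.04,0,0,0,0,0,0.5,-0.04,0,0,0,0,0,0.5,-0.04,0,0,0,0,0,0.5,-0.04,0,0,0,0,0,0.5,0,0,0,0,0,0,0.5,0.03,0,0,0,0,0,0.5,0.06,0,0,0,0,0,0.5,0.09,0,0,0,0,0,0.5,0.09,0,0,0,0,0,0.5])

```text
clock: 4.15
eef_pos: [0.4554, 0.1584, 0.0838]
tool_rot: [0.028, 0.708, -0.029, 0.705]
ft_force: [0.1, 0.3, -0.2]
grip_width: 0.0427
```

```bash
python3 - <<'E'
from h import *
n="scene"
plan()
im,d=bot.camera(n); cv2.imwrite(f"pics/{n}4.png",cv2.resize(im[120:250,270:400],None,fx=4.5,fy=4.5,interpolation=cv2.INTER_CUBIC)[:,:,::-1])
p=bot.camera_params(n);X=cloud(p,d)
for v in range(180,204,2): print(v,[ (u,X[v,u].round(3).tolist()) for u in (325,328,331,334,337)])
E
```

```text
now [0.4554 0.1584 0.0838] yaw -0.08 f [ 0.1   0.34 -0.17] w 0.0427 t 4.15
180 [(325, [0.507, 0.151, 0.169]), (328, [0.505, 0.158, 0.17]), (331, [0.509, 0.168, 0.174]), (334, [0.492, 0.169, 0.167]), (337, [0.435, 0.156, 0.137])]
182 [(325, [0.51, 0.152, 0.165]), (328, [0.507, 0.159, 0.166]), (331, [0.507, 0.167, 0.168]), (334, [0.488, 0.168, 0.159]), (337, [0.433, 0.156, 0.129])]
184 [(325, [0.456, 0.131, 0.128]), (328, [0.507, 0.16, 0.16]), (331, [0.506, 0.167, 0.162]), (334, [0.488, 0.169, 0.153]), (337, [0.434, 0.157, 0.124])]
186 [(325, [0.456, 0.131, 0.122]), (328, [0.492, 0.154, 0.145]), (331, [0.493, 0.163, 0.148]), (334, [0.487, 0.169, 0.147]), (337, [0.438, 0.159, 0.12])]
188 [(325, [0.259, 0.052, -0.002]), (328, [0.491, 0.154, 0.139]), (331, [0.492, 0.162, 0.141]), (334, [0.482, 0.167, 0.138]), (337, [0.458, 0.167, 0.126])]
190 [(325, [0.274, 0.058, -0.0]), (328, [0.489, 0.154, 0.132]), (331, [0.492, 0.163, 0.136]), (334, [0.48, 0.167, 0.131]), (337, [0.459, 0.167, 0.121])]
192 [(325, [0.285, 0.063, -0.001]), (328, [0.488, 0.154, 0.126]), (331, [0.493, 0.164, 0.131]), (334, [0.484, 0.169, 0.127]), (337, [0.264, 0.096, -0.002])]
194 [(325, [0.296, 0.068, -0.001]), (328, [0.49, 0.155, 0.121]), (331, [0.492, 0.164, 0.124]), (334, [0.48, 0.168, 0.119]), (337, [0.284, 0.103, 0.002])]
196 [(325, [0.5, 0.15, 0.118]), (328, [0.496, 0.157, 0.118]), (331, [0.483, 0.16, 0.112]), (334, [0.297, 0.099, 0.001]), (337, [0.29, 0.106, -0.001])]
198 [(325, [0.505, 0.153, 0.116]), (328, [0.505, 0.161, 0.118]), (331, [0.5, 0.168, 0.118]), (334, [0.499, 0.175, 0.119]), (337, [0.304, 0.112, 0.001])]
200 [(325, [0.517, 0.158, 0.118]), (328, [0.512, 0.164, 0.116]), (331, [0.507, 0.171, 0.116]), (334, [0.506, 0.179, 0.118]), (337, [0.503, 0.185, 0.118])]
202 [(325, [0.522, 0.16, 0.115]), (328, [0.521, 0.168, 0.116]), (331, [0.516, 0.175, 0.116]), (334, [0.514, 0.182, 0.117]), (337, [0.51, 0.189, 0.116])]
```

View pics/scene4.png

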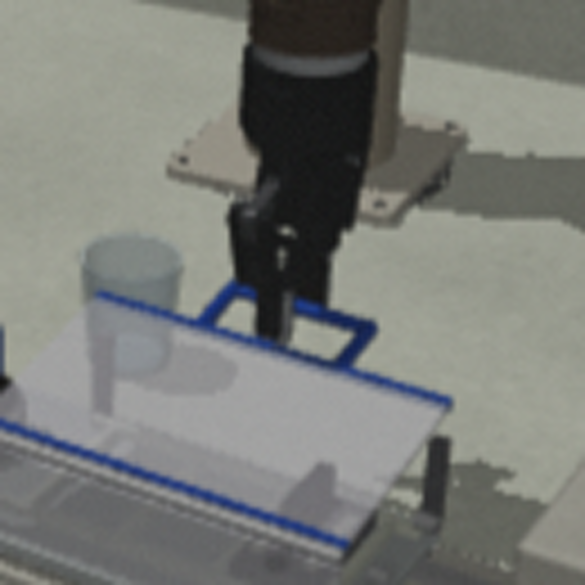

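Request:
apply_moves(targets=[0.015,0,0.005,0,0,0,0.3,0.015,0,0.005,0,0,0,0.1,0.015,0,0.005,0,0,0,0,0.015,0,0.005,0,0,0,0,0.015,0,0.005,0,0,0,0,0.015,0,0.005,0,0,0,0])

```text
clock: 4.7
eef_pos: [0.4534, 0.1591, 0.0809]
tool_rot: [0.028, 0.71, -0.028, 0.703]
ft_force: [-8.9, 2.2, 0.8]
grip_width: 0.0075
```

```bash
python3 - <<'E'
from h import *
o=bot.get_obs(); P=o['eef_pos']; a=-.08
ex=np.array([np.cos(a),np.sin(a),0])
h=np.array([P[0],P[1],.124])
th0=np.arcsin((h[2]-.095)/.18)
H=h+ex*.18*np.cos(th0); H[2]=.095
print('hinge',H,'th0',th0)
R0=R.from_quat(o['tool_rot']).as_matrix()
for th in np.arange(th0,1.72,.06):
    b=H+np.array([0,0,.18*np.sin(th)])-ex*.18*np.cos(th)
    print(round(th,2), np.round(R0.T@(b-h)/.25,3).tolist())
plan()
E
```

```text
hinge [0.63052175 0.14490504 0.095     ] th0 0.1618163682505496
0.16 [-0.0, 0.0, 0.0]
0.22 [-0.042, 0.0, 0.008]
0.28 [-0.084, 0.0, 0.018]
0.34 [-0.126, -0.0, 0.031]
0.4 [-0.166, -0.0, 0.046]
0.46 [-0.205, -0.0, 0.064]
0.52 [-0.244, -0.0, 0.084]
0.58 [-0.281, -0.0, 0.106]
0.64 [-0.316, -0.0, 0.131]
0.7 [-0.35, -0.0, 0.158]
0.76 [-0.383, -0.0, 0.186]
0.82 [-0.413, -0.0, 0.217]
0.88 [-0.442, -0.0, 0.249]
0.94 [-0.469, -0.0, 0.283]
1.0 [-0.493, -0.0, 0.318]
1.06 [-0.516, -0.0, 0.355]
1.12 [-0.536, -0.0, 0.393]
1.18 [-0.554, -0.0, 0.432]
1.24 [-0.57, -0.0, 0.473]
1.3 [-0.583, -0.0, 0.514]
1.36 [-0.593, -0.0, 0.556]
1.42 [-0.602, -0.0, 0.598]
1.48 [-0.607, -0.001, 0.641]
1.54 [-0.61, -0.001, 0.684]
1.6 [-0.61, -0.001, 0.727]
1.66 [-0.608, -0.001, 0.771]
now [0.4534 0.1591 0.0809] yaw -0.079 f [-8.88  2.23  0.8 ] w 0.0075 t 4.7
```

Request:
apply_moves(targets=[-0.042,0,-0.004,0,0,0,0,-0.084,0,0.006,0,0,0,0,-0.126,0,0.019,0,0,0,0,-0.166,0,0.034,0,0,0,0,-0.205,0,0.052,0,0,0,0,-0.244,0,0.072,0,0,0,0,-0.281,0,0.094,0,0,0,0,-0.316,0,0.119,0,0,0,0,-0.35,0,0.146,0,0,0,0,-0.383,0,0.174,0,0,0,0,-0.383,0,0.174,0,0,0,0])

```text
clock: 5.62
eef_pos: [0.5002, 0.1554, 0.1793]
tool_rot: [0.028, 0.708, -0.028, 0.706]
ft_force: [-6.6, 0.3, 8.6]
grip_width: 0.0077
```

```bash
python3 - <<'E'
from h import *
plan()
n="scene"
im,d=bot.camera(n); cv2.imwrite(f"pics/{n}5.png",cv2.resize(im[100:300,220:440],None,fx=3,fy=3,interpolation=cv2.INTER_CUBIC)[:,:,::-1])
E
```

```text
now [0.5002 0.1554 0.1793] yaw -0.0798 f [-6.61  0.35  8.59] w 0.0077 t 5.62
```

View pics/scene5.png

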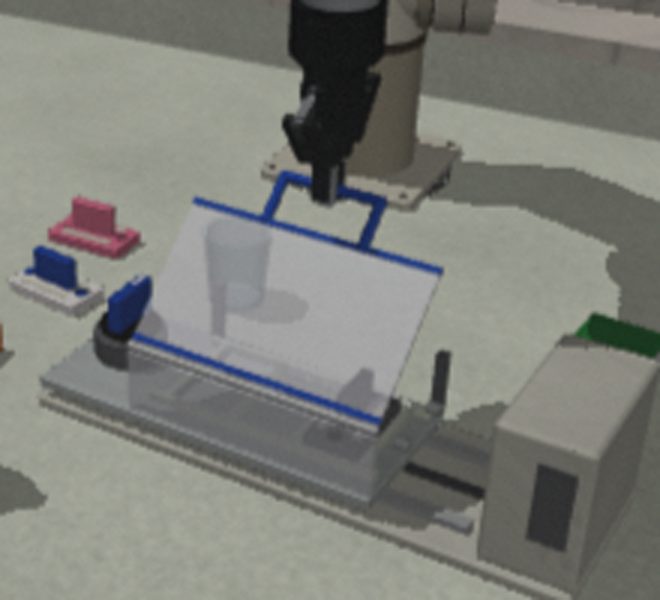

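```bash
python3 - <<'E'
from h import *
t0=.75
for th in np.arange(t0,1.70,.06):
    c=.18/.25; out=.003/.25*min(1,(th-t0)/.2)
    print(round(th,2), [round(-(c*(np.sin(th)-np.sin(t0))+out*np.sin(th)),3),0, round(c*(np.cos(t0)-np.cos(th))-out*np.cos(th),3)])
E
```

```text
0.75 [np.float64(-0.0), 0, np.float64(0.0)]
0.81 [np.float64(-0.033), 0, np.float64(0.028)]
0.87 [np.float64(-0.065), 0, np.float64(0.058)]
0.93 [np.float64(-0.095), 0, np.float64(0.09)]
0.99 [np.float64(-0.121), 0, np.float64(0.125)]
1.05 [np.float64(-0.144), 0, np.float64(0.163)]
1.11 [np.float64(-0.165), 0, np.float64(0.201)]
1.17 [np.float64(-0.183), 0, np.float64(0.241)]
1.23 [np.float64(-0.199), 0, np.float64(0.282)]
1.29 [np.float64(-0.213), 0, np.float64(0.324)]
1.35 [np.float64(-0.223), 0, np.float64(0.367)]
1.41 [np.float64(-0.232), 0, np.float64(0.41)]
1.47 [np.float64(-0.238), 0, np.float64(0.453)]
1.53 [np.float64(-0.241), 0, np.float64(0.497)]
1.59 [np.float64(-0.241), 0, np.float64(0.541)]
1.65 [np.float64(-0.239), 0, np.float64(0.585)]
```

Request:
apply_moves(targets=[-0.033,0,0.028,0,0,0,0,-0.065,0,0.058,0,0,0,0,-0.095,0,0.09,0,0,0,0,-0.121,0,0.125,0,0,0,0,-0.144,0,0.163,0,0,0,0,-0.165,0,0.201,0,0,0,0,-0.183,0,0.241,0,0,0,0,-0.199,0,0.282,0,0,0,0,-0.213,0,0.324,0,0,0,0,-0.223,0,0.367,0,0,0,0])

```text
clock: 6.5
eef_pos: [0.5917, 0.148, 0.2343]
tool_rot: [0.028, 0.708, -0.028, 0.706]
ft_force: [-3.2, 0.3, 2.4]
grip_width: 0.0073
```

```bash
python3 - <<'E'
from h import *
plan()
n="scene"
im,d=bot.camera(n); cv2.imwrite(f"pics/{n}6.png",cv2.resize(im[100:300,220:440],None,fx=3,fy=3,interpolation=cv2.INTER_CUBIC)[:,:,::-1])
E
```

```text
now [0.5917 0.148  0.2343] yaw -0.0797 f [-3.2   0.25  2.37] w 0.0073 t 6.5
```

View pics/scene6.png

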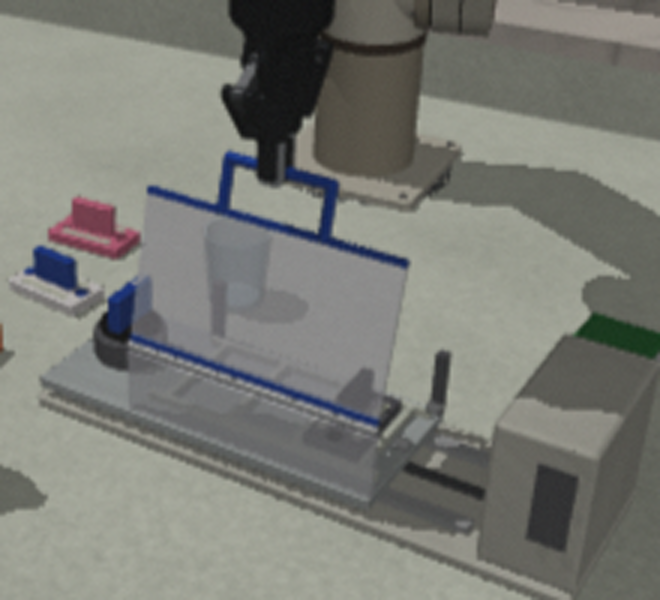

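Request:
apply_moves(targets=[-0.009,0,0.043,0,0,0,0,-0.015,0,0.086,0,0,0,0,-0.018,0,0.13,0,0,0,0,-0.018,0,0.174,0,0,0,0,-0.016,0,0.218,0,0,0,0,-0.011,0,0.255,0,0,0,0,-0.008,0,0.275,0,0,0,0,-0.008,0,0.275,0,0,0,0])

```text
clock: 7.22
eef_pos: [0.663, 0.1424, 0.2368]
tool_rot: [0.029, 0.705, -0.028, 0.708]
ft_force: [0.7, -0.1, 3.1]
grip_width: 0.0071
```

```bash
python3 - <<'E'
from h import *
plan()
n="scene"
im,d=bot.camera(n); cv2.imwrite(f"pics/{n}7.png",cv2.resize(im[60:300,220:440],None,fx=2.5,fy=2.5,interpolation=cv2.INTER_CUBIC)[:,:,::-1])
E
```

```text
now [0.663  0.1424 0.2368] yaw -0.0805 f [ 0.73 -0.14  3.14] w 0.0071 t 7.22
```

View pics/scene7.png

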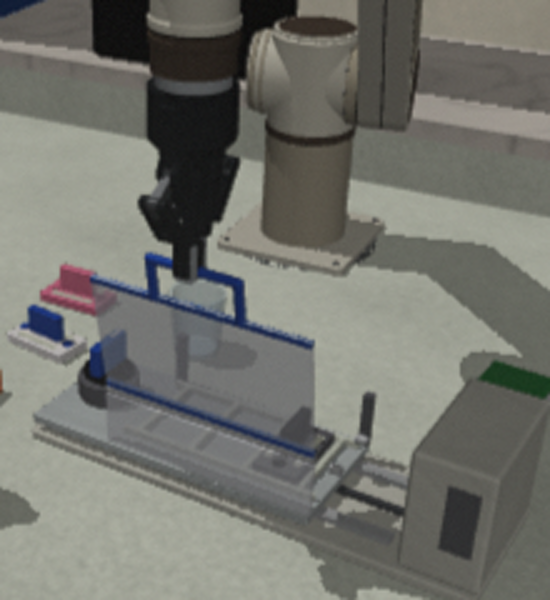

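Request:
apply_moves(targets=[0,0,0,0,0,0,0.2,0,0,0,0,0,0,0.4,0,0,0,0,0,0,0.4,0,0,0,0,0,0,0.4,-0.06,0,0,0,0,0,0.4,-0.12,0,0,0,0,0,0.4,-0.2,0,0,0,0,0,0.4,-0.25,0,0,0,0,0,0.4,-0.25,0,-0.2,0,0,0,0.4,-0.25,0,-0.4,0,0,0,0.4,-0.25,0,-0.6,0,0,0,0.4,-0.25,0,-0.8,0,0,0,0.4])

```text
clock: 8.27
eef_pos: [0.4958, 0.1556, 0.2968]
tool_rot: [0.028, 0.707, -0.029, 0.706]
ft_force: [-0.4, 0.2, 1.0]
grip_width: 0.034
```

```bash
python3 - <<'E'
from h import *
plan(((.40,-.05,.25),0.),((.25,-.1,.28),.0))
E
```

```text
now [0.4958 0.1556 0.2968] yaw -0.0803 f [-0.39  0.21  0.97] w 0.034 t 8.27
[0.1881, -0.8503, -0.3158] [-0.1607, -0.0031, 0.0007]
[0.0691, -1.0979, -0.898] [-0.1607, -0.0031, 0.0007]
```

Request:
apply_moves(targets=[0,-0.98,-0.6,-1,0,0,0.5,0,-0.98,-0.6,-1,0,0,0.5,0,-0.98,-0.6,-1,0,0,0.5,0,-0.98,-0.6,-1,0,0,0.5,0,-0.98,-0.6,-1,0,0,0.5,0,-0.98,-0.6,-1,0,0,0.5,0,-0.98,-0.6,-1,0,0,0.5,0,-0.98,-0.6,-1,0,0,0.5,0,-0.98,-0.6,-1,0,0,0.5])

```text
clock: 9.02
eef_pos: [0.3273, -0.0782, 0.2984]
tool_rot: [-0.146, 0.692, 0.145, 0.692]
ft_force: [-0.2, 0.1, -0.2]
grip_width: 0.0427
```

```bash
python3 - <<'E'
from h import *
plan(); print(bot.get_obs()['joint_pos'].round(3))
for n in ("scene","top"):
    im,d=bot.camera(n); cv2.imwrite(f"pics/{n}8.png",im[:,:,::-1]); np.save(f"pics/{n}8.npy",d)
    c=im[150:300,220:450] if n=='scene' else im[140:280,130:330]
    cv2.imwrite(f"pics/{n}8c.png",cv2.resize(c,None,fx=3.4 if n=='scene' else 4,fy=3.4 if n=='scene' else 4,interpolation=cv2.INTER_CUBIC)[:,:,::-1])
E
```

```text
now [ 0.3273 -0.0782  0.2984] yaw 0.4142 f [-0.21  0.14 -0.19] w 0.0427 t 9.02
[-0.235 -0.113 -0.135  1.547  0.     0.922]
```

View pics/scene8c.png

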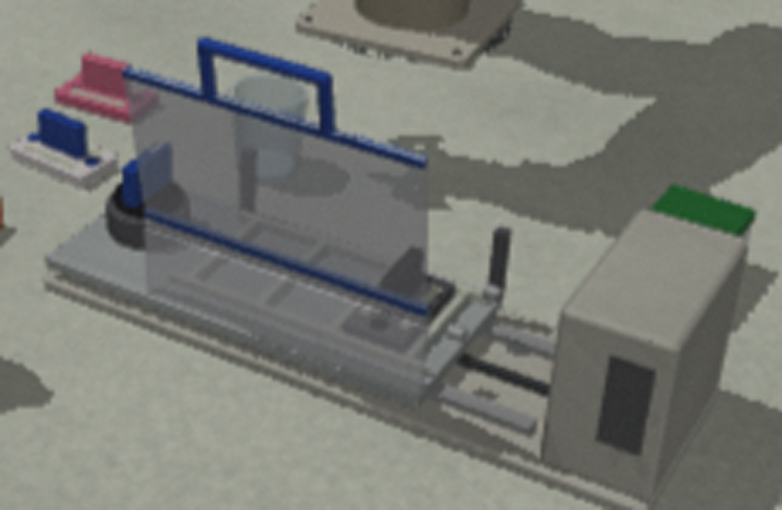

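View pics/top8c.png

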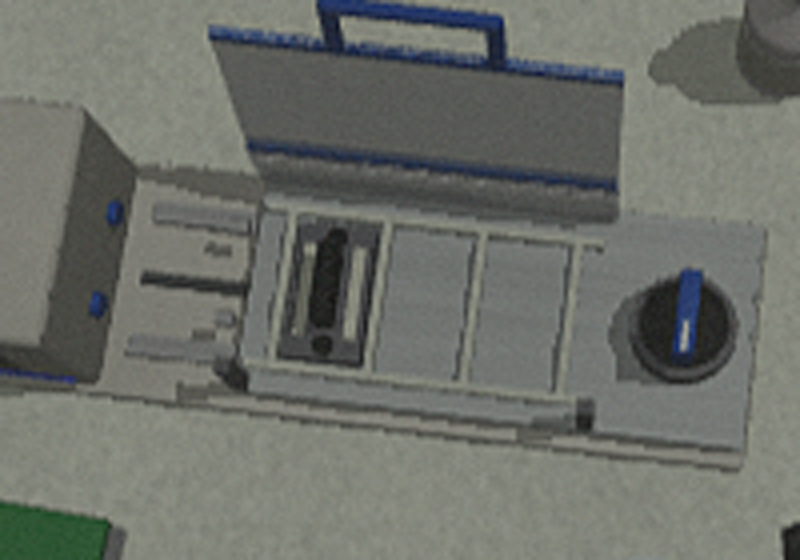

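```bash
python3 - <<'E'
from h import *
p=bot.camera_params('top')
c=np.array([[293,213],[277,362],[386,222],[370,372],[481,237],[462,383],[577,247],[563,392]])/4+[130,140]
w=onz(p,c[:,0],c[:,1],.040)[:,:2]; print(w.round(4).tolist())
m=w.mean(0); print('tray',m)
top=w[0::2];bot_=w[1::2]; dx=(top-bot_).mean(0); print('xdir ang',np.arctan2(dx[1],dx[0]),np.linalg.norm(dx))
for s in (top,bot_):
    k=np.polyfit(s[:,1],s[:,0],1); print('ydir slope',k, np.diff(s[:,1]))
mid=(top+bot_)/2; print(mid.round(4).tolist())
for n,cc in (('finspent',[[338,230],[345,238],[318,330],[325,328]]),):
    cc=np.array(cc)/4+[130,140]; print(n,onz(p,cc[:,0],cc[:,1],.080)[:,:2].round(4).tolist())
im=cv2.imread('pics/top8.png'); d=np.load('pics/top8.npy'); X=cloud(p,d)
# spent fin top points by depth
sub=X[190:235,195:235]; m=(sub[...,2]>.068)&(sub[...,2]<.09); q=sub[m]; print(len(q),q.mean(0),cv2.minAreaRect(q[:,:2].astype(np.float32)*1000), np.median(q[:,2]))
sub=X[200:240,280:320]; m=(sub[...,2]>.094)&(sub[...,2]<.11); q=sub[m]; print('knob',len(q),q.mean(0),cv2.minAreaRect(q[:,:2].astype(np.float32)*1000))
v,u=np.nonzero(m); cv2.imwrite
print('floor z',np.median(X[205:222,232:244,2]))
E
```

```text
[[0.6157, 0.244], [0.5171, 0.2469], [0.6118, 0.1833], [0.5129, 0.1873], [0.6041, 0.1213], [0.5079, 0.1284], [0.5997, 0.059], [0.5045, 0.0641]]
tray [0.55921682 0.15429419]
xdir ang -0.048695303259731905 0.09730625054677246
ydir slope [0.09040956 0.59407672] [-0.06070164 -0.0620352  -0.06228203]
ydir slope [0.07026457 0.49961355] [-0.05962312 -0.05884755 -0.06430621]
[[0.5664, 0.2455], [0.5624, 0.1853], [0.556, 0.1249], [0.5521, 0.0616]]
finspent [[0.5948, 0.2076], [0.5898, 0.2029], [0.5307, 0.2155], [0.5321, 0.2113]]
110 [0.56371404 0.21591915 0.07944364] ((564.0990600585938, 217.11705017089844), (12.843812942504883, 49.43153762817383), 87.0769271850586) 0.08052522011179342
knob 125 [ 0.54706825 -0.00945271  0.10091705] ((547.5760498046875, -9.443300247192383), (13.800954818725586, 54.005001068115234), 85.45663452148438)
floor z 0.032838818832575334
```

```bash
python3 - <<'E'
from h import *
p=bot.camera_params('scene'); im=cv2.imread('pics/scene8.png'); d=np.load('pics/scene8.npy'); X=cloud(p,d)
q=proj(p,[[.3273,-.0782,.2984]])[0]; print(q)
u,v=q.astype(int)
cv2.circle(im,(u,v),1,(0,0,255),-1)
c=im[max(0,v-60):v+40,u-50:u+50]; cv2.imwrite('pics/tip8.png',cv2.resize(c,None,fx=6,fy=6,interpolation=cv2.INTER_NEAREST))
sel=(np.abs(X[...,0]-.327)<.06)&(np.abs(X[...,1]+.078)<.05)&(X[...,2]>.2)
z=X[...,2][sel]; print(np.percentile(z,[0,1,3,5,10]))
low=sel&(X[...,2]<np.percentile(z,2)); print(X[low][:6].round(3))
E
```

```text
[279.23747794  96.66286964]
[0.32623386 0.33318437 0.34245081 0.35232622 0.37782604]
[[ 0.302 -0.08   0.337]
 [ 0.3   -0.077  0.337]
 [ 0.307 -0.077  0.336]
 [ 0.298 -0.078  0.333]
 [ 0.304 -0.078  0.332]
 [ 0.31  -0.075  0.331]]
```

View pics/tip8.png

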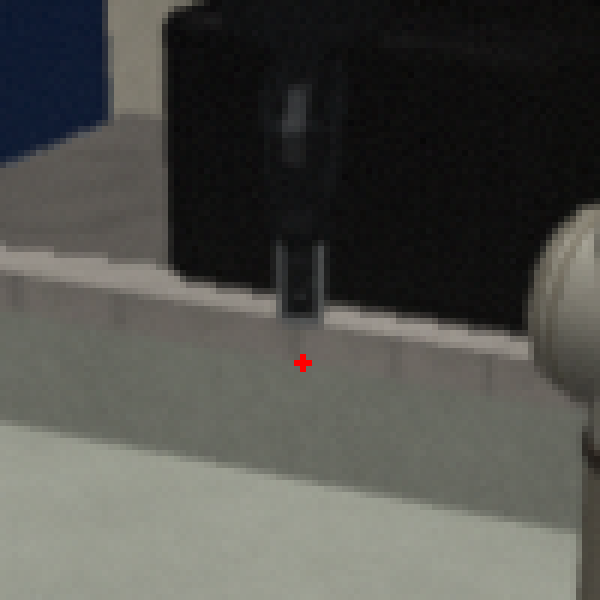

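```bash
python3 - <<'E'
from h import *
plan(((.45,.1,.25),1.0),((.564,.217,.2),1.496))
E
```

```text
now [ 0.3288 -0.0765  0.2982] yaw 0.4194 f [0.3  0.84 0.13] w 0.0428 t 9.12
[0.1933, 0.4474, 0.7302] [-1.1611, 0.0018, 0.0009]
[0.3939, 0.6892, 1.3371] [-2.1531, 0.0016, 0.0014]
```

Request:
apply_moves(targets=[0.1,0.5,0.9,-1,0,0,0.4,0.1,0.5,0.9,-1,0,0,0.4,0.1,0.5,0.9,-1,0,0,0.4,0.1,0.5,0.9,-1,0,0,0.4,0.1,0.5,0.9,-1,0,0,0.4,0.1,0.5,0.9,-1,0,0,0.4,0.1,0.5,0.9,-1,0,0,0.4,0.1,0.5,0.9,-1,0,0,0.4])

```text
clock: 9.78
eef_pos: [0.4837, 0.1336, 0.2706]
tool_rot: [-0.316, 0.634, 0.317, 0.631]
ft_force: [0.0, -0.6, -0.4]
grip_width: 0.0345
```

```bash
python3 - <<'E'
from h import *
plan(((.564,.217,.15),1.496))
E
```

```text
now [0.4837 0.1336 0.2706] yaw 0.9275 f [ 0.01 -0.63 -0.38] w 0.0345 t 9.78
[0.4811, -0.0583, 0.4608] [-1.137, -0.0034, -0.0062]
```

Request:
apply_moves(targets=[0.48,-0.058,0.46,-1,0,0,0.4,0.48,-0.058,0.46,-1,0,0,0.4,0.48,-0.058,0.46,-1,0,0,0.4,0.48,-0.058,0.46,-1,0,0,0.4,0.48,-0.058,0.46,-1,0,0,0.4,0.48,-0.058,0.46,-1,0,0,0.4,0.48,-0.058,0.46,-1,0,0,0.4])

```text
clock: 10.37
eef_pos: [0.5635, 0.2118, 0.1535]
tool_rot: [-0.461, 0.537, 0.461, 0.536]
ft_force: [-0.5, -1.1, -0.2]
grip_width: 0.0344
```

```bash
python3 - <<'E'
from h import *
plan(((.564,.217,.09),1.496))
E
```

```text
now [0.5635 0.2118 0.1535] yaw 1.4196 f [-0.45 -1.13 -0.19] w 0.0344 t 10.37
[0.2538, 0.0012, 0.021] [-0.1528, -0.0015, -0.0013]
```

Request:
apply_moves(targets=[0.1,0,0.02,-0.15,0,0,0.4,0.2,0,0.02,-0.15,0,0,0.4,0.29,0,0.02,-0.15,0,0,0.4,0.29,0,0.02,-0.15,0,0,0.4,0.29,0,0.02,-0.15,0,0,0.4])

```text
clock: 10.78
eef_pos: [0.5647, 0.2162, 0.0827]
tool_rot: [-0.481, 0.518, 0.48, 0.519]
ft_force: [1.0, -0.4, 1.4]
grip_width: 0.0341
```

```bash
python3 - <<'E'
from h import *
plan(((.564,.217,.031),1.496))
for n in ("scene",'top'):
    im,d=bot.camera(n); 
    c=im[140:290,270:420] if n=='scene' else im[140:290,130:280]
    cv2.imwrite(f"pics/{n}9.png",cv2.resize(c,None,fx=4,fy=4,interpolation=cv2.INTER_CUBIC)[:,:,::-1])
E
```

```text
now [0.5647 0.2162 0.0827] yaw 1.4938 f [ 0.95 -0.4   1.38] w 0.0341 t 10.78
[0.2067, 0.0033, 0.003] [-0.0045, 0.0008, 0.0024]
```

View pics/scene9.png

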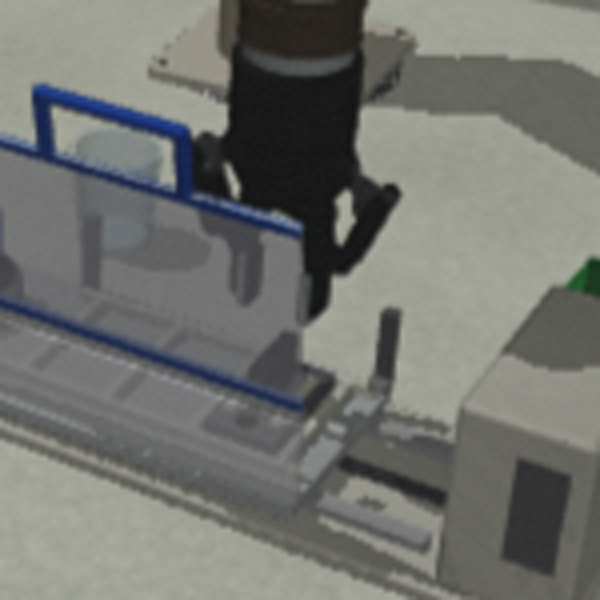

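Request:
apply_moves(targets=[0.06,0.002,0.003,0,0,0,0.4,0.12,0.002,0.003,0,0,0,0.4,0.16,0.002,0.003,0,0,0,0.4,0.18,0.002,0.003,0,0,0,0.4,0.2,0.002,0.003,0,0,0,0.4,0.21,0.002,0.003,0,0,0,0.4])

```text
clock: 11.38
eef_pos: [0.565, 0.2178, 0.0284]
tool_rot: [-0.481, 0.518, 0.481, 0.519]
ft_force: [1.1, 0.2, -0.1]
grip_width: 0.034
```

```bash
python3 - <<'E'
from h import *
plan()
n='scene'
im,d=bot.camera(n); c=im[180:290,290:400]
cv2.imwrite(f"pics/{n}10.png",cv2.resize(c,None,fx=5.4,fy=5.4,interpolation=cv2.INTER_CUBIC)[:,:,::-1])
E
```

```text
now [0.565  0.2178 0.0284] yaw 1.4948 f [ 1.08  0.19 -0.15] w 0.034 t 11.38
```

View pics/scene10.png

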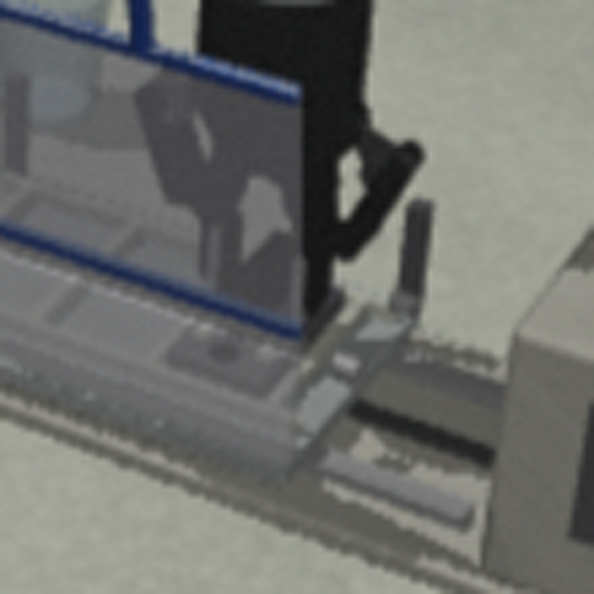

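Request:
apply_moves(targets=[0,0,0,0,0,0,0.2,0,0,0,0,0,0,0.1,0,0,0,0,0,0,0,0,0,0,0,0,0,0,0,0,0,0,0,0,0,0,0,0,0,0,0,0])

```text
clock: 11.93
eef_pos: [0.5651, 0.2179, 0.0288]
tool_rot: [-0.481, 0.518, 0.48, 0.519]
ft_force: [0.2, 0.6, 3.8]
grip_width: 0.0108
```

Request:
apply_moves(targets=[-0.06,0,0,0,0,0,0,-0.14,0,0,0,0,0,0,-0.25,0,0,0,0,0,0,-0.36,0,0,0,0,0,0,-0.47,0,0,0,0,0,0,-0.55,0,0,0,0,0,0,-0.55,0,0,0,0,0,0])

```text
clock: 12.52
eef_pos: [0.5671, 0.2187, 0.1704]
tool_rot: [-0.482, 0.516, 0.48, 0.521]
ft_force: [1.0, 0.8, -0.1]
grip_width: 0.0109
```

```bash
python3 - <<'E'
from h import *
plan(((.575,0.0,.165),1.55),((.629,-.197,.165),1.607))
n='scene'
im,d=bot.camera(n); 
cv2.imwrite(f"pics/{n}11.png",im[:,:,::-1])
E
```

```text
now [0.5671 0.2187 0.1704] yaw 1.495 f [ 0.99  0.82 -0.12] w 0.0109 t 12.52
[0.019, -0.0978, -0.87] [-0.1101, 0.007, 0.0152]
[0.0182, -0.3728, -1.6394] [-0.224, 0.0066, 0.0154]
```

View pics/scene11.png

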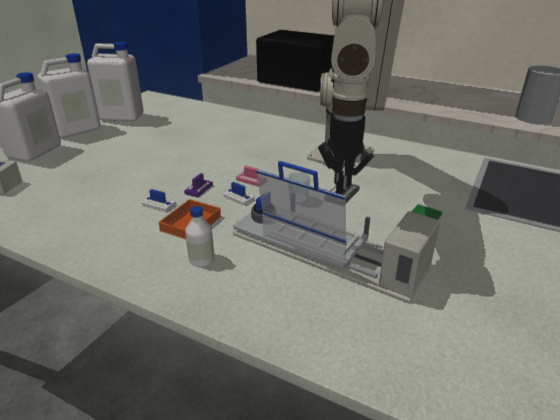

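Request:
apply_moves(targets=[0,-0.01,-0.1,-0.02,0,0,0,0,-0.02,-0.22,-0.04,0,0,0,0,-0.04,-0.35,-0.06,0,0,0,0,-0.05,-0.48,-0.08,0,0,0,0,-0.07,-0.61,-0.1,0,0,0,0,-0.08,-0.74,-0.11,0,0,0,0,-0.1,-0.87,-0.11,0,0,0,0,-0.1,-0.95,-0.11,0,0,0])

```text
clock: 13.23
eef_pos: [0.5702, -0.0242, 0.1627]
tool_rot: [-0.493, 0.507, 0.495, 0.504]
ft_force: [0.8, -0.4, -1.5]
grip_width: 0.0107
```

```bash
python3 - <<'E'
from h import *
plan(((.629,-.197,.165),1.607))
E
```

```text
now [ 0.5702 -0.0242  0.1627] yaw 1.5475 f [ 0.79 -0.44 -1.53] w 0.0107 t 13.23
[-0.0094, -0.2513, -0.6856] [-0.1189, -0.0019, -0.0083]
```

Request:
apply_moves(targets=[0,-0.02,-0.1,-0.05,0,0,0,0,-0.05,-0.22,-0.1,0,0,0,0,-0.1,-0.34,-0.12,0,0,0,0,-0.15,-0.46,-0.12,0,0,0,0,-0.2,-0.57,-0.12,0,0,0,0,-0.25,-0.66,-0.12,0,0,0,0,-0.25,-0.686,-0.12,0,0,0,0.05,-0.25,-0.686,-0.12,0,0,0,0.15,-0.25,-0.686,-0.12,0,0,0,0.25,-0.25,-0.686,-0.12,0,0,0,0.35,-0.25,-0.686,-0.12,0,0,0])

```text
clock: 14.15
eef_pos: [0.6288, -0.193, 0.0748]
tool_rot: [-0.509, 0.491, 0.511, 0.49]
ft_force: [-0.7, -0.6, -1.3]
grip_width: 0.0109
```

```bash
python3 - <<'E'
from h import *
plan(((.629,-.197,.008),1.607))
n='scene'
im,d=bot.camera(n); 
cv2.imwrite(f"pics/{n}12.png",cv2.resize(im[130:280,110:260],None,fx=4,fy=4,interpolation=cv2.INTER_CUBIC)[:,:,::-1])
E
```

```text
now [ 0.6288 -0.193   0.0748] yaw 1.61 f [-0.66 -0.59 -1.32] w 0.0109 t 14.15
[0.2671, -0.0012, -0.0162] [0.006, 0.0028, -0.0064]
```

View pics/scene12.png

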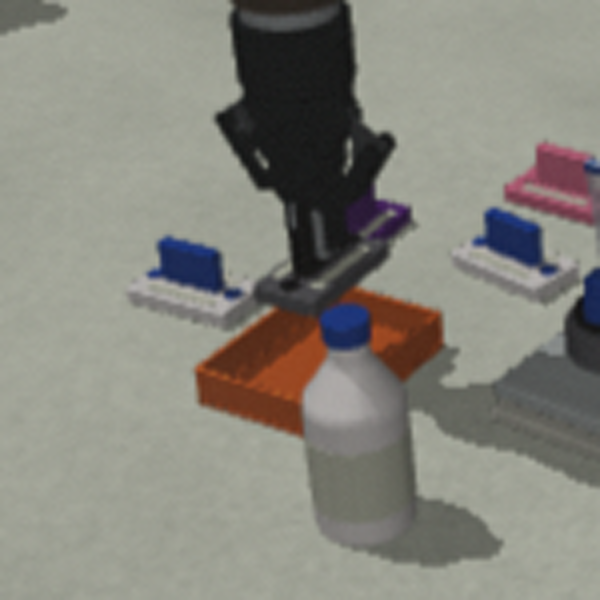

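Request:
apply_moves(targets=[0.06,0,-0.016,0,0,0,0,0.12,0,-0.016,0,0,0,0,0.18,0,-0.016,0,0,0,0,0.23,0,-0.016,0,0,0,0,0.26,0,-0.016,0,0,0,0,0.27,0,-0.016,0,0,0,0,0.27,0,-0.016,0,0,0,0])

```text
clock: 14.78
eef_pos: [0.6295, -0.1972, 0.0093]
tool_rot: [-0.509, 0.49, 0.511, 0.49]
ft_force: [0.3, -1.2, -1.0]
grip_width: 0.011
```

Request:
apply_moves(targets=[0.015,0,0,0,0,0,0,0.025,0,0,0,0,0,0,0.025,0,0,0,0,0,0.1,0.025,0,0,0,0,0,0.2,0.02,0,0,0,0,0,0.35,0.01,0,0,0,0,0,0.4,0,0,0,0,0,0,0.4,-0.1,0,0,0,0,0,0.4,-0.2,0,0,0,0,0,0.4,-0.32,0,0,0,0,0,0.4,-0.45,0,0,0,0,0,0.4,-0.5,0,0,0,0,0,0.4])

```text
clock: 15.78
eef_pos: [0.6331, -0.1986, 0.1419]
tool_rot: [0.512, -0.489, -0.507, -0.491]
ft_force: [1.1, 0.2, 0.7]
grip_width: 0.034
```

```bash
python3 - <<'E'
from h import *
plan(((.5938,-.348,.12),-.05),((.444,-.1625,.12),-.24)); print(bot.get_obs()['joint_pos'].round(3))
n='scene'
im,d=bot.camera(n); 
cv2.imwrite(f"pics/{n}13.png",cv2.resize(im[130:280,110:310],None,fx=4,fy=4,interpolation=cv2.INTER_CUBIC)[:,:,::-1])
E
```

```text
now [ 0.6331 -0.1986  0.1419] yaw 1.61 f [1.08 0.18 0.66] w 0.034 t 15.78
[0.0877, 0.1813, -0.5908] [3.32, 0.0093, 0.0174]
[0.0808, 0.7509, 0.1741] [3.7, 0.0112, 0.017]
[-0.304  0.593  0.377  1.346  0.    -0.343]
```

View pics/scene13.png

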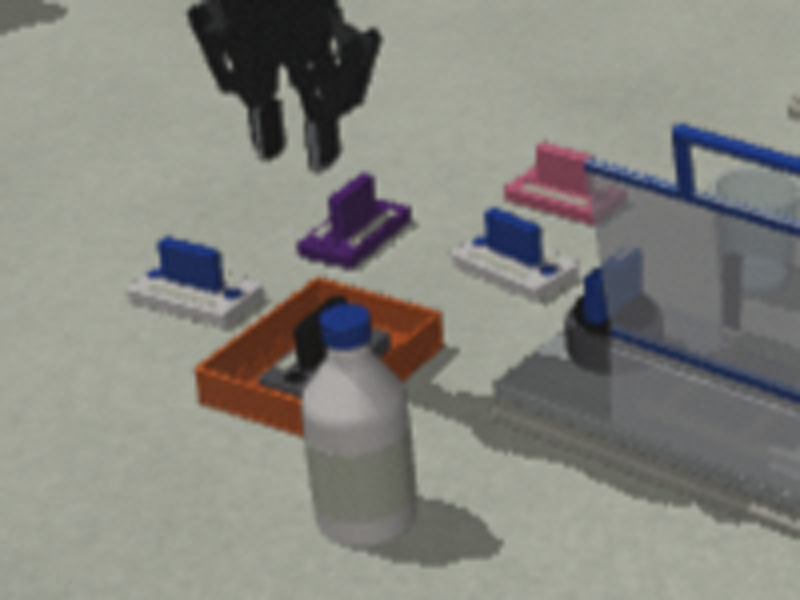

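Request:
apply_moves(targets=[0,0.1,-0.3,1,0,0,0.4,0,0.1,-0.3,1,0,0,0.4,0,0.1,-0.3,1,0,0,0.4,0,0.1,-0.3,1,0,0,0.4,0,0.1,-0.3,1,0,0,0.4])

```text
clock: 16.25
eef_pos: [0.6079, -0.2747, 0.1353]
tool_rot: [-0.371, 0.602, 0.372, 0.602]
ft_force: [-0.2, -0.4, 1.1]
grip_width: 0.0341
```

Request:
apply_moves(targets=[0,0,0,1,0,0,0.4,0,0,0,1,0,0,0.4,0,0,0,1,0,0,0.4,0,0,0,1,0,0,0.4,0,0,0,1,0,0,0.4])

```text
clock: 16.67
eef_pos: [0.6086, -0.2731, 0.1353]
tool_rot: [-0.213, 0.674, 0.213, 0.674]
ft_force: [0.2, 0.4, 0.3]
grip_width: 0.0343
```

Request:
apply_moves(targets=[0,0,0,1,0,0,0.4,0,0,0,1,0,0,0.4,0,0,0,1,0,0,0.4,0,0,0,1,0,0,0.4,0,0,0,1,0,0,0.4])

```text
clock: 17.08
eef_pos: [0.6086, -0.2733, 0.1354]
tool_rot: [-0.04, 0.706, 0.04, 0.706]
ft_force: [-0.5, -0.3, -0.1]
grip_width: 0.0341
```

```bash
python3 - <<'E'
from h import *
n='top'
im,d=bot.camera(n); 
cv2.imwrite(f"pics/{n}14.png",cv2.resize(im[140:340,260:460],None,fx=3,fy=3,interpolation=cv2.INTER_CUBIC)[:,:,::-1])
plan(((.5938,-.348,.12),-.05))
E
```

```text
now [ 0.6086 -0.2733  0.1354] yaw 0.1172 f [0.21 0.32 0.46] w 0.0345 t 17.13
[0.0617, -0.2898, -0.0936] [0.3343, -0.0004, -0.0001]
```

View pics/top14.png

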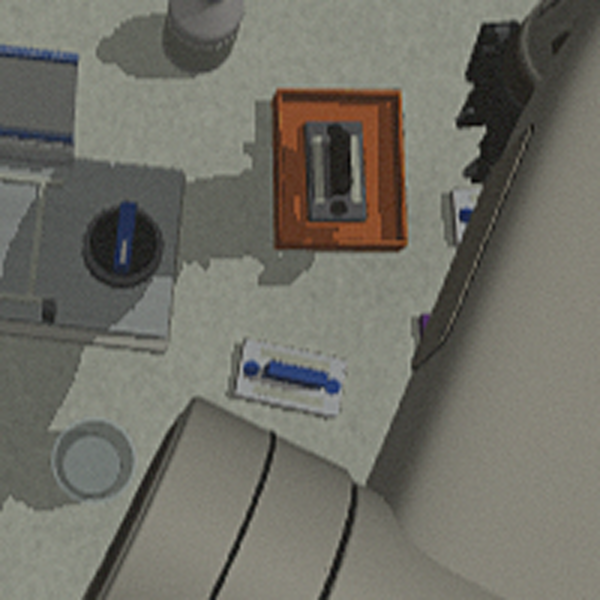

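Request:
apply_moves(targets=[0.06,-0.29,-0.094,0.33,0,0,0.4,0.06,-0.29,-0.094,0.33,0,0,0.4,0.06,-0.29,-0.094,0.33,0,0,0.4,0.14,-0.29,-0.094,0.33,0,0,0.4,0.24,-0.29,-0.094,0.33,0,0,0.4,0.28,-0.29,-0.094,0.33,0,0,0.4,0.28,-0.29,-0.094,0.33,0,0,0.4])

```text
clock: 17.72
eef_pos: [0.5906, -0.3467, 0.0616]
tool_rot: [0.019, 0.709, -0.017, 0.705]
ft_force: [-0.1, 0.7, 0.8]
grip_width: 0.0343
```

```bash
python3 - <<'E'
from h import *
n='scene'
im,d=bot.camera(n); p=bot.camera_params(n)
cv2.imwrite(f"pics/{n}15.png",cv2.resize(im[140:240,110:210],None,fx=6,fy=6,interpolation=cv2.INTER_CUBIC)[:,:,::-1])
plan(((.5938,-.348,.0),-.05))
E
```

```text
now [ 0.5919 -0.3473  0.0638] yaw -0.0518 f [ 0.56 -0.18  0.18] w 0.0341 t 17.77
[0.255, -0.0029, 0.0089] [-0.0036, -0.0076, -0.004]
```

View pics/scene15.png

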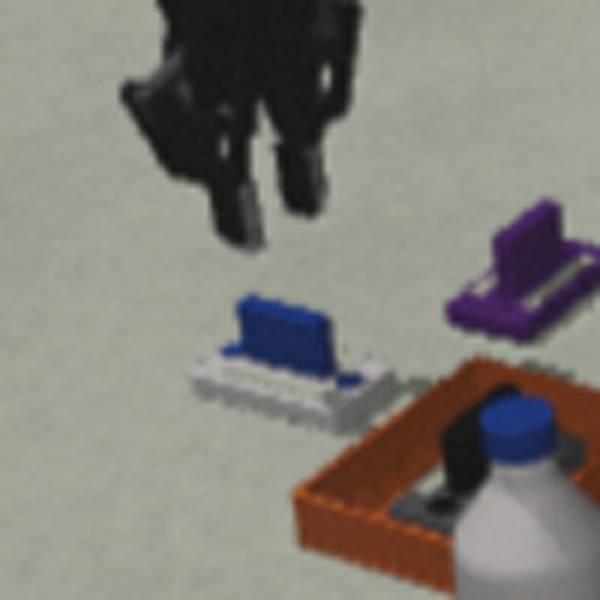

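Request:
apply_moves(targets=[0.06,0,0.009,0,0,0,0.4,0.12,0,0.009,0,0,0,0.4,0.18,0,0.009,0,0,0,0.4,0.22,0,0.009,0,0,0,0.4,0.25,0,0.009,0,0,0,0.4,0.25,0,0.009,0,0,0,0.4])

```text
clock: 18.27
eef_pos: [0.5949, -0.3479, 0.002]
tool_rot: [0.019, 0.707, -0.019, 0.706]
ft_force: [-0.3, 0.1, 0.3]
grip_width: 0.0339
```

Request:
apply_moves(targets=[0,0,0,0,0,0,0.2,0,0,0,0,0,0,0.1,0,0,0,0,0,0,0,0,0,0,0,0,0,0,0,0,0,0,0,0,0,0,0,0,0,0,0,0])

```text
clock: 18.77
eef_pos: [0.5962, -0.3488, 0.0041]
tool_rot: [0.019, 0.706, -0.02, 0.707]
ft_force: [0.6, 0.5, 2.3]
grip_width: 0.0105
```

```bash
python3 - <<'E'
from h import *
n='scene'
im,d=bot.camera(n); p=bot.camera_params(n)
cv2.imwrite(f"pics/{n}16.png",cv2.resize(im[140:240,110:210],None,fx=6,fy=6,interpolation=cv2.INTER_CUBIC)[:,:,::-1])
plan()
E
```

```text
now [ 0.5962 -0.3488  0.0041] yaw -0.0548 f [0.91 0.46 3.44] w 0.0104 t 18.82
```

View pics/scene16.png

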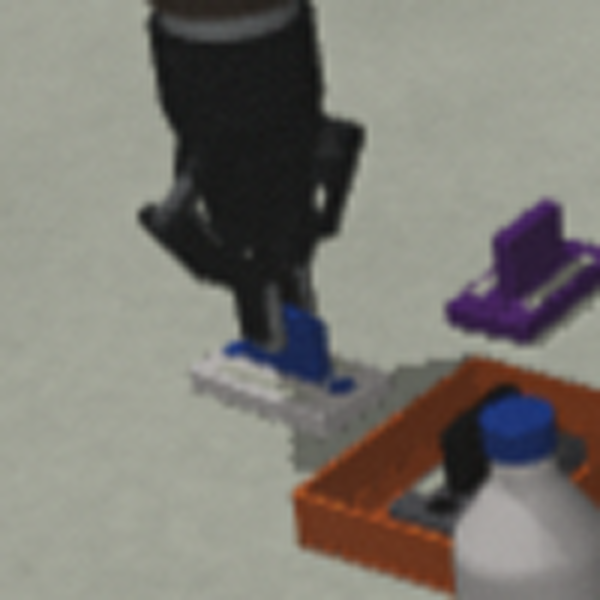

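```bash
python3 - <<'E'
from h import *
n='scene'
im,d=bot.camera(n); p=bot.camera_params(n); X=cloud(p,d)
hsv=cv2.cvtColor(im,cv2.COLOR_RGB2HSV)
roi=np.zeros(d.shape,bool); roi[185:212,140:172]=1
b=roi&(hsv[...,0]>105)&(hsv[...,0]<128)&(hsv[...,1]>120)
for z0,z1 in ((.02,.03),(.03,.04),(.04,.052)):
    q=X[b&(X[...,2]>z0)&(X[...,2]<z1)]; print('fin',z0,len(q),q[:,1].min(),q[:,1].max(),q[:,0].mean())
r=np.zeros(d.shape,bool); r[180:205,140:172]=1
k=r&(hsv[...,2]<80)&(hsv[...,1]<110)
for z0,z1 in ((.02,.035),(.035,.05),(.05,.065),(.065,.08)):
    q=X[k&(X[...,2]>z0)&(X[...,2]<z1)&(X[...,0]>.56)]; print('finger',z0,len(q),q[:,1].min() if len(q) else 0,q[:,1].max() if len(q) else 0, np.median(q[:,0]) if len(q) else 0)
E
```

```text
fin 0.02 29 -0.3676105390420239 -0.31993608465597145 0.6026399902194295
fin 0.03 18 -0.3372108797225031 -0.3184612817162289 0.6034840762882234
fin 0.04 29 -0.34570803604868916 -0.31739641361983395 0.6005215927152732
finger 0.02 4 -0.3475130871420895 -0.3226695621591319 0.60765732640647
finger 0.035 33 -0.35585765265595026 -0.333596754488216 0.6108214305617922
finger 0.05 60 -0.3542064233782789 -0.3351345434922419 0.6067011420552564
finger 0.065 54 -0.3563995283989565 -0.3320750637581147 0.5942536356012293
```

Request:
apply_moves(targets=[-0.06,0,0,0,0,0,0,-0.16,0,0,0,0,0,0,-0.28,0,0,0,0,0,0,-0.4,0,0,0,0,0,0,-0.52,0.1,-0.05,-0.25,0,0,0,-0.62,0.2,-0.1,-0.5,0,0,0,-0.65,0.3,-0.13,-0.75,0,0,0,-0.65,0.4,-0.16,-1,0,0,0,-0.65,0.5,-0.16,-1,0,0,0,-0.65,0.6,-0.16,-1,0,0,0,-0.65,0.7,-0.16,-1,0,0,0])

```text
clock: 19.78
eef_pos: [0.5642, -0.1704, 0.1651]
tool_rot: [-0.156, 0.69, 0.156, 0.689]
ft_force: [0.1, -0.5, -1.8]
grip_width: 0.0103
```

```bash
python3 - <<'E'
from h import *
n='scene'
im,d=bot.camera(n); p=bot.camera_params(n)
cv2.imwrite(f"pics/{n}17.png",cv2.resize(im[110:260,130:330],None,fx=4,fy=4,interpolation=cv2.INTER_CUBIC)[:,:,::-1])
plan(((.54,-.03,.165),1.1),((.56,.155,.165),1.493))
E
```

```text
now [ 0.5645 -0.1653  0.1651] yaw 0.4493 f [-1.46  2.23 -1.43] w 0.0105 t 19.83
[0.0029, 0.5301, 0.1469] [-1.3015, 0.0042, -0.0087]
[0.0062, 1.1619, 0.5404] [-2.0875, 0.006, -0.008]
```

View pics/scene17.png

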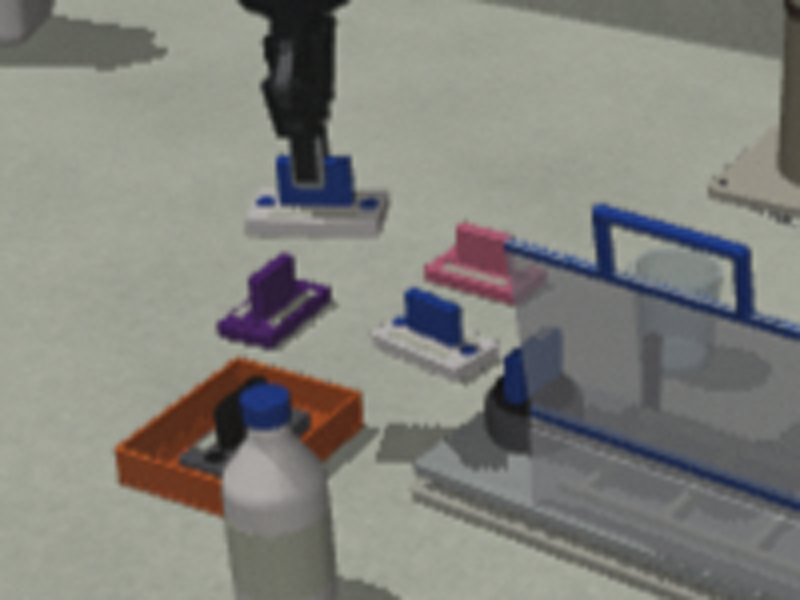

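Request:
apply_moves(targets=[0,0.1,0.03,-0.25,0,0,0,0,0.22,0.07,-0.5,0,0,0,0,0.34,0.1,-0.75,0,0,0,0,0.46,0.15,-1,0,0,0,0,0.58,0.2,-1,0,0,0,0,0.7,0.25,-1,0,0,0,0,0.76,0.28,-1,0,0,0])

```text
clock: 20.42
eef_pos: [0.5453, 0.0332, 0.165]
tool_rot: [-0.322, 0.63, 0.323, 0.629]
ft_force: [0.8, -0.4, -0.8]
grip_width: 0.0104
```

```bash
python3 - <<'E'
from h import *
plan(((.56,.155,.165),1.493))
E
```

```text
now [0.5453 0.0332 0.165 ] yaw 0.9477 f [ 0.8  -0.36 -0.82] w 0.0104 t 20.42
[0.0005, 0.2364, 0.4301] [-1.0905, 0.0011, -0.0041]
```

Request:
apply_moves(targets=[0,0.06,0.1,-0.25,0,0,0,0,0.12,0.2,-0.5,0,0,0,0,0.18,0.3,-0.75,0,0,0,0,0.236,0.4,-1,0,0,0,0,0.236,0.43,-1,0,0,0,0,0.236,0.43,-1,0,0,0,0,0.236,0.43,-1,0,0,0])

```text
clock: 21.0
eef_pos: [0.5612, 0.1514, 0.1648]
tool_rot: [-0.467, 0.531, 0.467, 0.53]
ft_force: [-0.1, 0.4, -1.5]
grip_width: 0.0107
```

```bash
python3 - <<'E'
from h import *
plan(((.56,.155,.1),1.493))
E
```

```text
now [0.5612 0.1514 0.1648] yaw 1.4445 f [-0.09  0.35 -1.48] w 0.0107 t 21.0
[0.2591, 0.0062, 0.0139] [-0.0969, -0.0025, -0.0026]
```

Request:
apply_moves(targets=[0.08,0.006,0.014,-0.1,0,0,0,0.16,0.006,0.014,-0.1,0,0,0,0.24,0.006,0.014,-0.1,0,0,0,0.3,0.006,0.014,-0.1,0,0,0,0.34,0.006,0.014,-0.1,0,0,0,0.34,0.006,0.014,-0.1,0,0,0])

```text
clock: 21.5
eef_pos: [0.5584, 0.1533, 0.0779]
tool_rot: [-0.479, 0.521, 0.481, 0.517]
ft_force: [-1.0, -0.9, -2.2]
grip_width: 0.0102
```

```bash
python3 - <<'E'
from h import *
plan(((.56,.155,.034),1.493))
for n in ("scene",'top'):
    im,d=bot.camera(n); np.save(f'pics/{n}18.npy',d)
    c=im[180:290,230:380] if n=='scene' else im[140:280,130:330]
    cv2.imwrite(f"pics/{n}18.png",cv2.resize(c,None,fx=4,fy=4,interpolation=cv2.INTER_CUBIC)[:,:,::-1])
E
```

```text
now [0.5584 0.1533 0.0779] yaw 1.4925 f [-1.02 -0.9  -2.19] w 0.0102 t 21.5
[0.1755, -0.0066, 0.0075] [-0.001, -0.0045, -0.0103]
```

View pics/scene18.png

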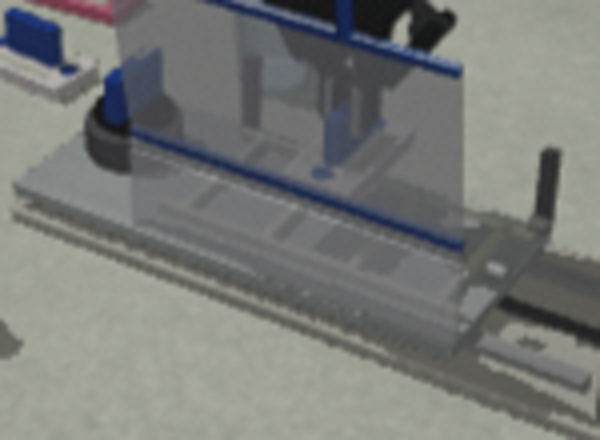

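View pics/top18.png

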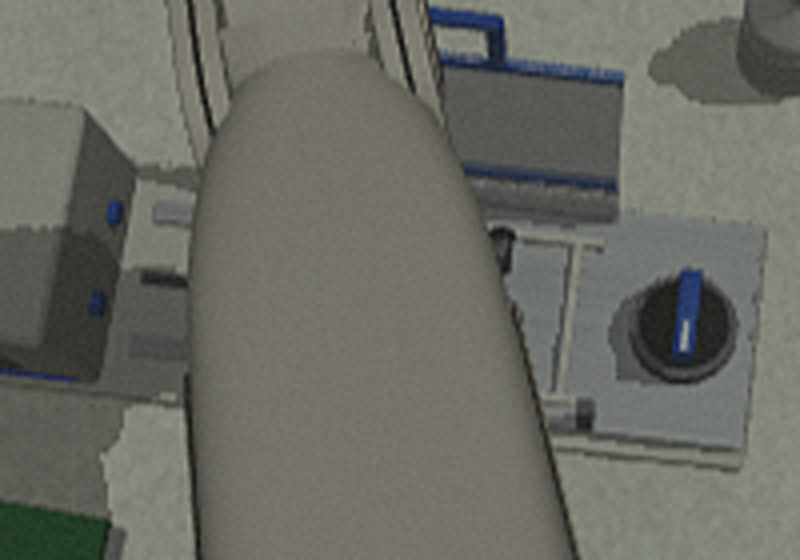

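```bash
cat >> h.py <<'E'
def boxpts(c,yaw,L,W,z):
    e=np.array([np.cos(yaw),np.sin(yaw)]); f=np.array([-e[1],e[0]])
    return np.array([[*(np.array(c)+s*L/2*e+t*W/2*f),z] for s,t in ((1,1),(1,-1),(-1,-1),(-1,1))])
def overlay(n,im,shapes,crop,fx,path):
    im=im.copy(); u0,v0,u1,v1=crop; c=cv2.resize(im[v0:v1,u0:u1],None,fx=fx,fy=fx,interpolation=cv2.INTER_CUBIC)[:,:,::-1].copy()
    p=bot.camera_params(n)
    for pts,col in shapes:
        q=((proj(p,pts)-[u0,v0]+.5)*fx).astype(np.int32); cv2.polylines(c,[q.reshape(-1,1,2)],True,col,1)
    cv2.imwrite(path,c)
E
python3 - <<'E'
from h import *
n='scene'; im,d=bot.camera(n)
y=-.078
sh=[(boxpts((.5584,.1533),y,.09,.05,.074+.014),(0,255,0)),(boxpts((.5584,.1533),y,.05,.012,.074+.048),(0,255,255))]
t=np.array([.56,.155]); fy=np.array([.078,.997])
for k in (-1,0,1): sh.append((boxpts(t+k*.0615*fy,y,.098,.056,.040),(0,0,255)))
overlay(n,im,sh,(240,170,380,270),5.5,'pics/ov18.png')
E
```

```text
(no output)
```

View pics/ov18.png

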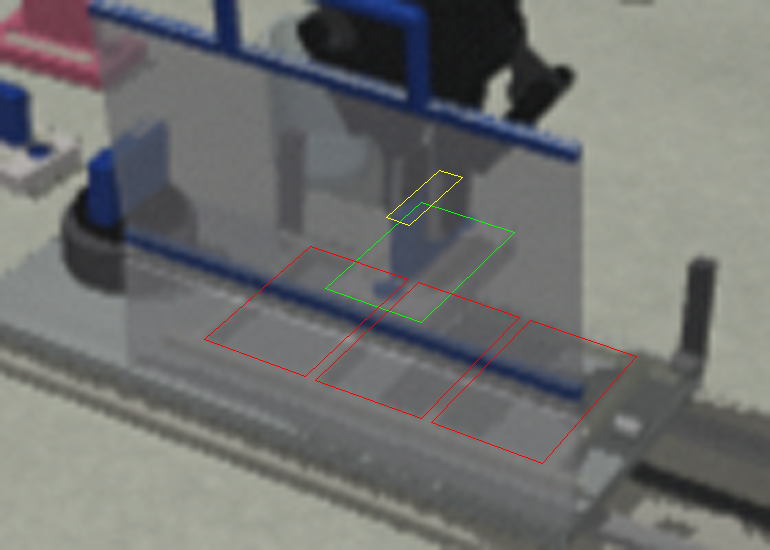

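Request:
apply_moves(targets=[0.04,-0.01,0.007,0,0,0,0,0.08,-0.01,0.007,0,0,0,0,0.11,-0.01,0.007,0,0,0,0,0.13,-0.01,0.007,0,0,0,0,0.145,-0.01,0.007,0,0,0,0,0.145,-0.01,0.007,0,0,0,0])

```text
clock: 22.15
eef_pos: [0.5622, 0.1568, 0.0429]
tool_rot: [-0.48, 0.519, 0.481, 0.518]
ft_force: [0.3, 0.0, -1.2]
grip_width: 0.0106
```

```bash
python3 - <<'E'
from h import *
plan(((.561,.155,.036),1.493))
E
```

```text
now [0.5622 0.1568 0.0429] yaw 1.4951 f [ 0.25  0.01 -1.23] w 0.0106 t 22.15
[0.0275, 0.0041, -0.0076] [0.0043, -0.0017, -0.0046]
```

Request:
apply_moves(targets=[0.005,0.004,-0.007,0,0,0,0,0.012,0.004,-0.007,0,0,0,0,0.02,0.004,-0.007,0,0,0,0,0.028,0.004,-0.007,0,0,0,0,0.028,0.004,-0.007,0,0,0,0])

```text
clock: 22.57
eef_pos: [0.5618, 0.1553, 0.037]
tool_rot: [-0.481, 0.519, 0.481, 0.518]
ft_force: [-0.4, 0.2, -2.4]
grip_width: 0.0101
```

Request:
apply_moves(targets=[0.006,0,0,0,0,0,0,0.012,0,0,0,0,0,0,0.016,0,0,0,0,0,0,0.016,0,0,0,0,0,0])

```text
clock: 22.9
eef_pos: [0.5622, 0.1555, 0.036]
tool_rot: [-0.481, 0.518, 0.48, 0.519]
ft_force: [-7.1, -0.5, 12.7]
grip_width: 0.0103
```

```bash
python3 - <<'E'
from h import *
plan()
n='scene'; im,d=bot.camera(n)
sh=[]
y=-.078;t=np.array([.56,.155]); fy=np.array([.078,.997])
for k in (0,): sh.append((boxpts(t+k*.0615*fy,y,.098,.056,.040),(0,0,255)))
overlay(n,im,sh,(260,180,380,270),6.5,'pics/ov19.png')
E
```

```text
now [0.5622 0.1555 0.036 ] yaw 1.4951 f [-7.1  -0.5  12.69] w 0.0103 t 22.9
```

View pics/ov19.png

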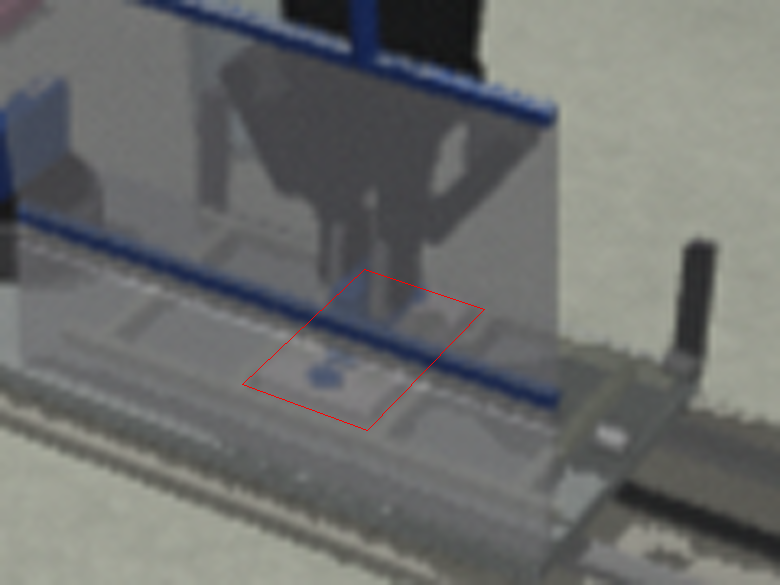

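Request:
apply_moves(targets=[-0.008,0.006,0,0,0,0,0,-0.01,0.008,0,0,0,0,0.1,-0.012,0.008,0,0,0,0,0.2,-0.016,0.008,0,0,0,0,0.3,-0.02,0.008,0,0,0,0,0.4,-0.03,0.008,0,0,0,0,0.4,-0.1,0.008,0,0,0,0,0.4,-0.2,0.008,0,0,0,0,0.4,-0.32,0,0,0,0,0,0.4,-0.44,0,0,0,0,0,0.4,-0.5,0,0,0,0,0,0.4])

```text
clock: 23.87
eef_pos: [0.5639, 0.1558, 0.1625]
tool_rot: [-0.482, 0.517, 0.48, 0.52]
ft_force: [0.3, -0.5, 0.6]
grip_width: 0.034
```

```bash
python3 - <<'E'
from h import *
plan(((.40,-.1,.18),.6),((.444,-.1625,.12),-.24))
E
```

```text
now [0.5639 0.1558 0.1625] yaw 1.4949 f [ 0.26 -0.46  0.61] w 0.034 t 23.87
[-0.0752, 0.5759, -1.0698] [1.7899, 0.0084, 0.0083]
[0.1654, 0.3828, -1.3062] [3.4699, 0.0122, 0.0046]
```

Request:
apply_moves(targets=[-0.05,0.2,-0.9,-1,0,0,0.4,-0.05,0.2,-0.9,-1,0,0,0.4,-0.05,0.2,-0.9,-1,0,0,0.4,-0.05,0.2,-0.9,-1,0,0,0.4,-0.05,0.2,-0.9,-1,0,0,0.4,-0.05,0.2,-0.9,-1,0,0,0.4,-0.05,0.2,-0.9,-1,0,0,0.4])

```text
clock: 24.45
eef_pos: [0.4936, -0.0701, 0.1715]
tool_rot: [0.593, -0.386, -0.592, -0.385]
ft_force: [-0.2, 0.6, 0.1]
grip_width: 0.0344
```

```bash
python3 - <<'E'
from h import *
plan(((.444,-.1625,.12),2.90))
for n in ("scene",'top'):
    im,d=bot.camera(n); np.save(f'pics/{n}20.npy',d)
    cv2.imwrite(f"pics/{n}20.png",im[:,:,::-1])
    c=im[140:300,140:360] if n=='scene' else im[140:290,160:360]
    cv2.imwrite(f"pics/{n}20c.png",cv2.resize(c,None,fx=3.6,fy=3.6,interpolation=cv2.INTER_CUBIC)[:,:,::-1])
E
```

```text
now [ 0.4936 -0.0701  0.1715] yaw 1.9881 f [-0.23  0.56  0.11] w 0.0344 t 24.45
[0.2069, 0.3308, -0.2569] [-1.8238, -0.0031, -0.0036]
```

View pics/scene20c.png

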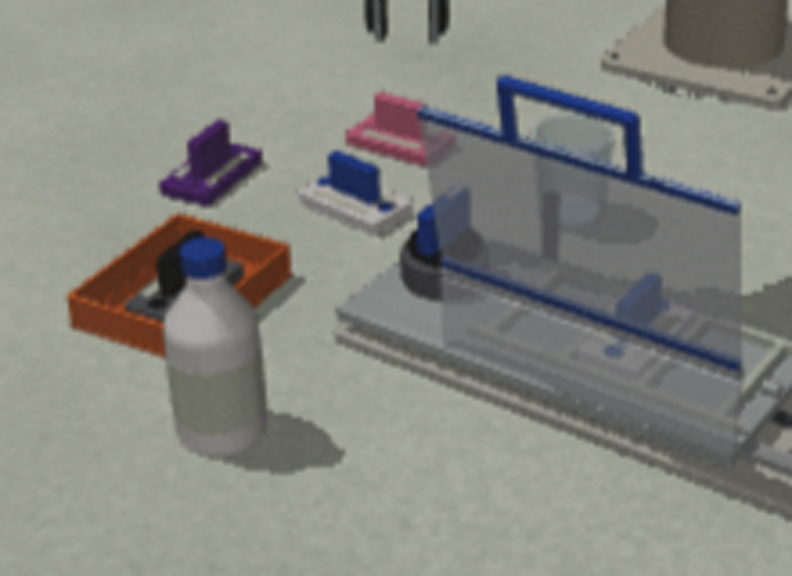

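View pics/top20c.png

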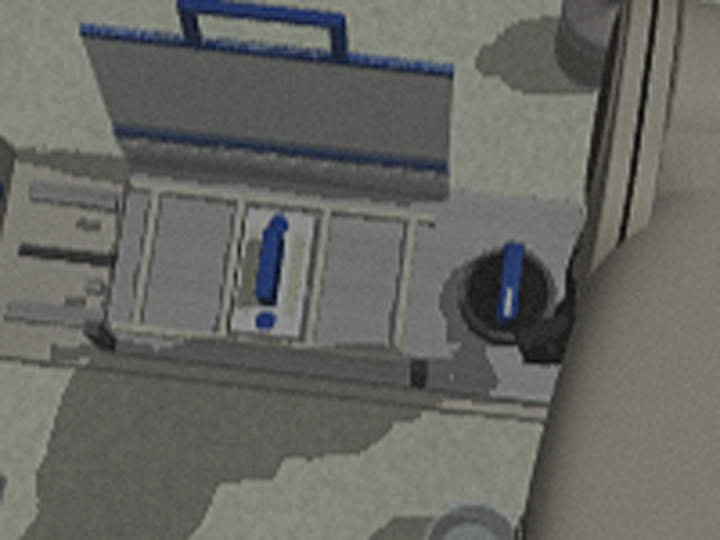

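Request:
apply_moves(targets=[0.1,0.33,-0.257,-1,0,0,0.4,0.1,0.33,-0.257,-1,0,0,0.4,0.1,0.33,-0.257,-1,0,0,0.4,0.1,0.33,-0.257,-1,0,0,0.4,0.1,0.33,-0.257,-1,0,0,0.4])

```text
clock: 24.97
eef_pos: [0.4458, -0.1578, 0.1451]
tool_rot: [-0.67, 0.223, 0.671, 0.224]
ft_force: [-0.1, 0.0, 0.0]
grip_width: 0.0343
```

```bash
python3 - <<'E'
from h import *
plan(((.444,-.1625,.065),2.90))
n='scene'; im,d=bot.camera(n)
overlay(n,im,[(boxpts((.444,-.1625),1.33,.05,.012,.048),(0,255,255)),(boxpts((.444,-.1625),1.33,.09,.05,.014),(0,255,0))],(190,130,290,220),6.5,'pics/ov21.png')
E
```

```text
now [ 0.4458 -0.1578  0.1451] yaw 2.4985 f [-0.06  0.01  0.05] w 0.0343 t 24.97
[0.3203, 0.0195, -0.0061] [-0.803, 0.0031, 0.0004]
```

View pics/ov21.png

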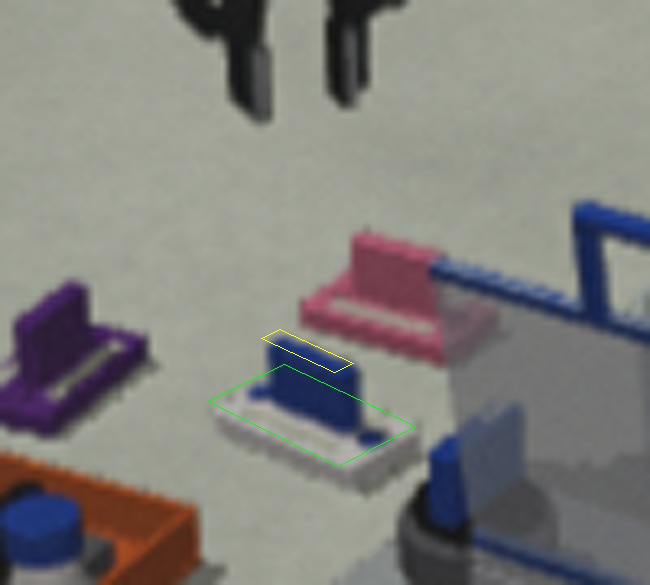

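Request:
apply_moves(targets=[0.1,0.016,-0.01,-0.8,0,0,0.4,0.2,0.016,-0.01,-0.8,0,0,0.4,0.28,0.016,-0.01,-0.8,0,0,0.4,0.32,0.016,-0.01,-0.8,0,0,0.4,0.32,0.016,-0.01,-0.8,0,0,0.4])

```text
clock: 25.43
eef_pos: [0.4446, -0.1604, 0.0632]
tool_rot: [-0.7, 0.086, 0.704, 0.087]
ft_force: [-0.8, 0.2, 0.2]
grip_width: 0.0343
```

```bash
python3 - <<'E'
from h import *
plan(((.445,-.1615,.001),2.90))
E
```

```text
now [ 0.4446 -0.1604  0.0632] yaw 2.8969 f [-0.75  0.15  0.18] w 0.0343 t 25.43
[0.2487, 0.0043, -0.0038] [-0.0061, 0.0105, 0.0017]
```

Request:
apply_moves(targets=[0.06,0.004,-0.004,0,0,0,0.4,0.12,0.004,-0.004,0,0,0,0.4,0.18,0.004,-0.004,0,0,0,0.4,0.22,0.004,-0.004,0,0,0,0.4,0.25,0.004,-0.004,0,0,0,0.4,0.25,0.004,-0.004,0,0,0,0.4,0.25,0.004,-0.004,0,0,0,0.4])

```text
clock: 26.02
eef_pos: [0.4474, -0.1633, 0.0037]
tool_rot: [0.702, -0.087, -0.702, -0.087]
ft_force: [-0.1, 0.4, 0.3]
grip_width: 0.0341
```

Request:
apply_moves(targets=[0,0,0,0,0,0,0.2,0,0,0,0,0,0,0.1,0,0,0,0,0,0,0,0,0,0,0,0,0,0,0,0,0,0,0,0,0,0,0,0,0,0,0,0])

```text
clock: 26.52
eef_pos: [0.4477, -0.1639, 0.0044]
tool_rot: [0.703, -0.087, -0.701, -0.087]
ft_force: [-0.3, 0.6, 6.2]
grip_width: 0.0106
```

```bash
python3 - <<'E'
from h import *
plan()
n='scene'; im,d=bot.camera(n)
overlay(n,im,[],(190,130,290,220),6.5,'pics/ov22.png')
E
```

```text
now [ 0.4477 -0.1639  0.0044] yaw 2.8949 f [-0.29  0.59  6.19] w 0.0106 t 26.52
```

View pics/ov22.png

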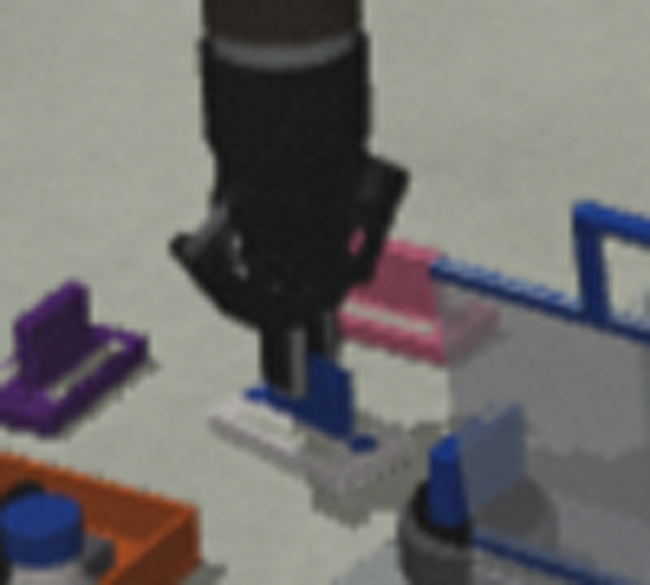

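Request:
apply_moves(targets=[-0.06,0,0,0,0,0,0,-0.16,0,0,0,0,0,0,-0.28,0,0,0,0,0,0,-0.4,0,0,0,0,0,0,-0.52,0,0,0.25,0,0,0,-0.62,0,0,0.5,0,0,0,-0.65,0,0,0.75,0,0,0,-0.65,0,0,1,0,0,0,-0.65,0,0,1,0,0,0])

```text
clock: 27.32
eef_pos: [0.4471, -0.1639, 0.1666]
tool_rot: [0.659, -0.259, -0.657, -0.259]
ft_force: [-0.1, -0.1, -1.5]
grip_width: 0.0106
```

```bash
python3 - <<'E'
from h import *
plan(((.50,-.02,.165),1.9),((.552,.0937,.165),1.493))
n='scene'; im,d=bot.camera(n)
overlay(n,im,[],(170,100,310,210),5.5,'pics/ov23.png')
E
```

```text
now [ 0.4471 -0.1639  0.1666] yaw 2.3927 f [-0.14 -0.08 -1.55] w 0.0106 t 27.32
[0.0064, -0.5659, 0.2369] [0.9853, -0.0031, 0.0021]
[0.0064, -1.0406, 0.3942] [1.7993, -0.0027, 0.0027]
```

View pics/ov23.png

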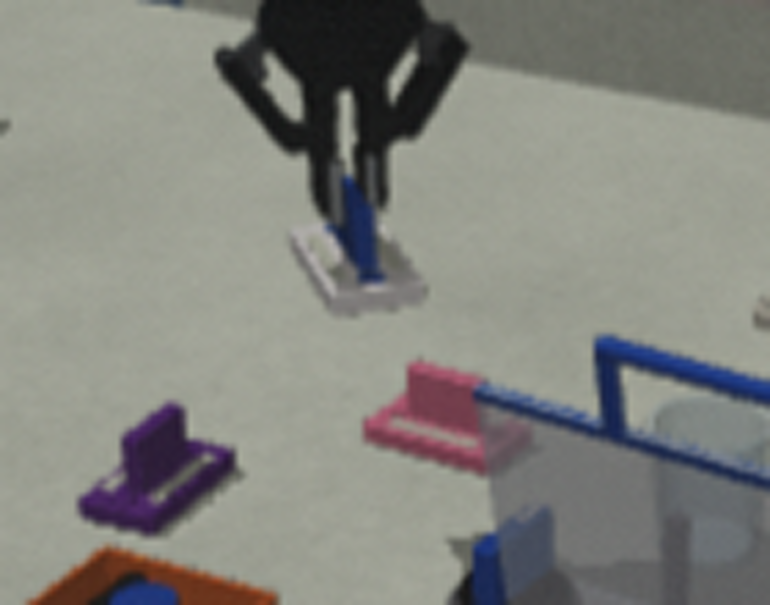

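Held level. I'll carry it to pocket0 (tool y −, turn +).

Request:
apply_moves(targets=[0,-0.1,0.04,0.25,0,0,0,0,-0.22,0.08,0.5,0,0,0,0,-0.34,0.12,0.75,0,0,0,0,-0.46,0.17,1,0,0,0,0,-0.58,0.22,1,0,0,0,0,-0.7,0.26,1,0,0,0,0,-0.8,0.3,1,0,0,0,0,-0.8,0.3,1,0,0,0])

```text
clock: 28.03
eef_pos: [0.5285, 0.0385, 0.1645]
tool_rot: [-0.575, 0.41, 0.577, 0.411]
ft_force: [0.0, -0.1, -1.2]
grip_width: 0.0108
```

```bash
python3 - <<'E'
from h import *
plan(((.552,.0937,.165),1.493))
E
```

```text
now [0.5285 0.0385 0.1645] yaw 1.9037 f [ 0.05 -0.13 -1.17] w 0.0108 t 28.03
[-0.0017, -0.161, 0.1781] [0.8215, 0.0043, -0.0009]
```

Request:
apply_moves(targets=[0,-0.06,0.06,0.25,0,0,0,0,-0.12,0.12,0.5,0,0,0,0,-0.161,0.178,0.75,0,0,0,0,-0.161,0.178,0.82,0,0,0,0.08,-0.161,0.178,0.82,0,0,0,0.16,-0.161,0.178,0.82,0,0,0,0.24,-0.161,0.178,0.82,0,0,0,0.32,-0.161,0.178,0.82,0,0,0,0.36,-0.161,0.178,0.82,0,0,0,0.36,-0.161,0.178,0.82,0,0,0])

```text
clock: 28.87
eef_pos: [0.5484, 0.0881, 0.0723]
tool_rot: [-0.477, 0.523, 0.48, 0.518]
ft_force: [-0.8, -0.4, -0.9]
grip_width: 0.0108
```

```bash
python3 - <<'E'
from h import *
plan(((.552,.0937,.044),1.493))
n='scene'; im,d=bot.camera(n); np.save('pics/scene24.npy',d)
e=bot.get_obs()['eef_pos']; y=-.078
sh=[(boxpts(e[:2],y,.09,.05,e[2]-.0044+.014),(0,255,0)),(boxpts(e[:2],y,.05,.012,e[2]-.0044+.048),(0,255,255))]
t=np.array([.56,.155]); fy=np.array([.078,.997])
for k in (-1,): sh.append((boxpts(t+k*.0613*fy,y,.098,.056,.040),(0,0,255)))
overlay(n,im,sh,(240,170,360,260),6.5,'pics/ov24.png')
im,d=bot.camera('top'); cv2.imwrite('pics/top24.png',cv2.resize(im[170:260,180:310],None,fx=6,fy=6,interpolation=cv2.INTER_CUBIC)[:,:,::-1])
E
```

```text
now [0.5484 0.0881 0.0723] yaw 1.4862 f [-0.81 -0.41 -0.91] w 0.0108 t 28.87
[0.113, -0.0132, 0.0237] [-0.0136, -0.0039, -0.0145]
```

View pics/ov24.png

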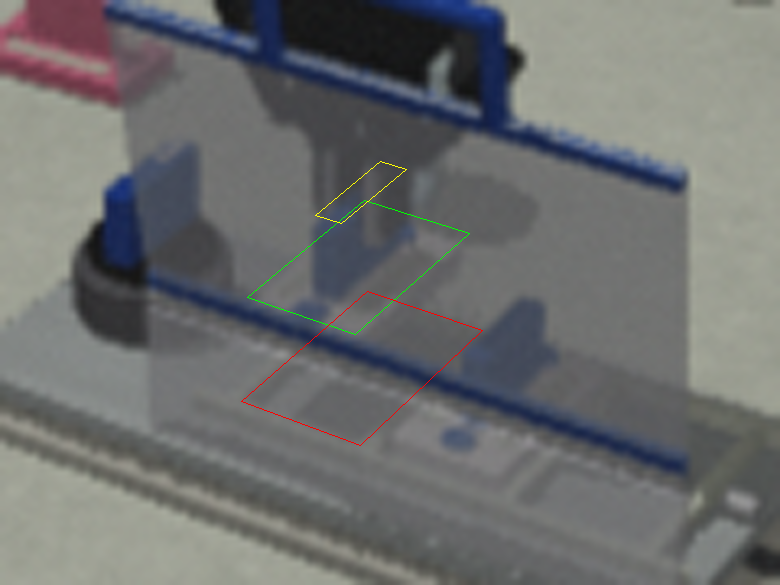

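View pics/top24.png

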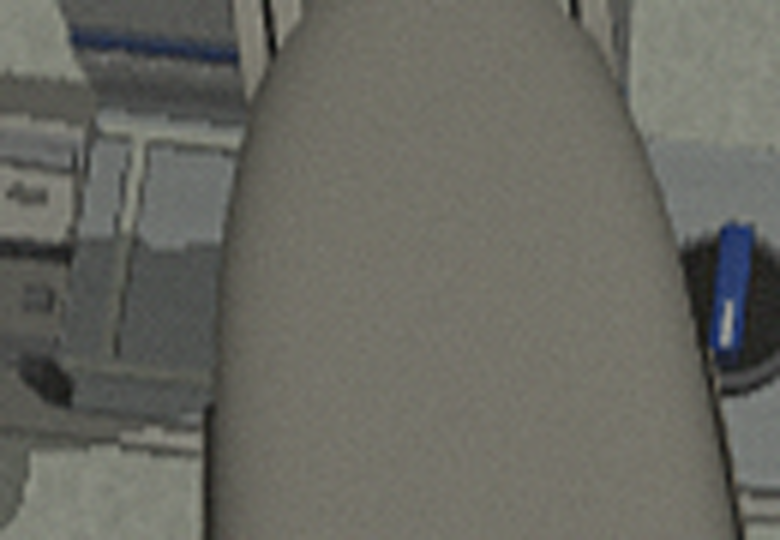

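Request:
apply_moves(targets=[0.03,-0.009,0.02,0,0,0,0,0.06,-0.009,0.024,0,0,0,0,0.09,-0.009,0.024,0,0,0,0,0.11,-0.009,0.024,0,0,0,0,0.11,-0.009,0.024,0,0,0,0])

```text
clock: 29.38
eef_pos: [0.553, 0.0948, 0.0467]
tool_rot: [-0.478, 0.522, 0.479, 0.52]
ft_force: [-0.2, 0.6, -1.5]
grip_width: 0.0106
```

```bash
python3 - <<'E'
from h import *
plan(((.551,.0937,.036),1.493))
E
```

```text
now [0.553  0.0948 0.0467] yaw 1.4854 f [-0.17  0.61 -1.47] w 0.0106 t 29.38
[0.0429, 0.0075, -0.005] [-0.0153, -0.0014, -0.0054]
```

Request:
apply_moves(targets=[0.01,0.007,-0.004,-0.015,0,0,0,0.02,0.007,-0.004,-0.015,0,0,0,0.03,0.007,-0.004,-0.015,0,0,0,0.038,0.007,-0.004,-0.015,0,0,0,0.046,0.007,-0.004,-0.015,0,0,0,0.052,0.007,-0.004,-0.015,0,0,0])

```text
clock: 29.88
eef_pos: [0.5525, 0.094, 0.0363]
tool_rot: [-0.48, 0.519, 0.48, 0.519]
ft_force: [-5.6, -1.4, 15.3]
grip_width: 0.0105
```

Request:
apply_moves(targets=[-0.008,0,0,0,0,0,0,-0.01,0,0,0,0,0,0.1,-0.012,0,0,0,0,0,0.2,-0.016,0,0,0,0,0,0.3,-0.02,0,0,0,0,0,0.4,-0.03,0,0,0,0,0,0.4,-0.1,0,0,0,0,0,0.4,-0.2,0,0,0,0,0,0.4,-0.32,0,0,0,0,0,0.4,-0.44,0,0,0,0,0,0.4,-0.5,0,0,0,0,0,0.4])

```text
clock: 30.8
eef_pos: [0.5542, 0.0943, 0.1645]
tool_rot: [-0.481, 0.517, 0.479, 0.521]
ft_force: [0.7, -1.0, 0.1]
grip_width: 0.0341
```

Request:
apply_moves(targets=[-0.1,0.95,-0.1,1,0,0,0.4,-0.1,0.95,-0.1,1,0,0,0.4,-0.1,0.95,-0.1,1,0,0,0.4,-0.1,0.95,-0.1,1,0,0,0.4,-0.1,0.95,-0.1,1,0,0,0.4,-0.1,0.95,-0.1,1,0,0,0.4,-0.1,0.95,-0.1,1,0,0,0.4,-0.1,0.95,-0.1,1,0,0,0.4])

```text
clock: 31.47
eef_pos: [0.313, 0.0877, 0.1861]
tool_rot: [-0.337, 0.621, 0.337, 0.623]
ft_force: [0.4, -0.4, 0.1]
grip_width: 0.0341
```

```bash
python3 - <<'E'
from h import *
plan()
for n in ("scene",'top'):
    im,d=bot.camera(n); np.save(f'pics/{n}25.npy',d)
    cv2.imwrite(f"pics/{n}25.png",im[:,:,::-1])
    c=im[140:300,140:360] if n=='scene' else im[140:280,160:420]
    cv2.imwrite(f"pics/{n}25c.png",cv2.resize(c,None,fx=3,fy=3,interpolation=cv2.INTER_CUBIC)[:,:,::-1])
    X=cloud(bot.camera_params(n),d)
    if n=='top':
        hsv=cv2.cvtColor(im,cv2.COLOR_RGB2HSV)
        for nm,u0,u1 in (('p1',226,246),('p0',248,270)):
            s=X[190:240,u0:u1]; m=(s[...,2]>.07)&(s[...,2]<.095); q=s[m]; print(nm,len(q),q.mean(0),np.median(q[:,2]),cv2.minAreaRect(q[:,:2].astype(np.float32)*1000))
E
```

```text
now [0.313  0.0877 0.1861] yaw 0.9935 f [ 0.37 -0.37  0.06] w 0.0341 t 31.47
p1 105 [0.5580678  0.15643828 0.07990013] 0.0802553423780521 ((558.584716796875, 156.88658142089844), (12.193327903747559, 48.592445373535156), 86.87934875488281)
p0 100 [0.55781523 0.09453804 0.08079053] 0.08063081011001505 ((558.116455078125, 94.70513916015625), (11.878044128417969, 49.15576934814453), 87.08441162109375)
```

View pics/top25c.png

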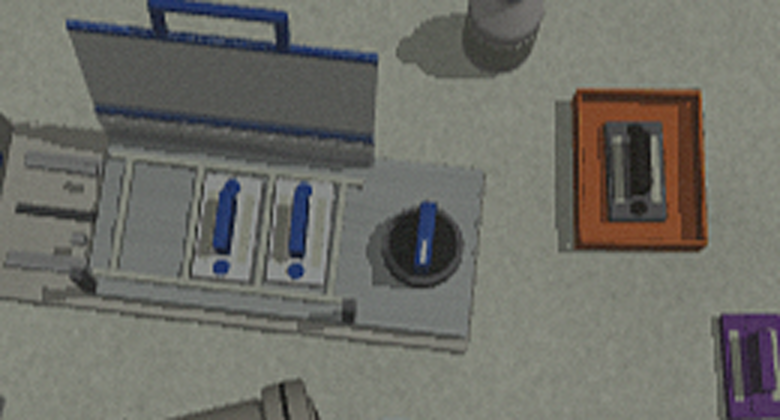

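View pics/scene25c.png

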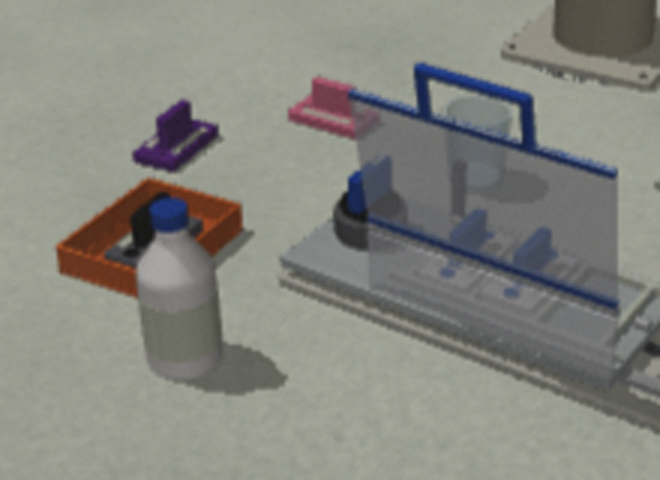

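Both fresh cassettes sit flat: their fin tops are at z = 0.080, which is the expected 32 + 48 mm. The spent cassette lies inside the orange tray. Next I'll close the guard by gripping its bar again.

```bash
python3 - <<'E'
from h import *
n='top'; d=np.load('pics/top25.npy'); im=cv2.imread('pics/top25.png'); p=bot.camera_params(n); X=cloud(p,d)
hsv=cv2.cvtColor(im,cv2.COLOR_BGR2HSV); b=(hsv[...,0]>105)&(hsv[...,0]<128)&(hsv[...,1]>120)
r=np.zeros_like(b); r[138:155,205:262]=1; q=X[b&r]; q=q[q[:,2]>.25]; print(len(q),np.median(q,0),q.min(0),q.max(0))
plan(((.5,.15,.3),.4),((.663,.143,.3),-.08))
E
```

```text
177 [0.66233051 0.14482807 0.27688388] [0.6520484  0.09848854 0.25305591] [0.67000702 0.19411419 0.28152941]
now [0.3148 0.0879 0.1859] yaw 0.9926 f [-0.68 -0.65  0.04] w 0.0345 t 31.57
[-0.4546, -0.4854, 0.6135] [1.1852, 0.0046, 0.0023]
[-0.453, -1.0467, 0.9464] [2.1452, 0.0052, 0.0012]
```

Request:
apply_moves(targets=[-0.2,0,0,0.25,0,0,0.5,-0.35,0,0,0.5,0,0,0.5,-0.46,-0.1,0.1,0.75,0,0,0.5,-0.46,-0.3,0.3,1,0,0,0.5,-0.46,-0.5,0.5,1,0,0,0.5,-0.46,-0.7,0.65,1,0,0,0.5,-0.46,-0.7,0.65,1,0,0,0.5,-0.46,-0.7,0.65,1,0,0,0.5,-0.46,-0.7,0.65,1,0,0,0.5])

```text
clock: 32.32
eef_pos: [0.5569, 0.1287, 0.2922]
tool_rot: [-0.172, 0.688, 0.172, 0.684]
ft_force: [-0.3, 0.1, -2.5]
grip_width: 0.0427
```

```bash
python3 - <<'E'
from h import *
plan(((.663,.144,.3),-.08))
E
```

```text
now [0.5569 0.1287 0.2922] yaw 0.4911 f [-0.32  0.08 -2.53] w 0.0427 t 32.32
[-0.0338, -0.1463, 0.4029] [1.1421, -0.0129, 0.0011]
```

Request:
apply_moves(targets=[-0.05,-0.03,0.08,0.25,0,0,0.5,-0.05,-0.06,0.16,0.5,0,0,0.5,-0.05,-0.1,0.25,0.75,0,0,0.5,-0.05,-0.146,0.35,1,0,0,0.5,-0.05,-0.146,0.403,1,0,0,0.5,-0.05,-0.146,0.403,1,0,0,0.5,-0.05,-0.146,0.403,1,0,0,0.5])

```text
clock: 32.9
eef_pos: [0.656, 0.1434, 0.3099]
tool_rot: [0.002, 0.708, -0.003, 0.706]
ft_force: [-0.3, 0.2, -0.9]
grip_width: 0.0425
```

```bash
python3 - <<'E'
from h import *
plan(((.663,.144,.237),-.08))
n='scene'; im,d=bot.camera(n); overlay(n,im,[],(200,100,340,220),5,'pics/ov26.png')
E
```

```text
now [0.656  0.1434 0.3099] yaw -0.0075 f [-0.31  0.23 -0.88] w 0.0425 t 32.9
[0.2917, 0.0027, 0.0287] [0.1451, -0.0061, 0.0018]
```

View pics/ov26.png

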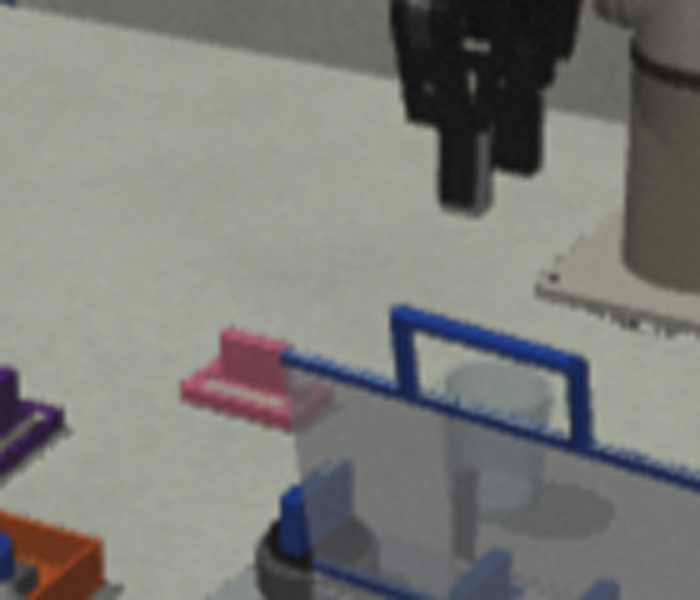

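Well aligned above the bar. Descending.

Request:
apply_moves(targets=[0.04,0.002,0.028,0.14,0,0,0.5,0.09,0.002,0.028,0.14,0,0,0.5,0.15,0.002,0.028,0.14,0,0,0.5,0.21,0.002,0.028,0.14,0,0,0.5,0.26,0.002,0.028,0.14,0,0,0.5,0.29,0.002,0.028,0.14,0,0,0.5,0.3,0.002,0.028,0.14,0,0,0.5])

```text
clock: 33.53
eef_pos: [0.6608, 0.1436, 0.2371]
tool_rot: [0.027, 0.707, -0.028, 0.706]
ft_force: [-0.1, -0.1, -0.3]
grip_width: 0.0425
```

Request:
apply_moves(targets=[0,0,0,0,0,0,0.3,0,0,0,0,0,0,0.1,0,0,0,0,0,0,0,0,0,0,0,0,0,0,0,0,0,0,0,0,0,0,0,0,0,0,0,0])

```text
clock: 34.03
eef_pos: [0.6627, 0.1441, 0.2393]
tool_rot: [0.028, 0.706, -0.027, 0.707]
ft_force: [-0.9, -0.5, 6.1]
grip_width: 0.0071
```

```bash
python3 - <<'E'
from h import *
plan(); o=bot.get_obs(); P=o['eef_pos']
# reverse arc; hinge x-along offset from current
t0=1.75
for th in np.arange(t0,-0.03,-.08):
    c=.18/.25
    print(round(th,2), [round(-c*(np.sin(th)-np.sin(t0)),3),0, round(c*(np.cos(t0)-np.cos(th)),3)])
E
```

```text
now [0.6627 0.1441 0.2393] yaw -0.0776 f [-0.89 -0.47  6.1 ] w 0.0071 t 34.03
1.75 [np.float64(-0.0), 0, np.float64(0.0)]
1.67 [np.float64(-0.008), 0, np.float64(-0.057)]
1.59 [np.float64(-0.011), 0, np.float64(-0.115)]
1.51 [np.float64(-0.01), 0, np.float64(-0.172)]
1.43 [np.float64(-0.004), 0, np.float64(-0.229)]
1.35 [np.float64(0.006), 0, np.float64(-0.286)]
1.27 [np.float64(0.021), 0, np.float64(-0.342)]
1.19 [np.float64(0.04), 0, np.float64(-0.396)]
1.11 [np.float64(0.064), 0, np.float64(-0.448)]
1.03 [np.float64(0.091), 0, np.float64(-0.499)]
0.95 [np.float64(0.123), 0, np.float64(-0.547)]
0.87 [np.float64(0.158), 0, np.float64(-0.593)]
0.79 [np.float64(0.197), 0, np.float64(-0.635)]
0.71 [np.float64(0.239), 0, np.float64(-0.674)]
0.63 [np.float64(0.284), 0, np.float64(-0.71)]
0.55 [np.float64(0.332), 0, np.float64(-0.742)]
0.47 [np.float64(0.382), 0, np.float64(-0.77)]
0.39 [np.float64(0.435), 0, np.float64(-0.794)]
0.31 [np.float64(0.489), 0, np.float64(-0.814)]
0.23 [np.float64(0.544), 0, np.float64(-0.829)]
0.15 [np.float64(0.601), 0, np.float64(-0.84)]
0.07 [np.float64(0.658), 0, np.float64(-0.847)]
-0.01 [np.float64(0.716), 0, np.float64(-0.848)]
```

Request:
apply_moves(targets=[-0.008,0,-0.057,0,0,0,0,-0.011,0,-0.115,0,0,0,0,-0.01,0,-0.172,0,0,0,0,-0.004,0,-0.229,0,0,0,0,0.006,0,-0.286,0,0,0,0,0.021,0,-0.342,0,0,0,0,0.04,0,-0.396,0,0,0,0,0.064,0,-0.448,0,0,0,0,0.091,0,-0.499,0,0,0,0,0.091,0,-0.499,0,0,0,0])

```text
clock: 34.87
eef_pos: [0.5357, 0.1543, 0.2154]
tool_rot: [0.027, 0.707, -0.027, 0.706]
ft_force: [-2.6, 2.5, 4.6]
grip_width: 0.0071
```

```bash
python3 - <<'E'
from h import *
plan()
n='scene'; im,d=bot.camera(n); overlay(n,im,[],(200,120,380,260),4,'pics/ov27.png')
P=bot.get_obs()['eef_pos']; H=np.array([.6627-.18*.178,.2393-.18*.984])
print('theta',np.arctan2(P[2]-H[1],(H[0]-P[0])/.997), np.hypot(P[2]-H[1],H[0]-P[0]))
E
```

```text
now [0.5357 0.1543 0.2154] yaw -0.0764 f [-2.65  2.48  4.58] w 0.0071 t 34.87
theta 1.0177979063572569 0.1802083011894668
```

View pics/ov27.png

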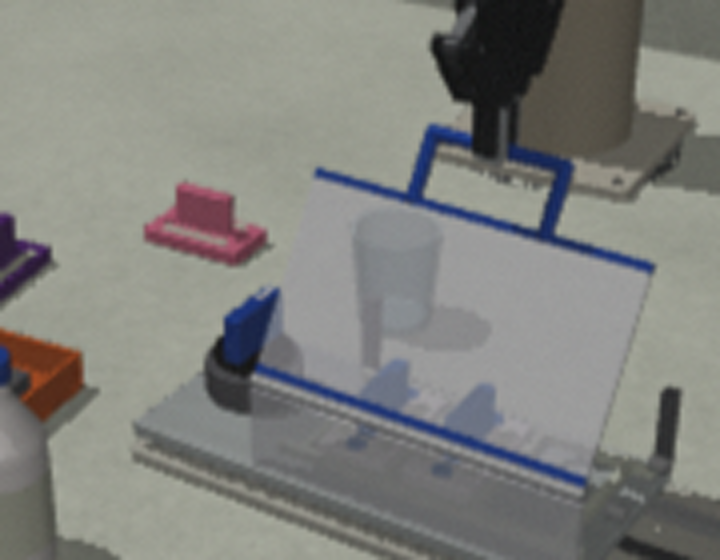

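Next I'll go from 1.03 rad to about 0.31, relative to the current pose.

Request:
apply_moves(targets=[0.032,0,-0.048,0,0,0,0,0.067,0,-0.094,0,0,0,0,0.106,0,-0.136,0,0,0,0,0.148,0,-0.175,0,0,0,0,0.193,0,-0.211,0,0,0,0,0.241,0,-0.243,0,0,0,0,0.291,0,-0.271,0,0,0,0,0.344,0,-0.295,0,0,0,0,0.398,0,-0.315,0,0,0,0,0.398,0,-0.315,0,0,0,0])

```text
clock: 35.75
eef_pos: [0.4595, 0.1597, 0.1135]
tool_rot: [0.027, 0.707, -0.028, 0.706]
ft_force: [4.1, 1.7, -4.2]
grip_width: 0.0071
```

```bash
python3 - <<'E'
from h import *
plan()
n='scene'; im,d=bot.camera(n); overlay(n,im,[],(200,120,380,260),4,'pics/ov28.png')
P=bot.get_obs()['eef_pos']; H=np.array([.6627-.18*.178,.2393-.18*.984])
print('theta',np.arctan2(P[2]-H[1],(H[0]-P[0])/.997), np.hypot(P[2]-H[1],H[0]-P[0]),H)
E
```

```text
now [0.4595 0.1597 0.1135] yaw -0.077 f [ 4.06  1.72 -4.17] w 0.0071 t 35.75
theta 0.2952060953871534 0.17870958690974853 [0.63066 0.06218]
```

View pics/ov28.png

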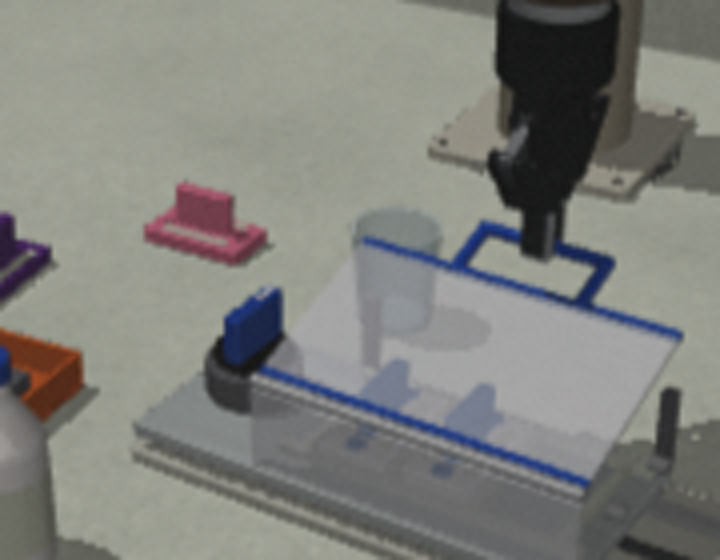

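Request:
apply_moves(targets=[0.03,0,-0.008,0,0,0,0,0.055,0,-0.014,0,0,0,0,0.085,0,-0.02,0,0,0,0,0.112,0,-0.025,0,0,0,0,0.14,0,-0.029,0,0,0,0,0.169,0,-0.032,0,0,0,0,0.19,0,-0.033,0,0,0,0,0.205,0,-0.033,0,0,0,0,0.215,0,-0.033,0,0,0,0,0.215,0,-0.033,0,0,0,0])

```text
clock: 36.63
eef_pos: [0.4516, 0.1601, 0.0616]
tool_rot: [0.027, 0.706, -0.027, 0.707]
ft_force: [5.6, -0.2, -2.5]
grip_width: 0.007
```

```bash
python3 - <<'E'
from h import *
plan()
n='scene'; im,d=bot.camera(n); overlay(n,im,[],(200,120,380,260),4,'pics/ov29.png')
P=bot.get_obs()['eef_pos']; H=np.array([.6627-.18*.178,.2393-.18*.984])
print('theta',np.arctan2(P[2]-H[1],(H[0]-P[0])/.997), np.hypot(P[2]-H[1],H[0]-P[0]),H)
E
```

```text
now [0.4516 0.1601 0.0616] yaw -0.0767 f [ 5.62 -0.22 -2.49] w 0.007 t 36.63
theta -0.003371300730643771 0.1790788941534572 [0.63066 0.06218]
```

View pics/ov29.png

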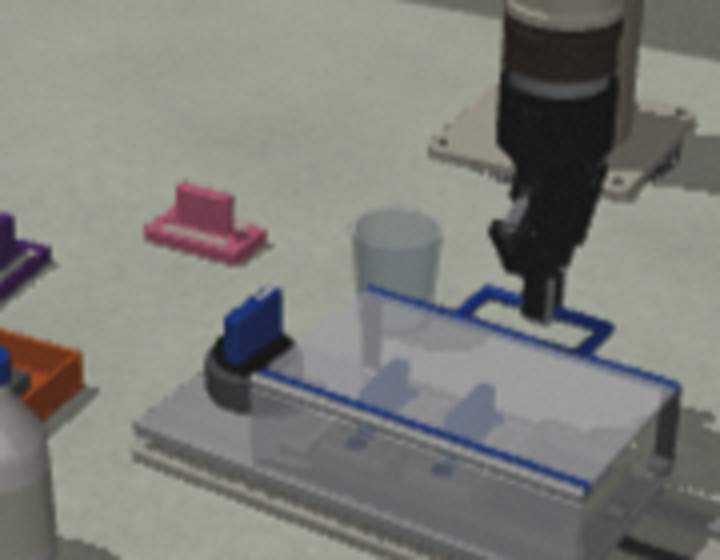

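Request:
apply_moves(targets=[0.01,0,0.005,0,0,0,0,0.02,0,0.01,0,0,0,0,0.03,0,0.01,0,0,0,0,0.03,0,0.01,0,0,0,0])

```text
clock: 37.02
eef_pos: [0.4519, 0.162, 0.059]
tool_rot: [0.029, 0.707, -0.025, 0.706]
ft_force: [-12.5, 1.1, 37.1]
grip_width: 0.0074
```

Request:
apply_moves(targets=[-0.02,0,0,0,0,0,0,-0.022,0,0,0,0,0,0.1,-0.022,0,0,0,0,0,0.3,-0.022,0,0,0,0,0,0.45,-0.022,0,0,0,0,0,0.45,-0.022,0,0,0,0,0,0.45,-0.1,0,0,0,0,0,0.45,-0.2,0,0,0,0,0,0.45,-0.35,0,0,0,0,0,0.45,-0.5,0,0,0,0,0,0.45])

```text
clock: 37.85
eef_pos: [0.452, 0.1594, 0.1791]
tool_rot: [0.027, 0.708, -0.028, 0.705]
ft_force: [0.9, 0.5, 0.2]
grip_width: 0.0382
```

```bash
python3 - <<'E'
from h import *
plan()
n='scene'; im,d=bot.camera(n); overlay(n,im,[],(200,120,380,260),4,'pics/ov30.png')
X=cloud(bot.camera_params(n),d); hsv=cv2.cvtColor(im,cv2.COLOR_RGB2HSV); b=(hsv[...,0]>105)&(hsv[...,0]<128)&(hsv[...,1]>120)
q=X[b]; 
k=q[(q[:,0]>.44)&(q[:,0]<.47)&(q[:,1]>.1)&(q[:,1]<.22)&(q[:,2]>.06)]; print('bar',len(k),np.median(k,0))
k=q[(q[:,0]>.48)&(q[:,0]<.51)&(q[:,1]>.04)&(q[:,1]<.27)&(q[:,2]>.06)]; print('edge',len(k),np.median(k,0))
k=q[(q[:,0]>.61)&(q[:,0]<.65)&(q[:,1]>.04)&(q[:,1]<.27)&(q[:,2]>.06)]; print('hinge',len(k),np.median(k,0))
E
```

```text
now [0.452  0.1594 0.1791] yaw -0.0779 f [0.88 0.48 0.19] w 0.0382 t 37.85
bar 93 [0.4564979  0.16538874 0.09880592]
edge 80 [0.49239211 0.16284903 0.09846171]
hinge 101 [0.62519927 0.16081969 0.09786791]
```

View pics/ov30.png

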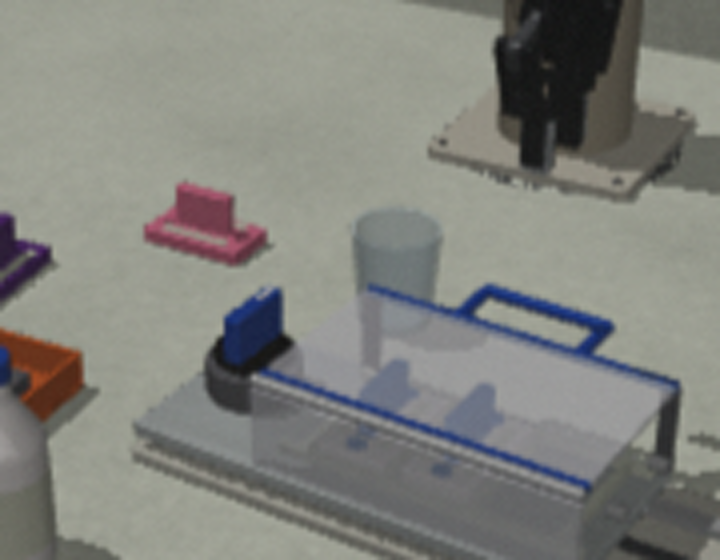

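```bash
python3 - <<'E'
from h import *
plan(((.5476,-.0094,.13),1.493)); print(bot.get_obs()['joint_pos'].round(3))
E
```

```text
now [0.4569 0.1611 0.1877] yaw -0.0779 f [2.11 0.81 4.76] w 0.0384 t 37.9
[0.2321, -0.6527, 0.4127] [-3.1417, 0.0211, 0.0089]
[ 0.339  0.209 -0.08   1.271 -0.     1.988]
```

Request:
apply_moves(targets=[0,-0.65,0.41,-1,0,0,0.4,0,-0.65,0.41,-1,0,0,0.4,0,-0.65,0.41,-1,0,0,0.4,0,-0.65,0.41,-1,0,0,0.4,0,-0.65,0.41,-1,0,0,0.4,0,-0.65,0.41,-1,0,0,0.4,0,-0.65,0.41,-1,0,0,0.4])

```text
clock: 38.48
eef_pos: [0.5433, -0.0122, 0.178]
tool_rot: [-0.146, 0.692, 0.147, 0.691]
ft_force: [0.7, 0.3, 0.3]
grip_width: 0.0345
```

Request:
apply_moves(targets=[0,0,0,-1,0,0,0.4,0,0,0,-1,0,0,0.4,0,0,0,-1,0,0,0.4,0,0,0,-1,0,0,0.4,0,0,0,-1,0,0,0.4])

```text
clock: 38.9
eef_pos: [0.5422, -0.0085, 0.1788]
tool_rot: [-0.315, 0.633, 0.316, 0.632]
ft_force: [1.0, 0.7, 0.8]
grip_width: 0.0346
```

Request:
apply_moves(targets=[0,0,0,-1,0,0,0.4,0,0,0,-1,0,0,0.4,0,0,0,-1,0,0,0.4,0,0,0,-1,0,0,0.4,0,0,0,-1,0,0,0.4])

```text
clock: 39.32
eef_pos: [0.5425, -0.0088, 0.179]
tool_rot: [-0.461, 0.536, 0.462, 0.535]
ft_force: [0.6, 0.0, 1.6]
grip_width: 0.0343
```

```bash
python3 - <<'E'
from h import *
plan(((.5476,-.0094,.10),1.493)); print(bot.get_obs()['joint_pos'].round(3))
n='scene'; im,d=bot.camera(n); overlay(n,im,[(boxpts((.5476,-.0094),-.078,.054,.014,.101),(0,255,255))],(200,120,320,230),5,'pics/ov31.png')
E
```

```text
now [ 0.5425 -0.0088  0.179 ] yaw 1.4225 f [0.64 0.04 1.61] w 0.0343 t 39.32
[0.3158, -0.021, 0.0006] [-0.141, 0.0001, -0.0019]
[-0.016  0.337  0.07   1.305  0.     0.132]
```

View pics/ov31.png

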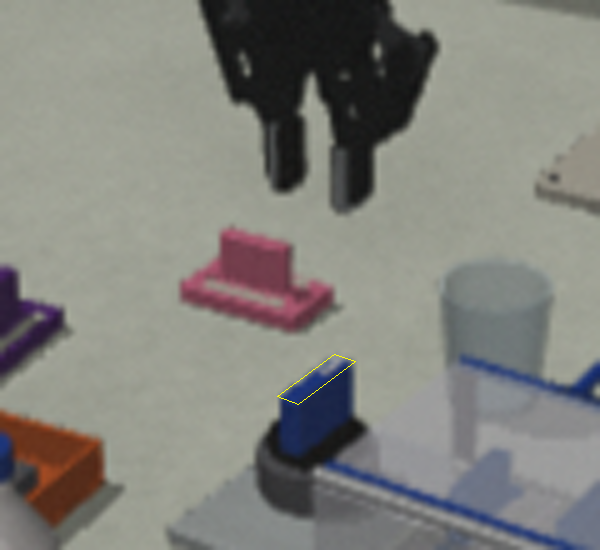

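Request:
apply_moves(targets=[0.1,-0.02,0,-0.14,0,0,0.4,0.2,-0.02,0,-0.14,0,0,0.4,0.29,-0.02,0,-0.14,0,0,0.4,0.35,-0.02,0,-0.14,0,0,0.4,0.41,-0.02,0,-0.14,0,0,0.4,0.46,-0.02,0,-0.14,0,0,0.4,0.49,-0.02,0,-0.14,0,0,0.4,0.5,-0.02,0,-0.14,0,0,0.4,0.5,-0.02,0,-0.14,0,0,0.4])

```text
clock: 40.12
eef_pos: [0.5475, -0.0102, 0.0538]
tool_rot: [-0.479, 0.52, 0.48, 0.519]
ft_force: [0.8, -0.2, -0.1]
grip_width: 0.0342
```

Request:
apply_moves(targets=[0.01,0,0,0,0,0,0.25,0.01,0,0,0,0,0,0.1,0.01,0,0,0,0,0,0,0.01,0,0,0,0,0,0,0.01,0,0,0,0,0,0,0.01,0,0,0,0,0,0])

```text
clock: 40.62
eef_pos: [0.5486, -0.0109, 0.0525]
tool_rot: [-0.48, 0.519, 0.479, 0.52]
ft_force: [0.0, -2.1, 2.8]
grip_width: 0.0128
```

```bash
cat >> h.py <<'E'
def knob(dth,n,y=-.078,lead=0.):
    """rows for turning knob by dth in n rows from now (tool tracks)"""
    o=bot.get_obs(); R0=R.from_quat(o['tool_rot']).as_matrix(); t=np.array([-np.sin(y),np.cos(y),0])
    for k in range(1,n+1):
        a=dth*k/n; s=R0.T@(t*.02*a)/.25
        print([round(v,3) for v in s],round((a+lead)/.5,3))
E
python3 - <<'E'
from h import *
plan(); print(bot.get_obs()['joint_pos'].round(3))
n='scene'; im,d=bot.camera(n); overlay(n,im,[],(200,120,320,230),5,'pics/ov32.png')
knob(.5,8)
E
```

```text
now [ 0.5486 -0.0109  0.0525] yaw 1.4918 f [ 0.02 -2.07  2.84] w 0.0128 t 40.62
[-1.900e-02  4.450e-01 -1.160e-01  1.008e+00 -1.000e-03  5.900e-02]
[np.float64(-0.0), np.float64(0.0), np.float64(0.005)] 0.125
[np.float64(-0.0), np.float64(0.0), np.float64(0.01)] 0.25
[np.float64(-0.0), np.float64(0.0), np.float64(0.015)] 0.375
[np.float64(-0.0), np.float64(0.0), np.float64(0.02)] 0.5
[np.float64(-0.0), np.float64(0.0), np.float64(0.025)] 0.625
[np.float64(-0.0), np.float64(0.0), np.float64(0.03)] 0.75
[np.float64(-0.0), np.float64(0.0), np.float64(0.035)] 0.875
[np.float64(-0.0), np.float64(0.0), np.float64(0.04)] 1.0
```

View pics/ov32.png

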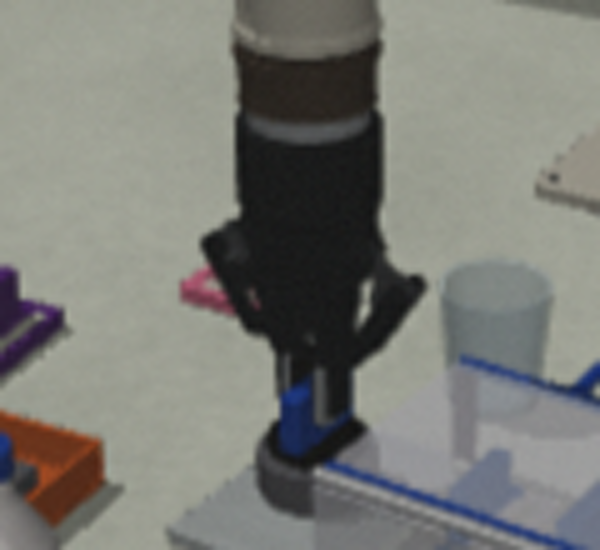

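The knob is gripped, and step 2 has been met for several seconds. First 0.5 rad of winding.

Request:
apply_moves(targets=[0,0,0.005,0.125,0,0,0,0,0,0.01,0.25,0,0,0,0,0,0.015,0.375,0,0,0,0,0,0.02,0.5,0,0,0,0,0,0.025,0.625,0,0,0,0,0,0.03,0.75,0,0,0,0,0,0.035,0.875,0,0,0,0,0,0.04,1,0,0,0,0,0,0.04,1,0,0,0])

```text
clock: 41.42
eef_pos: [0.549, -0.002, 0.0525]
tool_rot: [-0.337, 0.623, 0.335, 0.622]
ft_force: [-1.3, -5.1, 4.5]
grip_width: 0.0126
```

```bash
python3 - <<'E'
from h import *
plan(); print(bot.get_obs()['ft_torque'])
n='scene'; im,d=bot.camera(n); overlay(n,im,[],(200,120,380,260),4,'pics/ov33.png')
knob(.5,4)
E
```

```text
now [ 0.549  -0.002   0.0525] yaw 0.9897 f [-1.34 -5.1   4.52] w 0.0126 t 41.42
[-1.06997031  0.21574468 -0.15227529]
[np.float64(-0.0), np.float64(0.005), np.float64(0.009)] 0.25
[np.float64(-0.0), np.float64(0.01), np.float64(0.018)] 0.5
[np.float64(-0.0), np.float64(0.014), np.float64(0.026)] 0.75
[np.float64(-0.0), np.float64(0.019), np.float64(0.035)] 1.0
```

View pics/ov33.png

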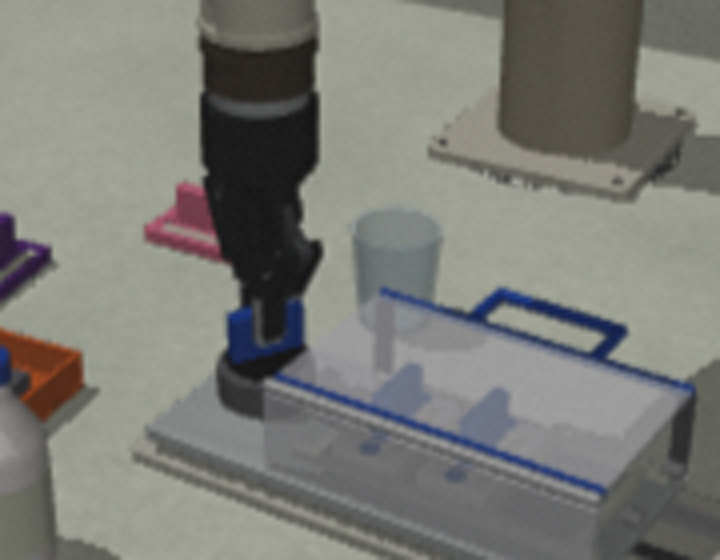

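Request:
apply_moves(targets=[0,0.003,0.005,0.125,0,0,0,0,0.005,0.01,0.25,0,0,0,0,0.008,0.015,0.375,0,0,0,0,0.01,0.019,0.5,0,0,0,0,0.013,0.024,0.625,0,0,0,0,0.015,0.029,0.75,0,0,0,0,0.018,0.034,0.875,0,0,0,0,0.02,0.038,1,0,0,0,0,0.02,0.038,1,0,0,0])

```text
clock: 42.22
eef_pos: [0.549, 0.0073, 0.0525]
tool_rot: [-0.173, 0.687, 0.169, 0.685]
ft_force: [-3.4, -8.4, 7.0]
grip_width: 0.013
```

```bash
python3 - <<'E'
from h import *
plan(); knob(.5,1)
E
```

```text
now [0.549  0.0073 0.0525] yaw 0.4885 f [-3.38 -8.44  6.97] w 0.013 t 42.22
[np.float64(-0.0), np.float64(0.034), np.float64(0.021)] 1.0
```

Request:
apply_moves(targets=[0,0.004,0.002,0.125,0,0,0,0,0.008,0.005,0.25,0,0,0,0,0.012,0.007,0.375,0,0,0,0,0.016,0.01,0.5,0,0,0,0,0.02,0.012,0.625,0,0,0,0,0.024,0.014,0.75,0,0,0,0,0.028,0.016,0.875,0,0,0,0,0.031,0.019,1,0,0,0,0,0.031,0.019,1,0,0,0])

```text
clock: 42.97
eef_pos: [0.5487, 0.0169, 0.0525]
tool_rot: [0.002, 0.708, -0.006, 0.706]
ft_force: [-5.1, -7.7, 8.3]
grip_width: 0.0127
```

```bash
python3 - <<'E'
from h import *
plan(); knob(.5,1)
n='scene'; im,d=bot.camera(n); overlay(n,im,[],(200,120,380,260),4,'pics/ov34.png')
E
```

```text
now [0.5487 0.0169 0.0525] yaw -0.011 f [-5.05 -7.71  8.33] w 0.0127 t 42.97
[np.float64(-0.0), np.float64(0.04), np.float64(0.003)] 1.0
```

View pics/ov34.png

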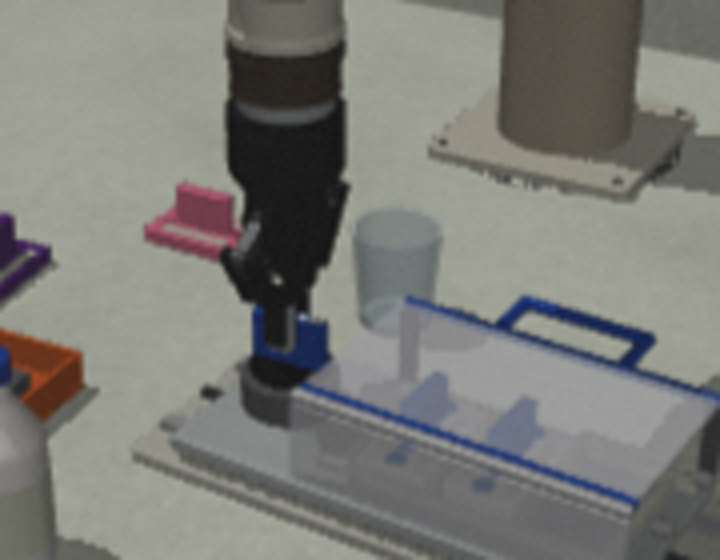

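Request:
apply_moves(targets=[0,0.004,0,0.125,0,0,0,-0.002,0.009,0,0.25,0,0,0,-0.003,0.014,0,0.375,0,0,0,-0.004,0.018,0,0.5,0,0,0,-0.004,0.023,0,0.625,0,0,0,-0.004,0.028,0,0.75,0,0,0,-0.004,0.033,0,0.875,0,0,0,-0.004,0.037,0,1,0,0,0,-0.004,0.037,0,1,0,0,0])

```text
clock: 43.77
eef_pos: [0.5483, 0.0271, 0.0525]
tool_rot: [0.177, 0.685, -0.18, 0.683]
ft_force: [-4.1, -4.8, 3.6]
grip_width: 0.0124
```

```bash
python3 - <<'E'
from h import *
plan(); knob(.5,1); print(bot.get_obs()['joint_pos'].round(3))
E
```

```text
now [0.5483 0.0271 0.0525] yaw -0.5101 f [-4.11 -4.8   3.61] w 0.0124 t 43.77
[np.float64(-0.0), np.float64(0.036), np.float64(-0.017)] 1.0
[ 0.051  0.45  -0.109  1.016 -0.003  2.132]
```

Request:
apply_moves(targets=[0,0.004,-0.002,0.125,0,0,0,0,0.009,-0.004,0.25,0,0,0,0,0.013,-0.006,0.375,0,0,0,0,0.018,-0.008,0.5,0,0,0,0,0.022,-0.01,0.625,0,0,0,0,0.027,-0.013,0.75,0,0,0,0,0.031,-0.015,0.875,0,0,0,0,0.035,-0.017,1,0,0,0,0,0.035,-0.017,1,0,0,0])

```text
clock: 44.52
eef_pos: [0.5483, 0.0378, 0.0525]
tool_rot: [0.341, 0.62, -0.343, 0.618]
ft_force: [-5.2, -2.1, 5.3]
grip_width: 0.0126
```

```bash
python3 - <<'E'
from h import *
plan(); knob(.35,1); print(bot.get_obs()['joint_pos'].round(3))
E
```

```text
now [0.5483 0.0378 0.0525] yaw -1.0093 f [-5.2  -2.07  5.29] w 0.0126 t 44.52
[np.float64(-0.0), np.float64(0.017), np.float64(-0.022)] 0.7
[ 6.900e-02  4.520e-01 -1.060e-01  1.018e+00 -1.000e-03  2.649e+00]
```

Request:
apply_moves(targets=[0,0.003,-0.004,0.12,0,0,0,0,0.006,-0.008,0.24,0,0,0,0,0.009,-0.012,0.36,0,0,0,0,0.012,-0.016,0.48,0,0,0,0,0.015,-0.019,0.6,0,0,0,0,0.017,-0.022,0.7,0,0,0,0,0.017,-0.022,0.7,0,0,0])

```text
clock: 45.1
eef_pos: [0.5485, 0.0455, 0.0525]
tool_rot: [0.443, 0.552, -0.445, 0.549]
ft_force: [-6.3, 0.1, 6.4]
grip_width: 0.0131
```

```bash
python3 - <<'E'
from h import *
plan(); print(bot.get_obs()['joint_pos'].round(3))
n='scene'; im,d=bot.camera(n); overlay(n,im,[],(200,120,420,280),3.5,'pics/ov35.png')
E
```

```text
now [0.5485 0.0455 0.0525] yaw -1.3581 f [-6.3   0.06  6.39] w 0.0131 t 45.1
[ 8.200e-02  4.540e-01 -1.030e-01  1.020e+00  1.000e-03  3.011e+00]
```

View pics/ov35.png

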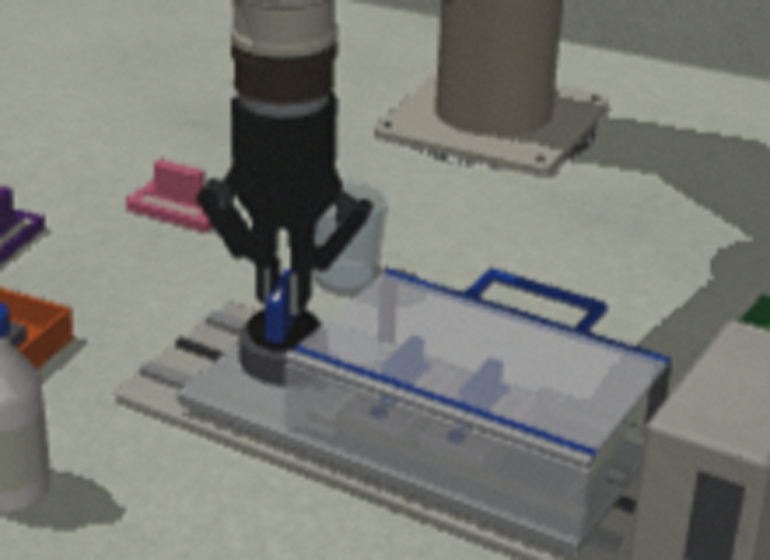

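Request:
apply_moves(targets=[0,0,0,0,0,0,0.15,0,0,0,0,0,0,0.3,0,0,0,0,0,0,0.4,0,0,0,0,0,0,0.4,-0.08,0,0,0,0,0,0.4,-0.16,0,0,0,0,0,0.4,-0.25,0,0,0,0,0,0.4,-0.25,0,0,0,0,0,0.4])

```text
clock: 45.82
eef_pos: [0.5552, 0.0456, 0.12]
tool_rot: [0.446, 0.548, -0.442, 0.553]
ft_force: [0.7, -0.0, 0.2]
grip_width: 0.034
```

Request:
apply_moves(targets=[0,0,0,-1,0,0,0.4,0,0,0,-1,0,0,0.4,0,0,0,-1,0,0,0.4,0,0,0,-1,0,0,0.4,0,0,0,-1,0,0,0.4])

```text
clock: 46.23
eef_pos: [0.5516, 0.0453, 0.1148]
tool_rot: [0.293, 0.644, -0.293, 0.643]
ft_force: [-0.6, -0.1, 0.2]
grip_width: 0.0341
```

Request:
apply_moves(targets=[0,0,0,-1,0,0,0.4,0,0,0,-1,0,0,0.4,0,0,0,-1,0,0,0.4,0,0,0,-1,0,0,0.4,0,0,0,-1,0,0,0.4])

```text
clock: 46.65
eef_pos: [0.5516, 0.0452, 0.1149]
tool_rot: [0.126, 0.696, -0.126, 0.696]
ft_force: [-0.6, 0.1, -0.2]
grip_width: 0.0343
```

Request:
apply_moves(targets=[0,0,0,-1,0,0,0.4,0,0,0,-1,0,0,0.4,0,0,0,-1,0,0,0.4,0,0,0,-1,0,0,0.4,0,0,0,-1,0,0,0.4])

```text
clock: 47.07
eef_pos: [0.5516, 0.0452, 0.115]
tool_rot: [-0.049, 0.705, 0.049, 0.705]
ft_force: [-0.7, -0.3, 0.2]
grip_width: 0.0342
```

Request:
apply_moves(targets=[0,0,0,-1,0,0,0.4,0,0,0,-1,0,0,0.4,0,0,0,-1,0,0,0.4,0,0,0,-1,0,0,0.4,0,0,0,-1,0,0,0.4])

```text
clock: 47.48
eef_pos: [0.5516, 0.0452, 0.1151]
tool_rot: [-0.222, 0.671, 0.222, 0.671]
ft_force: [-1.0, 0.4, -0.3]
grip_width: 0.0341
```

Request:
apply_moves(targets=[0,0,0,-1,0,0,0.4,0,0,0,-1,0,0,0.4,0,0,0,-1,0,0,0.4,0,0,0,-1,0,0,0.4,0,0,0,-1,0,0,0.4])

```text
clock: 47.9
eef_pos: [0.5516, 0.0451, 0.1151]
tool_rot: [-0.381, 0.596, 0.381, 0.596]
ft_force: [-0.4, -0.3, -1.0]
grip_width: 0.0345
```

Request:
apply_moves(targets=[0,0,0,-1,0,0,0.4,0,0,0,-1,0,0,0.4,0,0,0,-1,0,0,0.4,0,0,0,-1,0,0,0.4,0,0,0,-1,0,0,0.4])

```text
clock: 48.32
eef_pos: [0.5516, 0.0452, 0.1152]
tool_rot: [-0.516, 0.483, 0.516, 0.483]
ft_force: [0.8, -0.7, 0.3]
grip_width: 0.0338
```

```bash
python3 - <<'E'
from h import *
plan(); print(bot.get_obs()['joint_pos'].round(3))
n='scene'; im,d=bot.camera(n); X=cloud(bot.camera_params(n),d)
overlay(n,im,[],(200,120,420,280),3.5,'pics/ov36.png')
hsv=cv2.cvtColor(im,cv2.COLOR_RGB2HSV); b=(hsv[...,0]>105)&(hsv[...,0]<128)&(hsv[...,1]>120)
q=X[b]; q=q[(q[:,0]>.5)&(q[:,0]<.6)&(q[:,1]<.085)&(q[:,1]>0)&(q[:,2]>.095)&(q[:,2]<.107)]; print(len(q),q.mean(0),cv2.minAreaRect(q[:,:2].astype(np.float32)*1000))
E
```

```text
now [0.5516 0.0452 0.1152] yaw 1.6365 f [ 0.79 -0.74  0.28] w 0.0338 t 48.32
[ 0.082  0.398 -0.011  1.161  0.     0.016]
48 [0.55530468 0.04995025 0.09952777] ((553.951171875, 48.847633361816406), (53.106143951416016, 12.877960205078125), 13.033750534057617)
```

View pics/ov36.png

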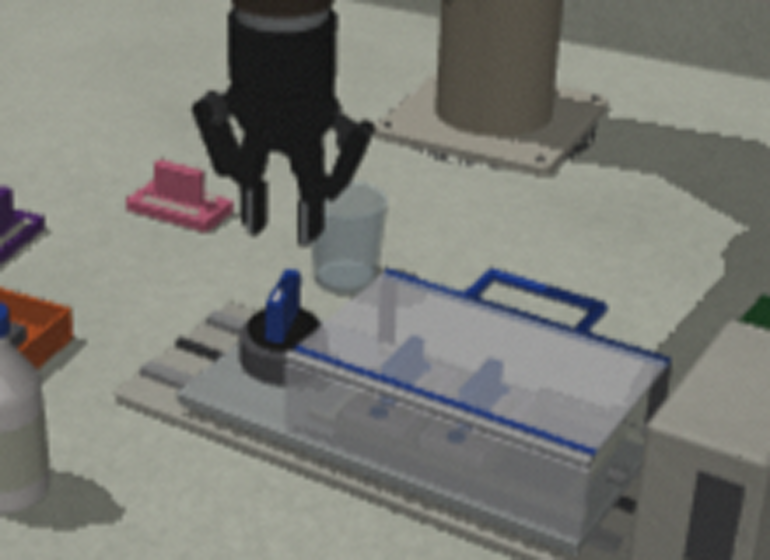

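```bash
python3 - <<'E'
from h import *
plan(((.5525,.047,.0525),1.79))
E
```

```text
now [0.5516 0.0452 0.1152] yaw 1.6335 f [ 0.17 -0.3  -0.1 ] w 0.0341 t 48.37
[0.2506, -0.0041, 0.0071] [-0.313, 0.0, -0.0001]
```

Request:
apply_moves(targets=[0,-0.004,0.007,-0.2,0,0,0.4,0,-0.004,0.007,-0.31,0,0,0.4,0.05,-0.004,0.007,-0.31,0,0,0.4,0.1,-0.004,0.007,-0.31,0,0,0.4,0.16,-0.004,0.007,-0.31,0,0,0.4,0.21,-0.004,0.007,-0.31,0,0,0.4,0.245,-0.004,0.007,-0.31,0,0,0.4,0.245,-0.004,0.007,-0.31,0,0,0.4])

```text
clock: 49.03
eef_pos: [0.5508, 0.0468, 0.0519]
tool_rot: [-0.551, 0.443, 0.553, 0.441]
ft_force: [-0.0, -0.5, -0.2]
grip_width: 0.0342
```

Request:
apply_moves(targets=[0,0,0,0,0,0,0.25,0,0,0,0,0,0,0.1,0,0,0,0,0,0,0,0,0,0,0,0,0,0,0,0,0,0,0,0,0,0,0,0,0,0,0,0])

```text
clock: 49.53
eef_pos: [0.553, 0.0465, 0.0547]
tool_rot: [0.554, -0.44, -0.553, -0.441]
ft_force: [0.1, -3.0, 2.2]
grip_width: 0.0126
```

```bash
python3 - <<'E'
from h import *
plan(); knob(.5,1)
E
```

```text
now [0.553  0.0465 0.0547] yaw 1.7964 f [ 0.12 -2.96  2.22] w 0.0126 t 49.53
[np.float64(-0.0), np.float64(-0.012), np.float64(0.038)] 1.0
```

Request:
apply_moves(targets=[0,-0.001,0.005,0.125,0,0,0,0,-0.003,0.01,0.25,0,0,0,0,-0.004,0.014,0.375,0,0,0,0,-0.006,0.019,0.5,0,0,0,0,-0.007,0.023,0.625,0,0,0,0,-0.009,0.028,0.75,0,0,0,0,-0.01,0.032,0.875,0,0,0,0,-0.012,0.036,1,0,0,0,0,-0.012,0.036,1,0,0,0])

```text
clock: 50.28
eef_pos: [0.5538, 0.0554, 0.0547]
tool_rot: [-0.428, 0.564, 0.426, 0.564]
ft_force: [-0.4, -4.9, 1.7]
grip_width: 0.0126
```

```bash
python3 - <<'E'
from h import *
plan(); knob(.5,1)
E
```

```text
now [0.5538 0.0554 0.0547] yaw 1.2955 f [-0.38 -4.92  1.7 ] w 0.0126 t 50.28
[np.float64(-0.0), np.float64(0.008), np.float64(0.039)] 1.0
```

Request:
apply_moves(targets=[0,0.001,0.004,0.125,0,0,0,0,0.002,0.009,0.25,0,0,0,0,0.003,0.014,0.375,0,0,0,0,0.004,0.018,0.5,0,0,0,0,0.005,0.023,0.625,0,0,0,0,0.006,0.028,0.75,0,0,0,0,0.007,0.033,0.875,0,0,0,0,0.008,0.038,1,0,0,0,0,0.008,0.038,1,0,0,0])

```text
clock: 51.03
eef_pos: [0.554, 0.0644, 0.0547]
tool_rot: [-0.275, 0.652, 0.273, 0.652]
ft_force: [-2.3, -6.7, 4.7]
grip_width: 0.0128
```

```bash
python3 - <<'E'
from h import *
plan(); knob(.25,1); print(bot.get_obs()['ft_torque'])
n='scene'; im,d=bot.camera(n); overlay(n,im,[],(200,120,420,280),3.5,'pics/ov37.png')
E
```

```text
now [0.554  0.0644 0.0547] yaw 0.7952 f [-2.32 -6.7   4.67] w 0.0128 t 51.03
[np.float64(-0.0), np.float64(0.013), np.float64(0.015)] 0.5
[-1.26827952  0.26274635 -0.20651108]
```

View pics/ov37.png

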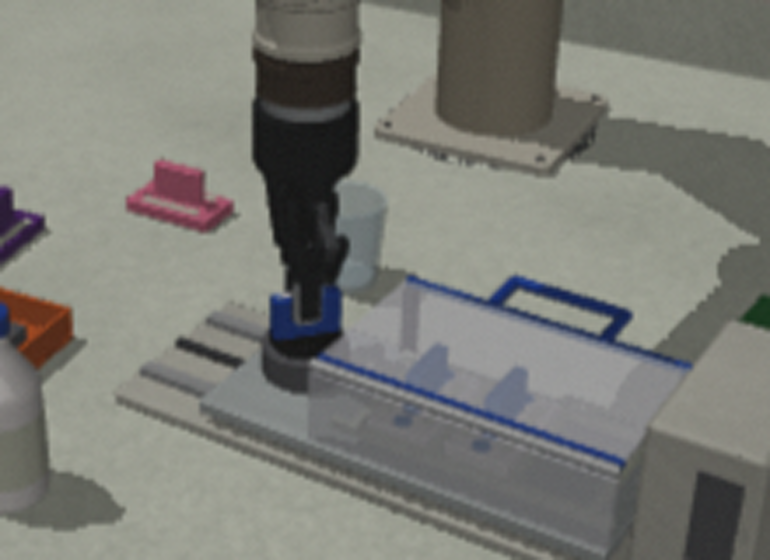

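Request:
apply_moves(targets=[0,0.002,0.002,0.1,0,0,0,0,0.004,0.004,0.2,0,0,0,0,0.006,0.006,0.3,0,0,0,0,0.008,0.008,0.4,0,0,0,0,0.01,0.01,0.46,0,0,0,0,0.01,0.01,0.46,0,0,0])

```text
clock: 51.58
eef_pos: [0.5541, 0.0672, 0.0548]
tool_rot: [-0.201, 0.679, 0.197, 0.678]
ft_force: [-0.9, -9.6, 3.6]
grip_width: 0.0129
```

```bash
python3 - <<'E'
from h import *
plan(); print(bot.get_obs()['ft_torque'])
E
```

```text
now [0.5541 0.0672 0.0548] yaw 0.5714 f [-0.94 -9.64  3.62] w 0.0129 t 51.58
[-1.88989884  0.19755926  1.85096997]
```

Request:
apply_moves(targets=[0,0,0,0,0,0,0.15,0,0,0,0,0,0,0.3,0,0,0,0,0,0,0.4,0,0,0,0,0,0,0.4,-0.08,0,0,0,0,0,0.4,-0.16,0,0,0,0,0,0.4,-0.3,0,0,0,0,0,0.4,-0.45,0,0,0,0,0,0.4,-0.6,0,0,0,0,0,0.4])

```text
clock: 52.33
eef_pos: [0.5534, 0.0702, 0.2052]
tool_rot: [-0.198, 0.679, 0.199, 0.679]
ft_force: [0.5, 0.3, 0.4]
grip_width: 0.0341
```

```bash
python3 - <<'E'
from h import *
plan(((.32,.05,.22),.57))
E
```

```text
now [0.5534 0.0702 0.2052] yaw 0.5682 f [0.52 0.3  0.41] w 0.0341 t 52.33
[-0.0584, 0.4344, -0.8306] [-0.0035, -0.0008, -0.0024]
```

Request:
apply_moves(targets=[-0.06,0.08,-0.16,0,0,0,0.4,-0.06,0.16,-0.32,0,0,0,0.4,-0.06,0.24,-0.48,0,0,0,0.4,-0.06,0.32,-0.64,0,0,0,0.4,-0.06,0.38,-0.76,0,0,0,0.4,-0.06,0.43,-0.83,0,0,0,0.4,-0.06,0.43,-0.83,0,0,0,0.4,-0.06,0.43,-0.83,0,0,0,0.4])

```text
clock: 53.0
eef_pos: [0.3207, 0.0492, 0.2197]
tool_rot: [-0.198, 0.678, 0.198, 0.68]
ft_force: [1.3, 0.1, -0.2]
grip_width: 0.0341
```

```bash
python3 - <<'E'
from h import *
plan()
for n in ("scene",'top'):
    im,d=bot.camera(n); np.save(f'pics/{n}38.npy',d); cv2.imwrite(f"pics/{n}38.png",im[:,:,::-1])
    c=im[140:300,140:400] if n=='scene' else im[140:310,100:420]
    cv2.imwrite(f"pics/{n}38c.png",cv2.resize(c,None,fx=2.4,fy=2.4,interpolation=cv2.INTER_CUBIC)[:,:,::-1])
    if n=='top':
        p=bot.camera_params(n)
        for f in ('top8','top38'):
            img=cv2.imread(f'pics/{f}.png'); X=cloud(p,np.load(f'pics/{f}.npy')); hsv=cv2.cvtColor(img,cv2.COLOR_BGR2HSV)
            b=(hsv[...,0]>105)&(hsv[...,0]<128)&(hsv[...,1]>120)
            q=X[b&(X[...,2]>.094)&(X[...,2]<.11)]; k=q[(q[:,0]>.5)&(q[:,0]<.6)&(q[:,1]<.11)&(q[:,1]>-.05)]
            print(f,len(k),cv2.minAreaRect(k[:,:2].astype(np.float32)*1000))
            k=q[(q[:,0]>.44)&(q[:,0]<.475)&(q[:,1]>.1)]; 
            if len(k): print('bar',np.median(k,0))
E
```

```text
now [0.3207 0.0492 0.2197] yaw 0.5685 f [ 1.34  0.15 -0.17] w 0.0341 t 53.0
top8 90 ((545.803466796875, -9.473959922790527), (12.458476066589355, 50.48939514160156), 85.3177719116211)
top38 100 ((553.8515625, 70.35751342773438), (13.710287094116211, 52.40671157836914), 36.8250732421875)
bar [0.45976572 0.23896419 0.10091201]
```

View pics/top38c.png

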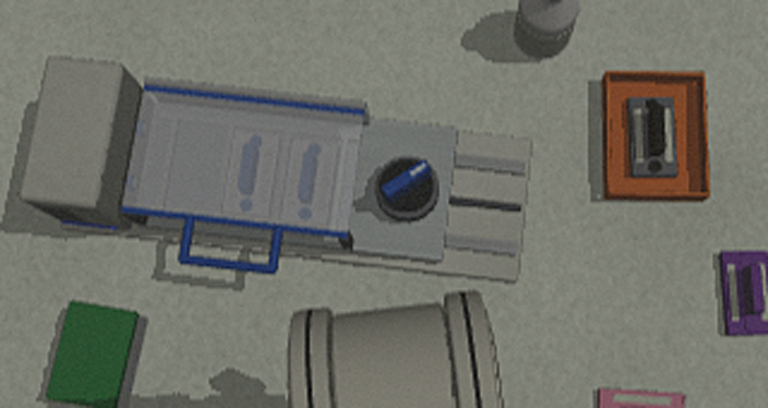

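View pics/scene38c.png

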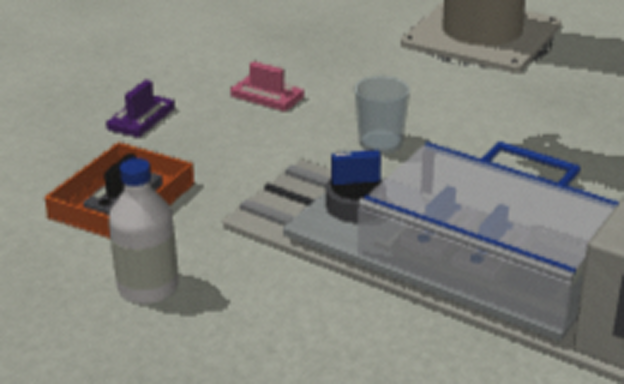

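```bash
python3 - <<'E'
from workcell import bot
print(bot.job_done())
E
```

```text
the job is handed in; nothing more can be done
None
```

The whole job is done and handed in at about 53 s of the 210 s allowed. `job_done()` reports no verdict, so the result below rests on my own checks.

**What I did:**
- I lifted the guard fully, to about 1.75 rad by the arm's position.
- The spent cassette, which was in the left-hand pocket, went into the orange waste tray.
- Two fresh cassettes were present; I set them in the middle and right-hand pockets.
- I lowered the guard closed with the carriage still at the loading end. Then I wound the knob in two grips until it hit its end stop, where the wrist torque rose to about 1.9 N m.

**Last checks:**

| Check | Result |
|---|---|
| Carriage travel | about 80 mm, from the knob's shift in the top camera |
| Guard | flat: the top of the bar is at z ≈ 0.10 m, and bar, front edge and hinge were level right after closing |
| Fresh cassettes | fin tops at z ≈ 0.080 m before the guard was closed, as expected when flat in a pocket; they still look upright in their pockets through the guard |
| Spent cassette | lying inside the waste tray |
| Bottle, beaker, tip box | look to be where they started |
| Arm | clear of everything |

**What disagreed or went wrong:**
- The fingertips in the camera images sat about 20–28 mm higher than the reported TCP. The first grip on the guard bar closed on air because of this, so I worked from the camera heights after that.
- When I pressed the guard shut, the wrist force briefly reached about 37 N upward (about 39 N in all). I backed off at once.
- The knob bar's position and the hinge strip differed by a few millimetres between measurements, and it did not affect the result.

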